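# Open the sample box and load the vial

### The job

Open the hinged lid of the sample box by pushing it up and over, past its balance point, and keep pushing gently until it is pressed firmly back against the red buffer behind the hinge, so that it stays open by itself: do not fling it, let it drop or force it. Then stand the yellow-capped vial fully home in the empty middle well of the box, let go, and leave the other vials, the beaker and the marker alone.

Things in the scene. Friction and masses are not known exactly. Their poses are not given: they have to be found in the camera images.
- box: White box fixed to the bench, 150 (x) x 200 (y) x 80 high, walls 6. Origin: centre of its underside. x points level from its front (towards the robot) to its hinge side, y left, z up. Inside, an aluminium block, top 38 above the bench, has three wells in a row along y, 55 apart; the outer two hold grey-capped vials. Free space above the block: 138 x 188, rim at 80.
- lid: Blue flat lid, yellow front edge, 200 wide, 190 from hinge axis to front edge, 8 thick, 0.22 to 0.31 kg. Origin on the hinge axis. It starts closed (angle 0, axes along the box's), running from the hinge along -x to 24 past the box's front wall, so its lip can be lifted from below. It opens by turning up about +y; pi/2 is upright. Pushing it over 20 N is forcing, over 2.5 rad/s flinging.
- buffer: Two dark steel cheeks, together 8 x 44 x 36, fixed to the back of the box below the hinge; between them a red rubber buffer ball of 14 diameter on a screw, set in or out differently each time. Origin: midway between the cheeks, 38 above the bench. The lid's steel heel (26 wide, 52 long behind the hinge) meets the ball and stops the lid somewhere from 1.62 to 1.9 rad: not measured, so feel for it.
- lid_lip (a point): Middle of the lower front edge of the lid, 190 from the hinge axis. Moving the lid takes under 3 N here; against the buffer the force rises by 2 to 3 N per mm, and 5 to 10 N on the lid's upper third presses it firmly home.
- lid_hinge (a point): Middle of the hinge axis, 91 behind the box's centre and 80 above the bench, along the box's y. The hinge is slightly stiff: short of about 1.35 rad the lid falls shut, from there to about 1.8 it stays where left, beyond it sinks back slowly.
- well (a point): Centre of the mouth of the empty middle well, on the block's top, 38 above the bench. The well is 30.5 across, 28 deep, with a 2.5 chamfer.
- vial_center (a point): Centre (half-way up) of the vial to load: white, yellow cap, 28 diameter, 66 high, 45 g, standing upright on the bench to the left or right of the box. Seated it stands 38 out of the block, its centre 5 above the well's mouth. z is its long axis, cap up.
- vial_left_center (a point): Centre of the grey-capped vial in the left (+y) well, same size. Leave alone.
- vial_right_center (a point): Centre of the grey-capped vial in the right (-y) well, same size. Leave alone.
- beaker: Glass beaker, 64 across, 85 high, on the bench on the other side from the yellow vial. Origin: centre of its underside. Leave alone.
- marker: Black marker pen, 13 thick, 130 long, lying still on the bench at the left. Origin: its middle, on the bench. Leave alone.
There are look-alikes about, which are no part of the job. Leave any black, orange or turquoise look-alike of the part that bears vial_center alone.

How it is judged (in metres and radians):
On the way, in this order (a step that is already met when the one before it is completed fails the run):
1. the lid is pushed past its balance point and pressed firmly against the red buffer (over 10 N there, about 3 N at the lip) (angle between lid's own z axis and vertical above 1.58 rad and contact force between lid and buffer above 10 N), for 0.15 s.
2. the lid stays open by itself, touched by nothing of the robot (angle between lid's own z axis and vertical above 1.58 rad and contact force between each of the arm, the fingers and lid below 0.1 N and angular speed of lid below 0.1 rad/s), for 0.3 s.
At the end, for the whole second after the job is handed in: The lid stands open by itself past upright (over 1.58 rad), at rest; the yellow-capped vial is upright (within 0.1 rad) in the middle well, within 4 mm of its axis and within 3 mm of its full depth, released (angle between lid's own z axis and vertical above 1.58 rad and angular speed of lid below 0.1 rad/s and horizontal distance between vial_center and well below 0.004 m and z of vial_center in the frame of well between 0.002 and 0.008 m and angle between vial_center's own z axis and vertical below 0.1 rad); the robot touches nothing.
It fails at once if the lid is forced: over 20 N from the robot (contact force between any of the fingers, the arm and lid above 20 N).
It fails at once if the lid is flung or dropped: over 2.5 rad/s (angular speed of lid above 2.5 rad/s).
It fails at once if a grey-capped vial is moved by over 15 mm (distance of any of vial_left_center, vial_right_center from where it was at the start of the episode above 0.015 m).
It fails at once if the beaker is moved by over 15 mm (distance of beaker from where it was at the start of the episode above 0.015 m).
It fails at once if the robot touches the marker (contact force between any of the arm, the fingers and marker above 0.5 N).
It also fails if it takes over 72 s, if anything falls off the work surface, if the arm or the gripper's body presses on something with over 40 N, if the wrist force passes 120 N, or if a joint passes its speed limit or range.

### The arm

A 6-joint arm with a two-finger parallel gripper is mounted at the origin on the work surface. World frame = base frame: x ahead of the robot, y to its left, z up, the work surface at z = 0. Lengths are in mm, angles in rad, forces in N, time in s.
With the tool pointing down it reaches from about 350 to 775 mm from the base axis. Payload 7.3 kg.
Tool frame: the origin (TCP) lies on the centre line of the jaws, within the pads' length; the fingertips stand 22 mm ahead of it and the grasp point (between the pads) lies 3 mm ahead of it; x points along the fingers, z is the direction in which the jaws open and shut, and the axes are right-handed (so a half turn about x gives the same grasp; the last joint's range is limited). The gripper opens to 92 mm and grips with 3 to 60 N. Pads are 19 mm wide; open, the fingers measure 130 mm over their backs; the gripper's body (75 mm by 190 mm) begins 47 mm behind the grasp point.
Start: joints at [-0.146, 0.342, 1.524, -0, 1.275, -0.146], TCP at [525.017, 0.02, 248.741] pointing down, gripper open.
Joint ranges: [-2.53, 2.53], [-0.77, 2.02], [0.04, 2.7], [-1, 4.14], [0.28, 2.66], [-3.11, 3.11]. Speed limits (rad/s): [2.57, 2.57, 3.14, 3.14, 3.14, 3.14].

### API

Orientations are given as [roll, pitch, yaw] about the fixed x, y, z axes, in that order (R = Rz(yaw) Ry(pitch) Rx(roll)).
In Python, from plant import readout, imaging, bot gives the robot as it stands.
- The arm moves only by the tool arm_command, never from a script. Its argument "plan" is a list of rows, each an object of numbers: "tx", "ty", "tz": the shift along the tool's x, y, z in cm; "wx", "wy", "wz": the turn, a rotation vector about the tool's x, y, z in rad; "jaw": the opening, from -1 (shut) to 1 (fully open). In form: [{"tx": .., "ty": .., "tz": .., "wx": .., "wy": .., "wz": .., "jaw": ..}, ...]. A call has 1 to 20 rows; each row shifts and turns the commanded pose from where the row before left it, along the tool's axes as they then stand; what a row does not reach is not made up. A row lasts 1/10 s, in which the tool goes at most 50 mm and 8.59 degrees, less where a joint would pass 70% of its speed; a pose out of reach is approached as far as the arm can. A call with a gripper value outside its range is refused whole. The fingers move at their own pace and stop on an object; the grip force is fixed at half the most. Time passes only in rows, so rows that do not move let the fingers close. It gives the time, the measured TCP pose, the force and the opening at its end, in the units of the state.
- readout.get_obs(): the state, without advancing time (a new reading comes with each control period).
- imaging.capture(name): name is "scene" or "side" or "wrist"; returns the picture (400x640x3 uint8, blue, green, red); there is no depth.
- imaging.get_calibration(name): a dict with "fx", "fy", "cx", "cy" (pixels), "position" and "rotation" of the camera in the world; the wrist camera has in their place "mount" (4x4, takes a point from camera to tool coordinates, whose origin is the TCP and whose axes are the tool frame's). Camera axes: x right, y up, looking along -z (the intrinsics and any distortion apply to the point x, -y, -z); pixel columns grow to the right and rows downward; lengths in mm; the calibration is good to about 2 mm. The wrist camera is an equidistant fisheye: a pixel r from the principal point sees the ray r / f radians off the axis. A picture is of the moment at which its call begins: read the wrist's pose just before it. get_calibration takes no time and is no camera call.
- bot.close_job(): hands the job in, once; it reports no verdict.
The state is a dict: "time": time; "joint_positions": joint angles; "dq": joint speeds; "tau": joint torques, N m; "tool_pos": TCP position; "tcp_rot": TCP orientation; "contact_force": force on the tool from outside, world axes, zero at the start; "moment": the same for the moment, N m; "grip_width": finger opening in mm.
Only numpy, scipy, OpenCV 4.12 (cv2) and the standard library are available. Lean on these libraries where they do the work, as an engineer would, in place of code of your own. Each camera call takes 0.05 s, during which the arm holds its last target.

## Working session

There is one attempt and no reset: what is moved stays moved. The work goes in short steps, Python scripts to look and compute and a tool call to move; the robot and the scene stay as the last step left them, time stands still between calls to the robot, and variables do not carry over. Pictures are saved under pics/ and viewed, and the job is handed in when it is done.

Besides the shell and the picture viewer there is one more tool, called after "Emit:" by a JSON object that holds its "api" and its "payload", one argument or row to a line. arm_command: Moves the arm, as the interface text tells. Its arguments: {"type":"object","properties":{"plan":{"type":"array"}},"required":["plan"]}

```bash
ls; mkdir -p pics; python3 - <<'E'
from plant import readout, imaging, bot
import cv2
print(readout.get_obs())
for n in ("scene","side","wrist"):
    cv2.imwrite(f"pics/{n}0.png",imaging.capture(n)); print(n,imaging.get_calibration(n))
E
```

```text
pics
{'time': 0.0, 'joint_positions': array([-1.46018747e-01,  3.42738686e-01,  1.52500881e+00, -2.00953607e-05,
        1.27539443e+00, -1.45989013e-01]), 'dq': array([-9.37084400e-04, -5.21896460e-05, -3.23270944e-04,  4.21992154e-04,
        9.76369622e-04, -1.60503642e-03]), 'tau': array([ 7.61924657e-04, -4.31245601e+01, -2.44219762e+01,  7.17750052e-02,
        5.59406646e-02, -1.04314388e-04]), 'tool_pos': array([5.24630552e+02, 6.09963833e-02, 2.48039516e+02]), 'tcp_rot': array([3.00800618, 1.56924694, 3.00798231]), 'contact_force': array([-0.04325961, -0.50746022,  1.09591437]), 'moment': array([ 0.03360537, -0.01086938,  0.02597671]), 'grip_width': 91.93911544492629}
scene {'fx': 492.04426396681, 'fy': 492.04426396681, 'cx': 311.67041511493323, 'cy': 205.47785607594935, 'position': array([1236.80782955,  646.60101832, 1181.8879996 ]), 'rotation': array([0.67649501, 0.0134844 , 2.26031052])}
side {'fx': 417.66954386811034, 'fy': 417.66954386811034, 'cx': 317.02886226072854, 'cy': 198.96062122489423, 'position': array([118.03119984, 589.11919737, 640.4110452 ]), 'rotation': array([ 0.86938581, -0.01987294, -2.40299937])}
wrist {'fx': 309.70691628693146, 'fy': 309.70691628693146, 'cx': 321.0033665364253, 'cy': 200.17506981796802, 'mount': array([[-5.63133462e-04,  2.65200285e-01, -9.64193182e-01,
        -1.36848836e+02],
       [-5.56081748e-04,  9.64193102e-01,  2.65200588e-01,
         7.12938336e+01],
       [ 9.99999687e-01,  6.85513555e-04, -3.95496362e-04,
        -6.10002946e-01],
       [ 0.00000000e+00,  0.00000000e+00,  0.00000000e+00,
         1.00000000e+00]])}
```

View images.

View pics/scene0.png

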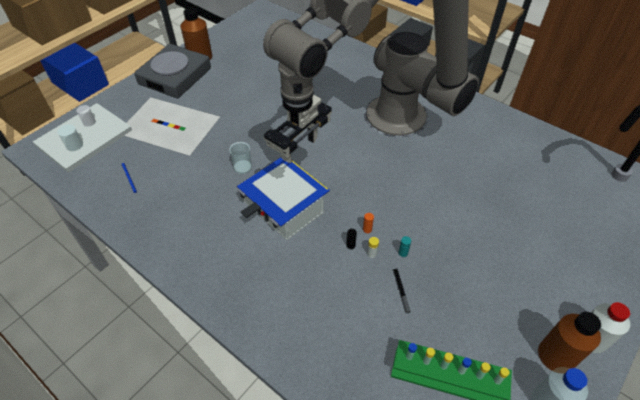

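View pics/side0.png

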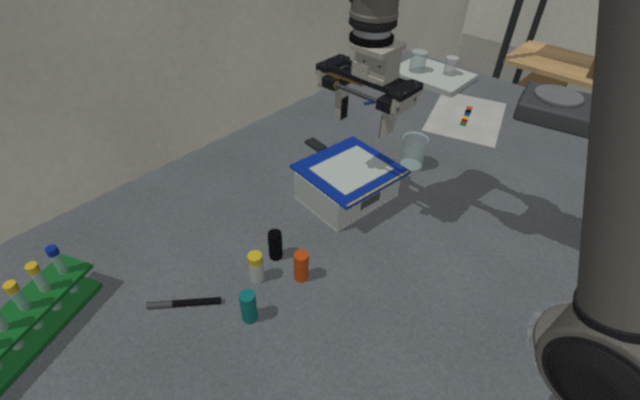

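View pics/wrist0.png

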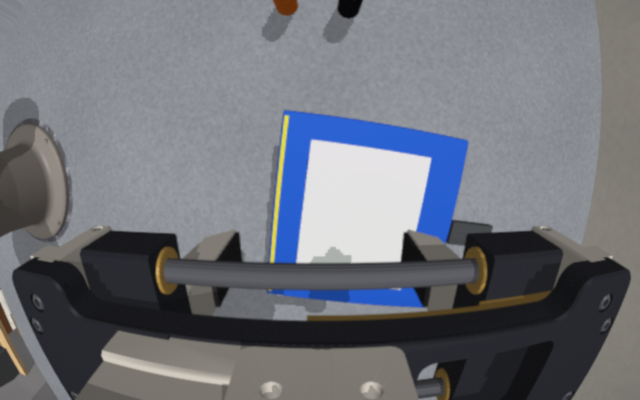

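```bash
cat > h.py <<'E'
import numpy as np, cv2
from scipy.spatial.transform import Rotation as Ro
from scipy.optimize import least_squares
from plant import readout, imaging, bot
def R(e): return Ro.from_euler('xyz',e).as_matrix()
def T(o):
    M=np.eye(4);M[:3,:3]=R(o['tcp_rot']);M[:3,3]=o['tool_pos'];return M
class Cam:
    def __init__(s,n,o=None):
        c=imaging.get_calibration(n);s.c=c;s.n=n
        if n=='wrist':
            M=T(o)@np.array(c['mount']);s.R=M[:3,:3];s.p=M[:3,3]
        else: s.R=R(c['rotation']);s.p=np.array(c['position'])
    def proj(s,P):
        v=s.R.T@(np.asarray(P,float)-s.p);v=v*[1,-1,-1];c=s.c
        if s.n=='wrist':
            r=np.hypot(v[0],v[1]);th=np.arctan2(r,v[2]);k=th/max(r,1e-9)
            return np.array([c['cx']+c['fx']*k*v[0],c['cy']+c['fy']*k*v[1]])
        return np.array([c['cx']+c['fx']*v[0]/v[2],c['cy']+c['fy']*v[1]/v[2]])
    def ray(s,uv):
        c=s.c;a=np.array([(uv[0]-c['cx'])/c['fx'],(uv[1]-c['cy'])/c['fy']])
        if s.n=='wrist':
            t=np.hypot(*a);v=np.array([*(a/max(t,1e-9)*np.sin(t)),np.cos(t)])
        else: v=np.array([*a,1.])
        v=s.R@(v*[1,-1,-1]);return v/np.linalg.norm(v)
    def atz(s,uv,z):
        d=s.ray(uv);return s.p+d*(z-s.p[2])/d[2]
def tri(obs):
    A=np.zeros((3,3));b=np.zeros(3)
    for c,uv in obs:
        d=c.ray(uv);Q=np.eye(3)-np.outer(d,d);A+=Q;b+=Q@c.p
    P=np.linalg.solve(A,b);return P,[np.round(c.proj(P)-uv,1) for c,uv in obs]
def crop(src,x,y,w,h,k,out):
    im=cv2.imread(src)[y:y+h,x:x+w];cv2.imwrite(out,cv2.resize(im,None,fx=k,fy=k,interpolation=cv2.INTER_CUBIC))
E
python3 - <<'E'
from h import *
o=readout.get_obs();print(T(o).round(3))
crop('pics/scene0.png',220,145,120,100,6,'pics/s0c.png')
crop('pics/side0.png',280,125,140,110,5,'pics/d0c.png')
crop('pics/scene0.png',330,200,100,75,8,'pics/s0v.png')
crop('pics/side0.png',220,220,120,110,5,'pics/d0v.png')
E
```

```text
[[-1.00000e-03 -0.00000e+00  1.00000e+00  5.24732e+02]
 [ 0.00000e+00  1.00000e+00  0.00000e+00  6.70000e-02]
 [-1.00000e+00  0.00000e+00 -1.00000e-03  2.48231e+02]
 [ 0.00000e+00  0.00000e+00  0.00000e+00  1.00000e+00]]
```

View pics/s0c.png

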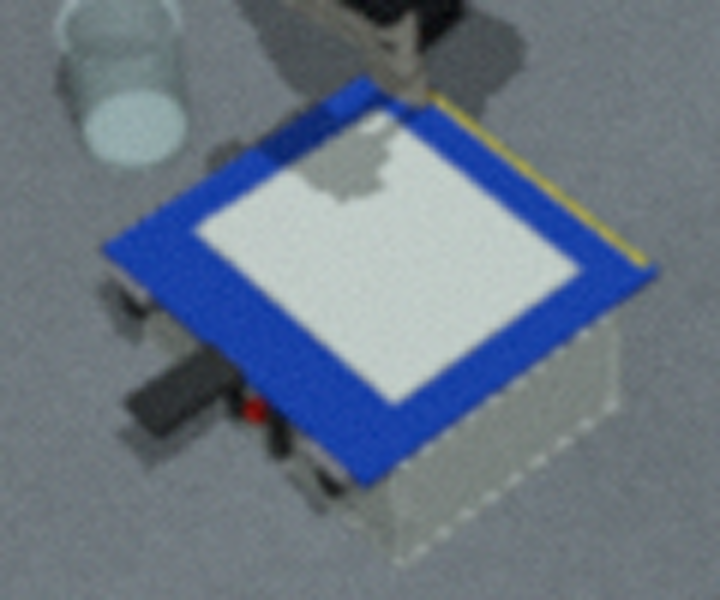

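View pics/d0c.png

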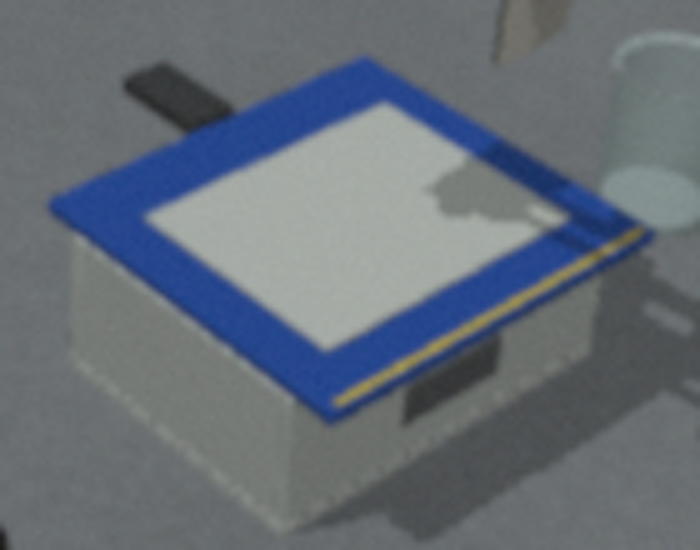

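View pics/s0v.png

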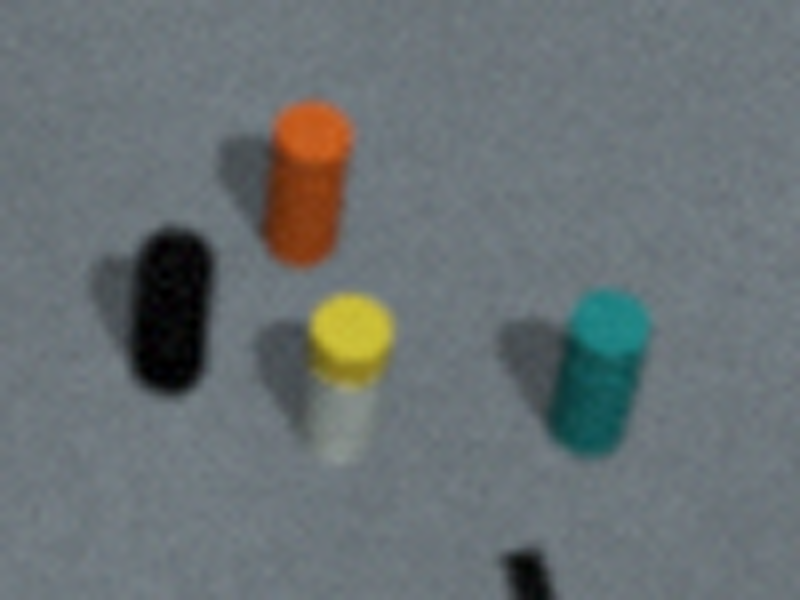

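View pics/d0v.png

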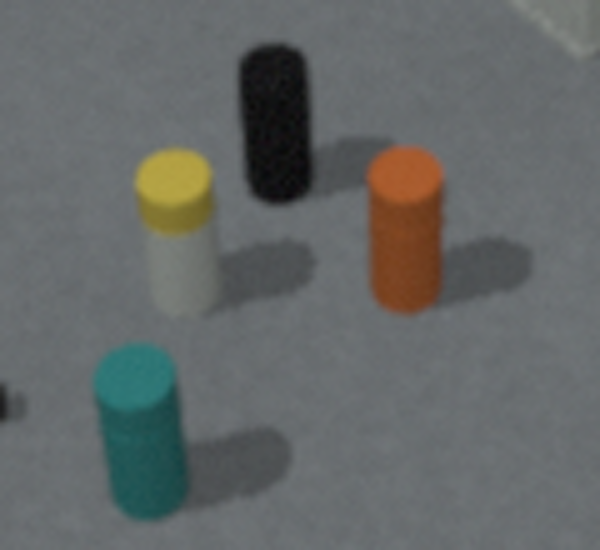

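The four candidates in the scene view are yellow cap on white body (374,241), black (351,239), orange (368,222) and turquoise (405,246). Only the first is white with a yellow cap, and the crops confirm it. The green rack also holds yellow-topped tubes, but those are in a rack and not standing on the bench.

```bash
python3 - <<'E'
from h import *
S=Cam('scene');D=Cam('side');o=readout.get_obs();W=Cam('wrist',o)
f=lambda x,y,k,X,Y:np.array([(x+.5)/k-.5+X,(y+.5)/k-.5+Y])
s=lambda x,y:f(x,y,6,220,145); d=lambda x,y:f(x,y,5,280,125)
pts={'FL':(s(657,268),d(330,408)),'FR':(s(365,75),d(653,232)),'HR':(s(103,245),d(365,58)),'HL':(s(370,485),d(50,203))}
wr={'FL':(287,110),'HL':(467,141)}
for k,(a,b) in pts.items():
    ob=[(S,a),(D,b)]
    print(k,tri(ob), W.proj(tri(ob)[0]), wr.get(k))
sv=lambda x,y:f(x,y,8,330,200); dv=lambda x,y:f(x,y,5,220,220)
for n,a,b in [('cap',sv(352,328),dv(175,180)),('bot',sv(338,446),dv(186,300)),('orange',sv(313,132),dv(406,176)),('black',sv(173,262),dv(273,67)),('teal',sv(610,322),dv(135,376))]: print(n,tri([(S,a),(D,b)]))
# beaker bottom, marker
print('beaker',S.atz(s(135,130),0),D.atz(d(655,195),0))
print('marker',[S.atz(p,6).round() for p in [(396,270),(407,311)]],[D.atz(p,6).round() for p in [(148,305),(221,300)]])
# fit box
def lid(q):
    x,y,yaw,z=q;c,s_=np.cos(yaw),np.sin(yaw)
    L={'FL':(-99,100),'FR':(-99,-100),'HR':(91,-100),'HL':(91,100)}
    return {k:np.array([x+c*a-s_*b,y+s_*a+c*b,z]) for k,(a,b) in L.items()}
def res(q):
    P=lid(q);r=[]
    for k,(a,b) in pts.items(): r+=[*(S.proj(P[k])-a),*(D.proj(P[k])-b)]
    return r
q=least_squares(res,[500,0,0,84]);print(q.x,np.round(q.fun,1))
P=lid(q.x);print({k:v.round(1) for k,v in P.items()});print({k:W.proj(v).round() for k,v in P.items()})
E
```

```text
FL (array([491.31150338,  78.48370301,  91.05861116]), [array([-0.1, -0.1]), array([-0.2,  0.2])]) [286.11277798 109.96052434] (287, 110)
FR (array([ 471.69975624, -131.19873207,   76.18129253]), [array([-0.2, -0.4]), array([-0.4,  0.4])]) [276.7332191  296.18301089] None
HR (array([ 649.41813252, -143.44125509,   88.45278489]), [array([0.1, 0.1]), array([ 0.1, -0.1])]) [425.36194251 307.04108924] None
HL (array([675.00262146,  54.43812443,  87.48846478]), [array([-0.2, -0.4]), array([-0.4,  0.3])]) [467.20171178 139.49076421] (467, 141)
cap (array([542.94039537, 275.47559366,  64.79417828]), [array([0., 0.]), array([ 0., -0.])])
bot (array([544.2655807 , 276.72911248,  -5.11012318]), [array([-0.2, -0.3]), array([-0.4,  0.3])])
orange (array([482.41492638, 216.18332234,  65.34754115]), [array([0., 0.]), array([ 0.1, -0.1])])
black (array([559.35341028, 211.07814688,  65.17625638]), [array([-0., -0.]), array([-0.,  0.])])
teal (array([485.83946155, 343.00673444,  65.71519901]), [array([-0., -0.]), array([-0.,  0.])])
beaker [ 530.83370947 -253.79828955    0.        ] [ 537.09038829 -260.04368068    0.        ]
marker [array([549., 361.,   6.]), array([635., 452.,   6.])] [array([635., 452.,   6.]), array([549., 357.,   6.])]
[ 5.76205286e+02 -3.55326734e+01 -1.20654366e-01  8.61432512e+01] [-0.6  0.2  1.1  1.6  2.9 -2.5  0.5 -0.5 -1.6  1.3 -0.9 -0.4 -1.5  0.4
 -0.9 -0.1]
{'FL': array([490. ,  75.7,  86.1]), 'FR': array([ 465.9, -122.9,   86.1]), 'HR': array([ 654.5, -145.8,   86.1]), 'HL': array([678.6,  52.8,  86.1])}
{'FL': array([285., 113.]), 'FR': array([270., 295.]), 'HR': array([428., 307.]), 'HL': array([470., 141.])}
```

Emit:
{"api": "arm_command", "payload": {
  "plan": [
    {"tz": -4},
    {"tz": -4},
    {"wx": -0.145},
    {"wx": -0.145},
    {"wx": -0.145},
    {"wx": -0.145},
    {"wx": -0.145},
    {"wx": -0.145},
    {"wx": -0.145},
    {"wx": -0.145},
    {"wx": -0.145},
    {"wx": -0.141, "jaw": -1},
    {"wz": -0.14, "jaw": -1},
    {"wz": -0.14, "jaw": -1},
    {"wz": -0.14, "jaw": -1},
    {"jaw": -1}
  ]
}}

```text
invalid input at $.plan[0]: expected keys tx, ty, tz, wx, wy, wz, jaw
```

```bash
python3 - <<'E'
from h import *
o=readout.get_obs();print(o);print(T(o).round(3))
cv2.imwrite('pics/wrist1.png',imaging.capture('wrist'));cv2.imwrite('pics/side1.png',imaging.capture('side'))
E
```

```text
{'time': 0.15, 'joint_positions': array([-1.45970934e-01,  3.42531219e-01,  1.52476843e+00, -3.45460312e-05,
        1.27539593e+00, -1.46026550e-01]), 'dq': array([-2.41665040e-03, -1.34482371e-03, -3.66584602e-03, -5.63442257e-05,
       -9.68580404e-05, -2.98374992e-04]), 'tau': array([ 7.52666965e-04, -4.31470585e+01, -2.44352603e+01,  7.18239485e-02,
        5.38185902e-02, -1.32920518e-04]), 'tool_pos': array([5.24731718e+02, 6.70693008e-02, 2.48231107e+02]), 'tcp_rot': array([3.02551243, 1.5696929 , 3.02557812]), 'contact_force': array([ 0.43204489, -0.22418996,  0.23218876]), 'moment': array([ 0.02202654, -0.02427909,  0.00612503]), 'grip_width': 91.43391322377107}
[[-1.00000e-03 -0.00000e+00  1.00000e+00  5.24732e+02]
 [ 0.00000e+00  1.00000e+00  0.00000e+00  6.70000e-02]
 [-1.00000e+00  0.00000e+00 -1.00000e-03  2.48231e+02]
 [ 0.00000e+00  0.00000e+00  0.00000e+00  1.00000e+00]]
```

View pics/wrist1.png

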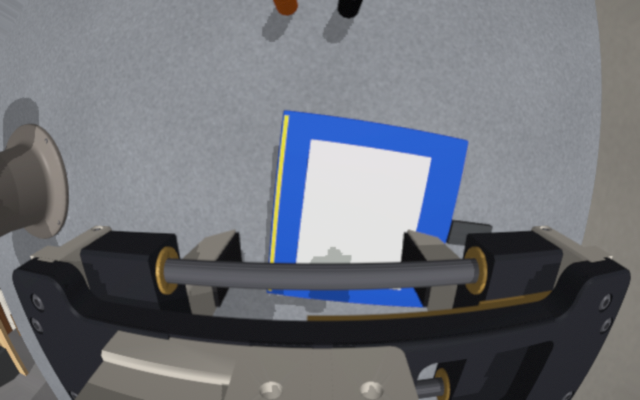

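View pics/side1.png

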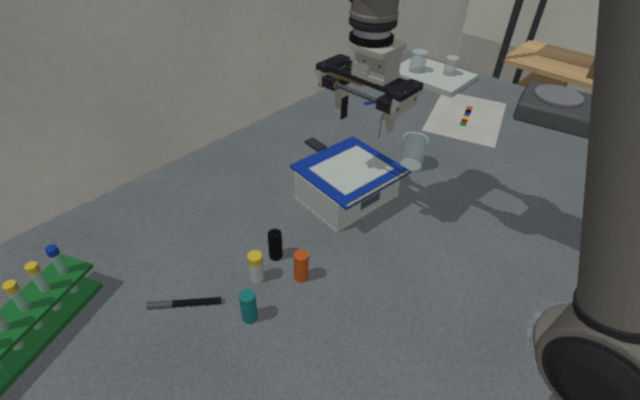

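Every row needs all seven keys, so the plan was refused whole. Both pictures show the scene unchanged, with the lid at about (370,210) in the wrist view.

Emit:
{"api": "arm_command", "payload": {
  "plan": [
    {"tx": 0, "ty": 0, "tz": -4, "wx": 0, "wy": 0, "wz": 0, "jaw": -1},
    {"tx": 0, "ty": 0, "tz": -4, "wx": 0, "wy": 0, "wz": 0, "jaw": -1},
    {"tx": 0, "ty": 0, "tz": 0, "wx": -0.145, "wy": 0, "wz": 0, "jaw": -1},
    {"tx": 0, "ty": 0, "tz": 0, "wx": -0.145, "wy": 0, "wz": 0, "jaw": -1},
    {"tx": 0, "ty": 0, "tz": 0, "wx": -0.145, "wy": 0, "wz": 0, "jaw": -1},
    {"tx": 0, "ty": 0, "tz": 0, "wx": -0.145, "wy": 0, "wz": 0, "jaw": -1},
    {"tx": 0, "ty": 0, "tz": 0, "wx": -0.145, "wy": 0, "wz": 0, "jaw": -1},
    {"tx": 0, "ty": 0, "tz": 0, "wx": -0.145, "wy": 0, "wz": 0, "jaw": -1},
    {"tx": 0, "ty": 0, "tz": 0, "wx": -0.145, "wy": 0, "wz": 0, "jaw": -1},
    {"tx": 0, "ty": 0, "tz": 0, "wx": -0.145, "wy": 0, "wz": 0, "jaw": -1},
    {"tx": 0, "ty": 0, "tz": 0, "wx": -0.145, "wy": 0, "wz": 0, "jaw": -1},
    {"tx": 0, "ty": 0, "tz": 0, "wx": -0.141, "wy": 0, "wz": 0, "jaw": -1},
    {"tx": 0, "ty": 0, "tz": 0, "wx": 0, "wy": 0, "wz": -0.14, "jaw": -1},
    {"tx": 0, "ty": 0, "tz": 0, "wx": 0, "wy": 0, "wz": -0.14, "jaw": -1},
    {"tx": 0, "ty": 0, "tz": 0, "wx": 0, "wy": 0, "wz": -0.14, "jaw": -1},
    {"tx": 0, "ty": 0, "tz": 0, "wx": 0, "wy": 0, "wz": 0, "jaw": -1}
  ]
}}

```text
time: 1.85
tool_pos: [441.3, 0.8, 247.0]
tcp_rot: [-1.57, 1.154, -0.124]
contact_force: [0.0, 0.6, -0.7]
grip_width: 0.4
```

```bash
python3 - <<'E'
from h import *
o=readout.get_obs();print(o['time'],o['joint_positions'].round(4),o['contact_force']);print(T(o).round(3))
cv2.imwrite('pics/wrist2.png',imaging.capture('wrist'));cv2.imwrite('pics/side2.png',imaging.capture('side'))
E
```

```text
1.85 [-0.1905 -0.0104  2.045   0.0423  0.691  -1.6635] [ 0.0033108   0.61745972 -0.66681642]
[[ 4.02000e-01 -9.07000e-01  1.24000e-01  4.41281e+02]
 [-5.00000e-02  1.14000e-01  9.92000e-01  8.17000e-01]
 [-9.14000e-01 -4.05000e-01  0.00000e+00  2.46984e+02]
 [ 0.00000e+00  0.00000e+00  0.00000e+00  1.00000e+00]]
```

View pics/wrist2.png

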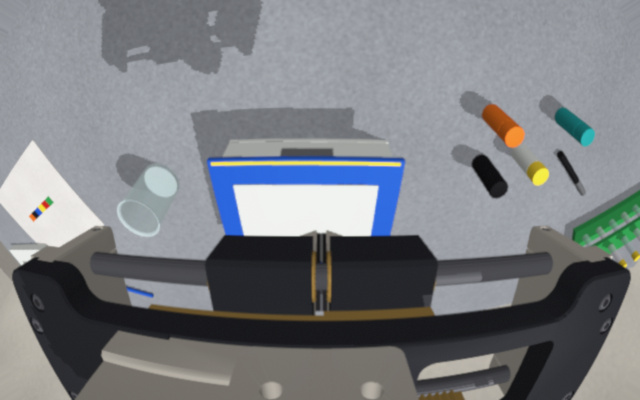

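View pics/side2.png

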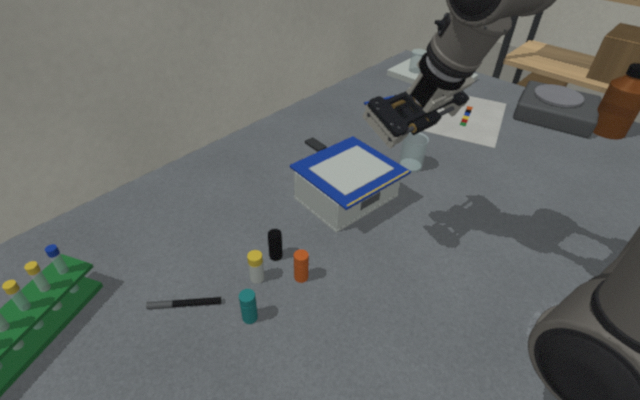

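```bash
cat > kin.py <<'E'
import numpy as np
from scipy.spatial.transform import Rotation as Ro
from scipy.optimize import least_squares
C=np.array([[0,0,-1.],[0,1,0],[1,0,0]])  # columns: tool x=R6 z, y=R6 y, z=-R6 x
rz=lambda a:Ro.from_euler('z',a).as_matrix()
ry=lambda a:Ro.from_euler('y',a).as_matrix()
def fk(q,p,s4=1,s6=1):
    h,d,L2,L3,Lt,a1,a3=p
    A=rz(q[0]);B=ry(q[1]+q[2]);W=B@rz(s4*q[3])@ry(q[4])
    t=A@(np.array([a1,d,h])+ry(q[1])@[0,0,L2]+B@[a3,0,L3]+W@[0,0,Lt])
    return t,A@W@rz(s6*q[5])@C
E
python3 - <<'E'
from kin import *
from h import T,readout
D=[([-.146019,.342739,1.525009,-2e-5,1.275394,-.145989],[524.7,.06,248.2],np.array([[0,0,1.],[0,1,0],[-1,0,0]]))]
o=readout.get_obs();D.append((o['joint_positions'],o['tool_pos'],R:=T(o)[:3,:3]))
for s4 in(1,-1):
  for s6 in (1,-1):
    print(s4,s6,[np.round(np.linalg.norm(fk(q,[0]*7,s4,s6)[1]-R),3) for q,t,R in D])
E
```

```text
1 1 [np.float64(0.002), np.float64(0.0)]
1 -1 [np.float64(0.411), np.float64(2.816)]
-1 1 [np.float64(0.002), np.float64(0.117)]
-1 -1 [np.float64(0.412), np.float64(2.823)]
```

Emit:
{"api": "arm_command", "payload": {
  "plan": [
    {"tx": -4, "ty": 0, "tz": 0, "wx": 0, "wy": 0, "wz": 0, "jaw": -1},
    {"tx": -4, "ty": 0, "tz": 0, "wx": 0, "wy": 0, "wz": 0, "jaw": -1},
    {"tx": 0, "ty": 0, "tz": 0, "wx": 0, "wy": 0, "wz": 0, "jaw": -1},
    {"tx": 0, "ty": 0, "tz": 0, "wx": 0, "wy": 0, "wz": 0, "jaw": -1}
  ]
}}

```text
time: 2.35
tool_pos: [414.0, 3.8, 323.3]
tcp_rot: [-1.571, 1.149, -0.125]
contact_force: [0.2, -0.2, -0.1]
grip_width: 0.4
```

```bash
python3 - <<'E'
from h import *
o=readout.get_obs();print(o['time'],list(o['joint_positions'].round(5)),list(o['tool_pos'].round(2)),list(o['tcp_rot'].round(4)))
E
```

```text
2.35 [np.float64(-0.19821), np.float64(-0.14934), np.float64(1.94496), np.float64(0.03719), np.float64(0.92592), np.float64(-1.66012)] [np.float64(413.99), np.float64(3.75), np.float64(323.33)] [np.float64(-1.5714), np.float64(1.1494), np.float64(-0.1255)]
```

Emit:
{"api": "arm_command", "payload": {
  "plan": [
    {"tx": 0, "ty": -4, "tz": 3, "wx": 0, "wy": 0, "wz": -0.14, "jaw": -1},
    {"tx": 0, "ty": -4, "tz": 3, "wx": 0, "wy": 0, "wz": -0.14, "jaw": -1},
    {"tx": 0, "ty": 0, "tz": 0, "wx": 0, "wy": 0, "wz": 0, "jaw": -1},
    {"tx": 0, "ty": 0, "tz": 0, "wx": 0, "wy": 0, "wz": 0, "jaw": -1}
  ]
}}

```text
time: 2.75
tool_pos: [490.0, 55.5, 357.5]
tcp_rot: [-1.573, 0.876, -0.124]
contact_force: [-1.2, 0.5, 0.2]
grip_width: 0.3
```

```bash
python3 - <<'E'
from h import *
o=readout.get_obs();print(o['time'],list(o['joint_positions'].round(5)),list(o['tool_pos'].round(2)),list(o['tcp_rot'].round(4)))
E
```

```text
2.75 [np.float64(0.00869), np.float64(-0.10431), np.float64(1.93205), np.float64(-0.14478), np.float64(0.62847), np.float64(-1.35277)] [np.float64(490.02), np.float64(55.55), np.float64(357.45)] [np.float64(-1.5725), np.float64(0.8761), np.float64(-0.1242)]
```

Emit:
{"api": "arm_command", "payload": {
  "plan": [
    {"tx": 0, "ty": 0, "tz": -3, "wx": 0, "wy": 0.14, "wz": 0, "jaw": -1},
    {"tx": 0, "ty": 0, "tz": -3, "wx": 0, "wy": 0.14, "wz": 0, "jaw": -1},
    {"tx": 0, "ty": 0, "tz": 0, "wx": 0, "wy": 0.14, "wz": 0, "jaw": -1},
    {"tx": 0, "ty": 0, "tz": 0, "wx": 0, "wy": 0, "wz": 0, "jaw": -1},
    {"tx": 0, "ty": 0, "tz": 0, "wx": 0, "wy": 0, "wz": 0, "jaw": -1}
  ]
}}

```text
time: 3.25
tool_pos: [480.0, 0.5, 359.0]
tcp_rot: [-1.999, 0.797, -0.691]
contact_force: [-1.5, 0.4, -0.0]
grip_width: 0.7
```

```bash
python3 - <<'E'
from h import *
o=readout.get_obs();print(o['time'],list(o['joint_positions'].round(5)),list(o['tool_pos'].round(2)),list(o['tcp_rot'].round(4)))
E
```

```text
3.25 [np.float64(0.1694), np.float64(-0.01964), np.float64(1.895), np.float64(-0.77053), np.float64(0.86406), np.float64(-0.7429)] [np.float64(480.0), np.float64(0.5), np.float64(359.02)] [np.float64(-1.9988), np.float64(0.797), np.float64(-0.6908)]
```

```bash
cat > data.py <<'E'
D=[([-.146019,.342739,1.525009,-2e-5,1.275394,-.145989],[524.7,.06,248.2]),
([-0.1905,-0.0104,2.045,0.0423,0.691,-1.6635],[441.281,.817,246.984]),
([-0.19821,-0.14934,1.94496,.03719,.92592,-1.66012],[413.99,3.75,323.33]),
([.00869,-.10431,1.93205,-.14478,.62847,-1.35277],[490.02,55.55,357.45]),
([.1694,-.01964,1.895,-.77053,.86406,-.7429],[480.,.5,359.02])]
E
python3 - <<'E'
from kin import *
from data import D
def run(mask,p0):
    p0=np.array(p0,float);m=np.array(mask,bool)
    def full(x): p=p0.copy();p[m]=x;return p
    r=least_squares(lambda x:np.concatenate([fk(q,full(x))[0]-t for q,t in D]+[(x-p0[m])*1e-3]),p0[m])
    print(full(r.x).round(1),np.abs(r.fun).max().round(2), r.fun[:15].round(1))
run([1,1,1,1,1,0,0],[152,76,519,360,287,0,0])
run([1,1,1,1,1,1,0],[152,76,519,360,287,0,0])
run([1,1,1,1,1,1,1],[152,76,519,360,287,0,0])
E
```

```text
[178.6  76.2 500.8 365.5 294.6   0.    0. ] 7.49 [-1.8  0.1  0.5  7.5 -1.6 -0.5 -3.1  0.4  0.1 -2.2 -0.1 -0.  -0.2  0.6
 -0.1]
[182.3  76.3 501.7 379.4 295.  -13.4   0. ] 6.65 [-1.6  0.1  0.5  6.7 -1.4 -2.5 -3.   0.4  1.2 -2.  -0.1  0.7 -0.2  0.4
  0. ]
[ 2.229e+02  7.640e+01  5.062e+02  3.797e+02  2.960e+02 -1.000e-01
  4.650e+01] 0.12 [-0.  -0.  -0.1  0.   0.   0.   0.  -0.   0.  -0.  -0.   0.  -0.   0.
  0. ]
```

```bash
python3 - <<'E'
from h import *
cv2.imwrite('pics/scene3.png',imaging.capture('scene'))
crop('pics/scene3.png',220,145,120,100,6,'pics/s3c.png')
crop('pics/wrist2.png',190,100,240,150,3,'pics/w2c.png')
E
```

```text
(no output)
```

View pics/s3c.png

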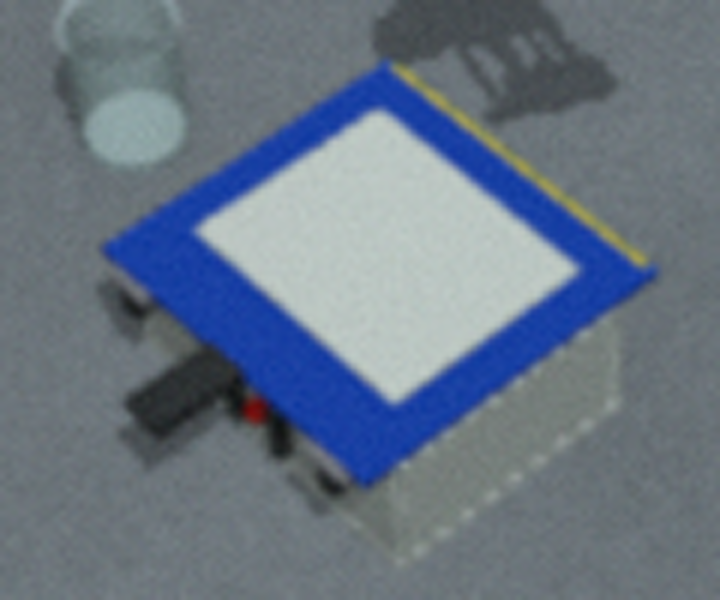

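View pics/w2c.png

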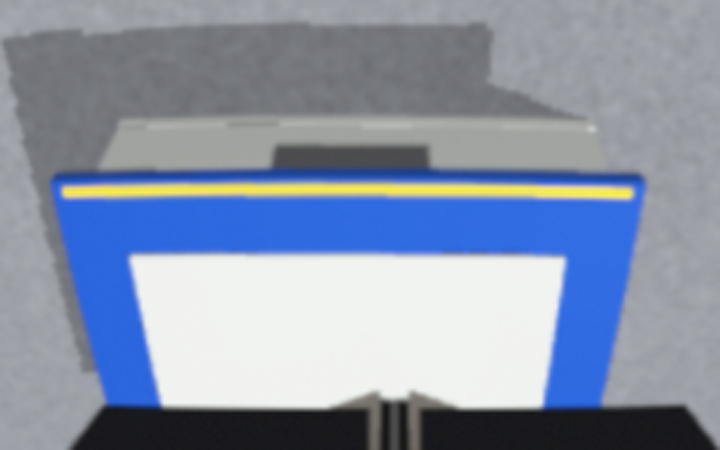

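```bash
cat > boxfit.py <<'E'
from h import *
S=Cam('scene');Dd=Cam('side')
o={'tool_pos':np.array([441.281,.817,246.984])};from kin import fk
import kin
P=[222.9,76.4,506.2,379.7,296.,-.1,46.5]
class W2(Cam):
    def __init__(s,q,t):
        c=imaging.get_calibration('wrist');s.c=c;s.n='wrist'
        M=np.eye(4);M[:3,:3]=fk(q,P)[1];M[:3,3]=t;M=M@np.array(c['mount']);s.R=M[:3,:3];s.p=M[:3,3]
W=W2([-0.1905,-0.0104,2.045,0.0423,0.691,-1.6635],[441.281,.817,246.984])
f=lambda x,y,k,X,Y:np.array([(x+.5)/k-.5+X,(y+.5)/k-.5+Y])
s=lambda x,y:f(x,y,6,220,145); d=lambda x,y:f(x,y,5,280,125); w=lambda x,y:f(x,y,3,190,100)
ob=[('FL',S,s(658,268)),('FR',S,s(387,59)),('HR',S,s(102,247)),('HL',S,s(369,486)),('BL',S,s(620,405)),('BHL',S,s(402,562)),
('FL',Dd,d(331,408)),('FR',Dd,d(655,231)),('HR',Dd,d(365,58)),('HL',Dd,d(50,202)),('BL',Dd,d(285,530)),('BHL',Dd,d(75,357)),('BR',Dd,d(592,350)),
('FR',W,w(53,183)),('FL',W,w(645,183)),('BR',W,w(121,121)),('BL',W,w(594,122))]
L={'FL':(-99,100,1),'FR':(-99,-100,1),'HR':(91,-100,1),'HL':(91,100,1),'BL':(-75,100,0),'BR':(-75,-100,0),'BHL':(75,100,0)}
def pt(q,k):
    a,b,t=L[k];c,s_=np.cos(q[2]),np.sin(q[2]);a=a if not(t and a>0) else q[4]
    return np.array([q[0]+c*a-s_*b,q[1]+s_*a+c*b,q[3] if t else 0])
res=lambda q:np.concatenate([c.proj(pt(q,k))-uv for k,c,uv in ob])
E
python3 - <<'E'
from boxfit import *
r=least_squares(res,[576,-35,-.12,86,91],loss='soft_l1');print(r.x.round(3))
for (k,c,uv),e in zip(ob,res(r.x).reshape(-1,2)): print(k,c.n,e.round(1))
E
```

```text
[ 5.7477e+02 -3.3950e+01 -1.3200e-01  8.7347e+01  8.8812e+01]
FL scene [-0.   0.3]
FR scene [ 0.4 -0.1]
HR scene [-0.1 -0.1]
HL scene [-0.5 -0.4]
BL scene [0.3 0.3]
BHL scene [-0.5  2.1]
FL side [0.2 1.8]
FR side [0.4 0.2]
HR side [0.3 0. ]
HL side [-0.4  0.3]
BL side [-0.7  1.9]
BHL side [-1.   1.8]
BR side [-0.7  1. ]
FR wrist [-1.3  0. ]
FL wrist [0.1 0.2]
BR wrist [-0.1  0.3]
BL wrist [-1. -0.]
```

```bash
cat >> kin.py <<'E'
P=[222.9,76.4,506.2,379.7,296.,-.1,46.5]
LO=[-2.53,-.77,.04,-1,.28,-3.11];HI=[2.53,2.02,2.7,4.14,2.66,3.11]
def ik(t,R,flip):
    h,d,L2,L3,Lt,a1,a3=P
    w=np.asarray(t)-Lt*R[:,0]
    rr=np.hypot(w[0],w[1]);q1=np.arctan2(w[1],w[0])-np.arcsin(d/rr)
    r=np.sqrt(rr*rr-d*d)-a1;z=w[2]-h
    L=np.hypot(L3,a3);be=np.arctan2(a3,L3);D2=r*r+z*z
    c=(D2-L2*L2-L*L)/(2*L2*L)
    if abs(c)>1:return None
    g=np.arccos(c);q3=g-be
    q2=np.arctan2(r,z)-np.arctan2(L*np.sin(g),L2+L*np.cos(g))
    M=(rz(q1)@ry(q2+q3)).T@R@C.T
    q5=np.arccos(np.clip(M[2,2],-1,1));s=-1 if flip else 1
    q4=np.arctan2(s*M[1,2],s*M[0,2]);q6=np.arctan2(s*M[2,1],-s*M[2,0])
    if q4<-1: q4+=2*np.pi
    q5*=1 if not flip else -1
    # flip: use q5>0 always; the two solutions are (q4,q5) and (q4+pi,-q5)
    if flip: pass
    return np.array([q1,q2,q3,q4,q5,q6])
def iks(t,R):
    a=ik(t,R,False)
    return a
def ok(q): return q is not None and all(l<=x<=u for l,x,u in zip(LO,q,HI))
E
python3 - <<'E'
from kin import *
from data import D
for q,t in D: print(np.round(ik(t,fk(q,P)[1],False)-q,4))
yaw=-.132;bx,by=574.8,-34.
def pose(tau,sgn): # tau tilt from vertical toward +boxx
    X=np.array([np.sin(tau),0,-np.cos(tau)]);Z=np.array([0,sgn,0.]);Y=np.cross(Z,X)
    return rz(yaw)@np.array([X,Y,Z]).T
def w(p): return rz(yaw)@np.array(p)+[bx,by,0]
for tau in np.radians([20,35,45,55,65]):
  for sgn in (1,-1):
    out=[]
    for phi in (-.1,.3,.7,1.1,1.5,1.9):
        e=np.array([91-178*np.cos(phi),0,80+178*np.sin(phi)])
        # tip upper corner at e ; corner offset in tool
        X=np.array([np.sin(tau),0,-np.cos(tau)]);N=np.array([np.cos(tau),0,np.sin(tau)])
        t=e-22*X-9.5*N
        q=ik(w(t),pose(tau,sgn),False);out.append((ok(q),None if q is None else q.round(2).tolist()))
    print(round(np.degrees(tau)),sgn);[print('   ',x) for x in out]
E
```

```text
[ 0.      0.     -0.0004  0.      0.0003  0.    ]
[-0.0001  0.0001  0.      0.     -0.0001 -0.0001]
[ 0.      0.0001  0.      0.     -0.0002  0.    ]
[-0.      0.0001 -0.     -0.     -0.0001  0.    ]
[-0.0001  0.0001 -0.     -0.     -0.0002 -0.    ]
20 1
    (False, [-0.23, 0.37, 2.15, 0.12, 0.27, -1.77])
    (True, [-0.22, 0.24, 2.06, 0.07, 0.5, -1.71])
    (True, [-0.22, 0.2, 1.89, 0.04, 0.7, -1.68])
    (True, [-0.21, 0.25, 1.69, 0.03, 0.86, -1.66])
    (True, [-0.2, 0.36, 1.48, 0.03, 0.96, -1.65])
    (True, [-0.19, 0.49, 1.29, 0.02, 1.01, -1.64])
20 -1
    (False, [-0.23, 0.37, 2.15, 0.12, 0.27, 1.37])
    (True, [-0.22, 0.24, 2.06, 0.07, 0.5, 1.43])
    (True, [-0.22, 0.2, 1.89, 0.04, 0.7, 1.46])
    (True, [-0.21, 0.25, 1.69, 0.03, 0.86, 1.48])
    (True, [-0.2, 0.36, 1.48, 0.03, 0.96, 1.49])
    (True, [-0.19, 0.49, 1.29, 0.02, 1.01, 1.5])
35 1
    (False, [-0.25, 0.4, 2.37, 2.87, 0.25, 1.74])
    (False, [-0.25, 0.21, 2.28, 0.99, 0.08, -2.66])
    (True, [-0.23, 0.13, 2.12, 0.21, 0.29, -1.85])
    (True, [-0.22, 0.16, 1.93, 0.12, 0.45, -1.75])
    (True, [-0.21, 0.26, 1.73, 
[... 1517 characters left out ...]
0.22, 0.25, 2.03, 2.47, 0.12, -0.96])
    (False, [-0.21, 0.37, 1.87, 2.3, 0.08, -0.78])
65 1
    (True, [-0.31, 1.05, 2.69, 2.98, 1.73, 1.47])
    (True, [-0.31, 0.66, 2.67, 2.98, 1.32, 1.54])
    (True, [-0.28, 0.35, 2.53, 2.97, 0.87, 1.62])
    (True, [-0.25, 0.25, 2.34, 2.95, 0.59, 1.68])
    (True, [-0.23, 0.3, 2.15, 2.94, 0.45, 1.71])
    (True, [-0.21, 0.42, 1.99, 2.95, 0.4, 1.71])
65 -1
    (True, [-0.31, 1.05, 2.69, 2.98, 1.73, -1.67])
    (True, [-0.31, 0.66, 2.67, 2.98, 1.32, -1.6])
    (True, [-0.28, 0.35, 2.53, 2.97, 0.87, -1.52])
    (True, [-0.25, 0.25, 2.34, 2.95, 0.59, -1.46])
    (True, [-0.23, 0.3, 2.15, 2.94, 0.45, -1.43])
    (True, [-0.21, 0.42, 1.99, 2.95, 0.4, -1.43])
```

```bash
cat > plan.py <<'E'
from kin import *
import json
yaw=-.132;bx,by=574.8,-34.
def pose(tau,sgn=-1):
    X=np.array([np.sin(tau),0,-np.cos(tau)]);Z=np.array([0,sgn,0.]);Y=np.cross(Z,X)
    return rz(yaw)@np.array([X,Y,Z]).T
def w(p): return rz(yaw)@np.array(p,float)+[bx,by,0]
def corner_pose(e,tau,sgn=-1,adv=22,half=9.5):
    X=np.array([np.sin(tau),0,-np.cos(tau)]);N=np.array([np.cos(tau),0,np.sin(tau)])
    return w(np.array(e)-adv*X-half*N),pose(tau,sgn)
def rows(t0,R0,targets,jaw=-1):
    out=[];t=np.array(t0,float);R=R0.copy()
    for T_,RR in targets:
        d=np.round(R.T@(T_-t)/10,2);v=np.round(Ro.from_matrix(R.T@RR).as_rotvec(),3)
        out.append(dict(tx=d[0],ty=d[1],tz=d[2],wx=v[0],wy=v[1],wz=v[2],jaw=jaw))
        t=t+R@d*10;R=R@Ro.from_rotvec(v).as_matrix()
    return [{k:float(v)+0. for k,v in r.items()} for r in out],t,R
def show(rs):
    for r in rs: print(json.dumps(r)+",")
E
python3 - <<'E'
from plan import *
from h import readout
q0=readout.get_obs()['joint_positions']
t,R=corner_pose([-150,0,200],np.radians(55))
qh=ik(t,R,False);print(qh.round(2),ok(qh),t.round())
N=26
for i in range(0,N+1,2):
    q=q0+(qh-q0)*i/N;tt,RR=fk(q,P);print(i,q.round(2),tt.round(),RR[:,0].round(2))
a=[fk(q0+(qh-q0)*i/N,P) for i in range(N+1)]
print(max(np.linalg.norm(a[i+1][0]-a[i][0]) for i in range(N)),max(Ro.from_matrix(a[i][1].T@a[i+1][1]).magnitude() for i in range(N)))
E
```

```text
[-0.36  0.    2.63  2.73  0.48 -1.33] True [403. -11. 205.]
0 [ 0.17 -0.02  1.9  -0.77  0.86 -0.74] [480.   0. 360.] [ 0.54 -0.45 -0.71]
2 [ 0.13 -0.02  1.95 -0.5   0.83 -0.79] [447.  28. 301.] [ 0.44 -0.3  -0.85]
4 [ 0.09 -0.02  2.01 -0.23  0.8  -0.83] [418.  64. 258.] [ 0.36 -0.13 -0.92]
6 [ 0.05 -0.02  2.07  0.04  0.77 -0.88] [396. 103. 232.] [ 0.31  0.04 -0.95]
8 [ 0.01 -0.01  2.12  0.31  0.74 -0.92] [384. 139. 219.] [ 0.3   0.21 -0.93]
10 [-0.03 -0.01  2.18  0.58  0.71 -0.97] [382. 169. 217.] [ 0.33  0.35 -0.88]
12 [-0.07 -0.01  2.24  0.84  0.68 -1.01] [389. 188. 223.] [ 0.39  0.44 -0.8 ]
14 [-0.12 -0.01  2.29  1.11  0.65 -1.06] [403. 193. 232.] [ 0.48  0.49 -0.72]
16 [-0.16 -0.01  2.35  1.38  0.62 -1.1 ] [420. 184. 240.] [ 0.59  0.49 -0.64]
18 [-0.2  -0.    2.41  1.65  0.59 -1.15] [434. 160. 246.] [ 0.69  0.43 -0.58]
20 [-0.24 -0.    2.46  1.92  0.57 -1.19] [443. 125. 245.] [ 0.77  0.33 -0.54]
22 [-0.28 -0.    2.52  2.19  0.54 -1.24] [443.  81. 238.] [ 0.83  0.2  -0.53]
24 [-0.32  0.    2.58  2.46  0.51 -1.29] [429.  34. 225.] [ 0.84  0.04 -0.54]
26 [-0.36  0.    2.63  2.73  0.48 -1.33] [403. -11. 205.] [ 0.81 -0.11 -0.57]
37.773319210603255 0.1398618924473998
```

```bash
python3 - <<'E'
from plan import *
from h import readout
o=readout.get_obs();q0=o['joint_positions'];print(o['time'])
t,R=corner_pose([-150,0,200],np.radians(55));qh=ik(t,R,False)
a=[fk(q0+(qh-q0)*i/26,P) for i in range(1,27)]
from h import T
M=T(o);rs,_,_=rows(M[:3,3],M[:3,:3],a);show(rs)
E
```

```text
3.3
{"tx": 0.76, "ty": 3.4, "tz": 1.47, "wx": 0.067, "wy": -0.06, "wz": 0.093, "jaw": -1.0},
{"tx": 0.78, "ty": 3.17, "tz": 1.33, "wx": 0.071, "wy": -0.06, "wz": 0.089, "jaw": -1.0},
{"tx": 0.77, "ty": 2.95, "tz": 1.21, "wx": 0.078, "wy": -0.059, "wz": 0.085, "jaw": -1.0},
{"tx": 0.75, "ty": 2.7, "tz": 1.11, "wx": 0.082, "wy": -0.058, "wz": 0.08, "jaw": -1.0},
{"tx": 0.71, "ty": 2.44, "tz": 1.0, "wx": 0.087, "wy": -0.058, "wz": 0.074, "jaw": -1.0},
{"tx": 0.66, "ty": 2.18, "tz": 0.93, "wx": 0.091, "wy": -0.058, "wz": 0.069, "jaw": -1.0},
{"tx": 0.6, "ty": 1.9, "tz": 0.87, "wx": 0.096, "wy": -0.059, "wz": 0.063, "jaw": -1.0},
{"tx": 0.53, "ty": 1.63, "tz": 0.81, "wx": 0.099, "wy": -0.058, "wz": 0.057, "jaw": -1.0},
{"tx": 0.45, "ty": 1.35, "tz": 0.79, "wx": 0.103, "wy": -0.059, "wz": 0.051, "jaw": -1.0},
{"tx": 0.37, "ty": 1.07, "tz": 0.78, "wx": 0.106, "wy": -0.06, "wz": 0.045, "jaw": -1.0},
{"tx": 0.28, "ty": 0.8, "tz": 0.78, "wx": 0.109, "wy": -0.06, "wz": 0.039, "jaw": -1.0},
{"tx": 0.19, "ty": 0.53, "tz": 0.8, "wx": 0.111, "wy": -0.061, "wz": 0.032, "jaw": -1.0},
{"tx": 0.1, "ty"
[... 584 characters left out ...]
117, "wy": -0.068, "wz": -0.006, "jaw": -1.0},
{"tx": -0.42, "ty": -1.2, "tz": 1.44, "wx": 0.117, "wy": -0.07, "wz": -0.01, "jaw": -1.0},
{"tx": -0.48, "ty": -1.34, "tz": 1.57, "wx": 0.117, "wy": -0.071, "wz": -0.014, "jaw": -1.0},
{"tx": -0.51, "ty": -1.47, "tz": 1.69, "wx": 0.116, "wy": -0.072, "wz": -0.017, "jaw": -1.0},
{"tx": -0.55, "ty": -1.58, "tz": 1.82, "wx": 0.115, "wy": -0.073, "wz": -0.021, "jaw": -1.0},
{"tx": -0.56, "ty": -1.67, "tz": 1.93, "wx": 0.116, "wy": -0.074, "wz": -0.023, "jaw": -1.0},
{"tx": -0.59, "ty": -1.73, "tz": 2.06, "wx": 0.114, "wy": -0.075, "wz": -0.026, "jaw": -1.0},
{"tx": -0.59, "ty": -1.8, "tz": 2.17, "wx": 0.115, "wy": -0.076, "wz": -0.027, "jaw": -1.0},
```

Emit:
{"api": "arm_command", "payload": {
  "plan": [
    {"tx": 0.76, "ty": 3.4, "tz": 1.47, "wx": 0.067, "wy": -0.06, "wz": 0.093, "jaw": -1.0},
    {"tx": 0.78, "ty": 3.17, "tz": 1.33, "wx": 0.071, "wy": -0.06, "wz": 0.089, "jaw": -1.0},
    {"tx": 0.77, "ty": 2.95, "tz": 1.21, "wx": 0.078, "wy": -0.059, "wz": 0.085, "jaw": -1.0},
    {"tx": 0.75, "ty": 2.7, "tz": 1.11, "wx": 0.082, "wy": -0.058, "wz": 0.08, "jaw": -1.0},
    {"tx": 0.71, "ty": 2.44, "tz": 1.0, "wx": 0.087, "wy": -0.058, "wz": 0.074, "jaw": -1.0},
    {"tx": 0.66, "ty": 2.18, "tz": 0.93, "wx": 0.091, "wy": -0.058, "wz": 0.069, "jaw": -1.0},
    {"tx": 0.6, "ty": 1.9, "tz": 0.87, "wx": 0.096, "wy": -0.059, "wz": 0.063, "jaw": -1.0},
    {"tx": 0.53, "ty": 1.63, "tz": 0.81, "wx": 0.099, "wy": -0.058, "wz": 0.057, "jaw": -1.0},
    {"tx": 0.45, "ty": 1.35, "tz": 0.79, "wx": 0.103, "wy": -0.059, "wz": 0.051, "jaw": -1.0},
    {"tx": 0.37, "ty": 1.07, "tz": 0.78, "wx": 0.106, "wy": -0.06, "wz": 0.045, "jaw": -1.0},
    {"tx": 0.28, "ty": 0.8, "tz": 0.78, "wx": 0.109, "wy": -0.06, "wz": 0.039, "jaw": -1.0},
    {"tx": 0.19, "ty": 0.53, "tz": 0.8, "wx": 0.111, "wy": -0.061, "wz": 0.032, "jaw": -1.0},
    {"tx": 0.1, "ty": 0.27, "tz": 0.83, "wx": 0.112, "wy": -0.062, "wz": 0.027, "jaw": -1.0}
  ]
}}

```text
time: 4.6
tool_pos: [397.8, 191.1, 228.6]
tcp_rot: [0.609, 0.862, 0.815]
contact_force: [0.1, 0.5, 0.0]
grip_width: 0.4
```

```bash
python3 - <<'E'
from plan import *
from h import readout,T
o=readout.get_obs();q0=o['joint_positions'];print(o['time'],q0.round(3),o['tool_pos'])
t,R=corner_pose([-150,0,200],np.radians(55));qh=ik(t,R,False)
a=[fk(q0+(qh-q0)*i/14,P) for i in range(1,15)]
M=T(o);rs,_,_=rows(M[:3,3],M[:3,:3],a);show(rs)
E
```

```text
4.6 [-0.097 -0.011  2.265  0.991  0.663 -1.045] [397.84339955 191.07970481 228.64898675]
{"tx": 0.01, "ty": 0.0, "tz": 0.79, "wx": 0.106, "wy": -0.057, "wz": 0.018, "jaw": -1.0},
{"tx": -0.06, "ty": -0.2, "tz": 0.85, "wx": 0.107, "wy": -0.058, "wz": 0.014, "jaw": -1.0},
{"tx": -0.13, "ty": -0.39, "tz": 0.91, "wx": 0.108, "wy": -0.059, "wz": 0.008, "jaw": -1.0},
{"tx": -0.19, "ty": -0.57, "tz": 1.0, "wx": 0.108, "wy": -0.06, "wz": 0.004, "jaw": -1.0},
{"tx": -0.26, "ty": -0.75, "tz": 1.08, "wx": 0.109, "wy": -0.061, "wz": 0.0, "jaw": -1.0},
{"tx": -0.31, "ty": -0.9, "tz": 1.17, "wx": 0.108, "wy": -0.062, "wz": -0.004, "jaw": -1.0},
{"tx": -0.36, "ty": -1.04, "tz": 1.28, "wx": 0.109, "wy": -0.063, "wz": -0.007, "jaw": -1.0},
{"tx": -0.41, "ty": -1.18, "tz": 1.37, "wx": 0.108, "wy": -0.064, "wz": -0.012, "jaw": -1.0},
{"tx": -0.44, "ty": -1.29, "tz": 1.48, "wx": 0.108, "wy": -0.065, "wz": -0.014, "jaw": -1.0},
{"tx": -0.48, "ty": -1.39, "tz": 1.59, "wx": 0.107, "wy": -0.067, "wz": -0.017, "jaw": -1.0},
{"tx": -0.5, "ty": -1.47, "tz": 1.69, "wx": 0.107, "wy": -0.067, "wz": -0.019, "jaw": -1.0},
{"tx": -0.51, "ty": -1.55, "tz": 1.8, "wx": 0.107, "wy": -0.068, "wz": -0.022, "jaw": -1.0},
{"tx": -0.53, "ty": -1.6, "tz": 1.91, "wx": 0.106, "wy": -0.069, "wz": -0.024, "jaw": -1.0},
{"tx": -0.54, "ty": -1.64, "tz": 2.01, "wx": 0.106, "wy": -0.07, "wz": -0.025, "jaw": -1.0},
```

The arm follows the model, so I'll continue the sweep.

Emit:
{"api": "arm_command", "payload": {
  "plan": [
    {"tx": 0.01, "ty": 0.0, "tz": 0.79, "wx": 0.106, "wy": -0.057, "wz": 0.018, "jaw": -1.0},
    {"tx": -0.06, "ty": -0.2, "tz": 0.85, "wx": 0.107, "wy": -0.058, "wz": 0.014, "jaw": -1.0},
    {"tx": -0.13, "ty": -0.39, "tz": 0.91, "wx": 0.108, "wy": -0.059, "wz": 0.008, "jaw": -1.0},
    {"tx": -0.19, "ty": -0.57, "tz": 1.0, "wx": 0.108, "wy": -0.06, "wz": 0.004, "jaw": -1.0},
    {"tx": -0.26, "ty": -0.75, "tz": 1.08, "wx": 0.109, "wy": -0.061, "wz": 0.0, "jaw": -1.0},
    {"tx": -0.31, "ty": -0.9, "tz": 1.17, "wx": 0.108, "wy": -0.062, "wz": -0.004, "jaw": -1.0},
    {"tx": -0.36, "ty": -1.04, "tz": 1.28, "wx": 0.109, "wy": -0.063, "wz": -0.007, "jaw": -1.0},
    {"tx": -0.41, "ty": -1.18, "tz": 1.37, "wx": 0.108, "wy": -0.064, "wz": -0.012, "jaw": -1.0},
    {"tx": -0.44, "ty": -1.29, "tz": 1.48, "wx": 0.108, "wy": -0.065, "wz": -0.014, "jaw": -1.0},
    {"tx": -0.48, "ty": -1.39, "tz": 1.59, "wx": 0.107, "wy": -0.067, "wz": -0.017, "jaw": -1.0},
    {"tx": -0.5, "ty": -1.47, "tz": 1.69, "wx": 0.107, "wy": -0.067, "wz": -0.019, "jaw": -1.0},
    {"tx": -0.51, "ty": -1.55, "tz": 1.8, "wx": 0.107, "wy": -0.068, "wz": -0.022, "jaw": -1.0},
    {"tx": -0.53, "ty": -1.6, "tz": 1.91, "wx": 0.106, "wy": -0.069, "wz": -0.024, "jaw": -1.0},
    {"tx": -0.54, "ty": -1.64, "tz": 2.01, "wx": 0.106, "wy": -0.07, "wz": -0.025, "jaw": -1.0}
  ]
}}

```text
time: 6.0
tool_pos: [401.9, -12.9, 204.5]
tcp_rot: [1.564, 0.615, -0.138]
contact_force: [0.1, -1.1, 1.6]
grip_width: 0.2
```

```bash
cat > lid.py <<'E'
from plan import *
tau=lambda f: np.radians(np.interp(f,[0,.7,1.1,1.6],[56,58,64,68]))
E
python3 - <<'E'
from lid import *
from h import readout,T
o=readout.get_obs();q0=o['joint_positions'];print(o['time'],q0.round(3),o['tool_pos'],o['contact_force'])
M=T(o)
# approach: in front & down, then in
t55=tau(0)
wp=[([-150,0,200],0),([-135,0,130],0),([-125,0,62],0),([-87,0,62],0)]
for p,f in wp:
    t,R=corner_pose(p,t55);q=ik(t,R,False);print(p,t.round(1),ok(q),q.round(2))
for f in np.arange(-.1,2,.3):
    t,R=corner_pose([91-178*np.cos(f),0,80+178*np.sin(f)],tau(f));q=ik(t,R,False);print(round(f,2),ok(q),q.round(2))
tg=[]
pts=np.array([[-150,0,200],[-135,0,130],[-125,0,62]])
for i in range(1,7): 
    s=i/6*2;k=min(int(s),1);tg.append(corner_pose(pts[k]+(pts[k+1]-pts[k])*(s-k),t55))
rs,_,_=rows(M[:3,3],M[:3,:3],tg);show(rs)
E
```

```text
6.0 [-3.600e-01 -1.000e-03  2.631e+00  2.730e+00  4.670e-01 -1.335e+00] [401.88497442 -12.92410998 204.5040243 ] [ 0.10319253 -1.08314804  1.58109586]
[-150, 0, 200] [402.8 -11.2 204.4] True [-0.36  0.02  2.65  2.75  0.52 -1.36]
[-135, 0, 130] [417.6 -13.1 134.4] False [-0.34  0.46  2.73  2.94  1.03 -1.58]
[-125, 0, 62] [427.5 -14.4  66.4] False [-0.33  0.89  2.76  2.98  1.47 -1.67]
[-87, 0, 62] [465.2 -19.4  66.4] True [-0.29  0.77  2.63  3.    1.24 -1.61]
-0.1 True [-0.29  0.77  2.63  3.    1.23 -1.61]
0.2 True [-0.29  0.52  2.61  2.98  0.97 -1.57]
0.5 True [-0.28  0.31  2.52  2.95  0.7  -1.5 ]
0.8 True [-0.27  0.23  2.42  2.92  0.54 -1.45]
1.1 True [-0.25  0.24  2.33  2.94  0.55 -1.45]
1.4 True [-0.23  0.29  2.21  2.96  0.53 -1.45]
1.7 True [-0.22  0.38  2.1   2.98  0.52 -1.46]
2.0 True [-0.21  0.47  1.98  2.99  0.5  -1.47]
{"tx": 1.81, "ty": -1.59, "tz": -0.2, "wx": 0.003, "wy": 0.005, "wz": 0.022, "jaw": -1.0},
{"tx": 1.72, "ty": -1.65, "tz": 0.0, "wx": 0.0, "wy": 0.0, "wz": 0.0, "jaw": -1.0},
{"tx": 1.72, "ty": -1.66, "tz": 0.0, "wx": 0.0, "wy": 0.0, "wz": 0.0, "jaw": -1.0},
{"tx": 1.54, "ty": -1.69, "tz": 0.0, "wx": 0.0, "wy": 0.0, "wz": 0.0, "jaw": -1.0},
{"tx": 1.54, "ty": -1.69, "tz": 0.0, "wx": 0.0, "wy": 0.0, "wz": 0.0, "jaw": -1.0},
{"tx": 1.55, "ty": -1.7, "tz": 0.0, "wx": 0.0, "wy": 0.0, "wz": 0.0, "jaw": -1.0},
```

```bash
cat > seg.py <<'E'
from lid import *
def seg(wps,ns):
    out=[]
    for (p0,a0),(p1,a1),n in zip(wps[:-1],wps[1:],ns):
        for i in range(1,n+1):
            s=i/n;out.append(corner_pose(np.array(p0)+(np.array(p1)-np.array(p0))*s,np.radians(a0+(a1-a0)*s)))
    return out
E
python3 - <<'E'
from seg import *
from h import readout,T
M=T(readout.get_obs())
wps=[([-150,0,200],55),([-125,0,130],51),([-112,0,62],47),([-87,0,64],52)]
tg=seg(wps,[5,5,4])
for t,R in tg: 
    q=ik(t,R,False);print(ok(q),q.round(2),t.round())
rs,_,_=rows(M[:3,3],M[:3,:3],tg);show(rs)
E
```

```text
True [-0.35  0.07  2.64  2.79  0.52 -1.39] [408. -12. 191.]
True [-0.34  0.13  2.64  2.83  0.57 -1.43] [413. -13. 177.]
True [-0.33  0.2   2.64  2.87  0.62 -1.47] [418. -13. 164.]
True [-0.32  0.26  2.63  2.9   0.66 -1.5 ] [423. -14. 150.]
True [-0.31  0.31  2.63  2.92  0.7  -1.52] [428. -15. 136.]
True [-0.31  0.37  2.63  2.94  0.73 -1.53] [431. -15. 123.]
True [-0.3   0.42  2.62  2.96  0.77 -1.55] [433. -15. 110.]
True [-0.3   0.47  2.62  2.97  0.8  -1.56] [436. -16.  97.]
True [-0.29  0.52  2.61  2.98  0.83 -1.57] [439. -16.  83.]
True [-0.29  0.57  2.6   2.99  0.85 -1.58] [441. -16.  70.]
True [-0.29  0.59  2.6   2.99  0.89 -1.58] [447. -17.  70.]
True [-0.29  0.61  2.6   2.99  0.93 -1.58] [453. -18.  70.]
True [-0.29  0.63  2.6   3.    0.97 -1.59] [460. -19.  70.]
True [-0.28  0.65  2.59  3.    1.01 -1.59] [466. -19.  70.]
{"tx": 1.24, "ty": -0.76, "tz": -0.2, "wx": 0.003, "wy": 0.005, "wz": -0.01, "jaw": -1.0},
{"tx": 1.21, "ty": -0.81, "tz": 0.0, "wx": 0.0, "wy": 0.0, "wz": -0.014, "jaw": -1.0},
{"tx": 1.23, "ty": -0.79, "tz": 0.0, "wx": 0.0, "wy": 0.0, "wz": -0.014, "jaw": -1
[... 250 characters left out ...]
, "jaw": -1.0},
{"tx": 1.06, "ty": -0.85, "tz": 0.0, "wx": 0.0, "wy": 0.0, "wz": -0.014, "jaw": -1.0},
{"tx": 1.07, "ty": -0.83, "tz": 0.0, "wx": 0.0, "wy": 0.0, "wz": -0.014, "jaw": -1.0},
{"tx": 1.08, "ty": -0.82, "tz": 0.0, "wx": 0.0, "wy": 0.0, "wz": -0.014, "jaw": -1.0},
{"tx": 1.09, "ty": -0.8, "tz": 0.0, "wx": 0.0, "wy": 0.0, "wz": -0.014, "jaw": -1.0},
{"tx": 0.45, "ty": 0.42, "tz": 0.0, "wx": 0.0, "wy": 0.0, "wz": 0.022, "jaw": -1.0},
{"tx": 0.45, "ty": 0.4, "tz": 0.0, "wx": 0.0, "wy": 0.0, "wz": 0.022, "jaw": -1.0},
{"tx": 0.47, "ty": 0.4, "tz": 0.0, "wx": 0.0, "wy": 0.0, "wz": 0.022, "jaw": -1.0},
{"tx": 0.47, "ty": 0.38, "tz": 0.0, "wx": 0.0, "wy": 0.0, "wz": 0.022, "jaw": -1.0},
```

Emit:
{"api": "arm_command", "payload": {
  "plan": [
    {"tx": 1.24, "ty": -0.76, "tz": -0.2, "wx": 0.003, "wy": 0.005, "wz": -0.01, "jaw": -1.0},
    {"tx": 1.21, "ty": -0.81, "tz": 0.0, "wx": 0.0, "wy": 0.0, "wz": -0.014, "jaw": -1.0},
    {"tx": 1.23, "ty": -0.79, "tz": 0.0, "wx": 0.0, "wy": 0.0, "wz": -0.014, "jaw": -1.0},
    {"tx": 1.23, "ty": -0.78, "tz": 0.0, "wx": 0.0, "wy": 0.0, "wz": -0.014, "jaw": -1.0},
    {"tx": 1.25, "ty": -0.76, "tz": 0.0, "wx": 0.0, "wy": 0.0, "wz": -0.014, "jaw": -1.0},
    {"tx": 1.04, "ty": -0.86, "tz": 0.0, "wx": 0.0, "wy": 0.0, "wz": -0.014, "jaw": -1.0},
    {"tx": 1.06, "ty": -0.85, "tz": 0.0, "wx": 0.0, "wy": 0.0, "wz": -0.014, "jaw": -1.0},
    {"tx": 1.07, "ty": -0.83, "tz": 0.0, "wx": 0.0, "wy": 0.0, "wz": -0.014, "jaw": -1.0},
    {"tx": 1.08, "ty": -0.82, "tz": 0.0, "wx": 0.0, "wy": 0.0, "wz": -0.014, "jaw": -1.0},
    {"tx": 1.09, "ty": -0.8, "tz": 0.0, "wx": 0.0, "wy": 0.0, "wz": -0.014, "jaw": -1.0},
    {"tx": 0, "ty": 0, "tz": 0.0, "wx": 0.0, "wy": 0.0, "wz": 0, "jaw": -1.0}
  ]
}}

```text
time: 7.1
tool_pos: [442.4, -15.0, 69.2]
tcp_rot: [1.568, 0.752, -0.128]
contact_force: [-0.0, 0.6, 0.5]
grip_width: 0.5
```

```bash
python3 - <<'E'
from seg import *
from h import *
o=readout.get_obs();M=T(o);print(o['time'],o['tool_pos'],o['contact_force'],o['joint_positions'].round(3))
t,R=corner_pose([-112,0,62],np.radians(47));print(t-o['tool_pos'],Ro.from_matrix(R.T@M[:3,:3]).magnitude())
cv2.imwrite('pics/wrist4.png',imaging.capture('wrist'));cv2.imwrite('pics/side4.png',imaging.capture('side'))
crop('pics/side4.png',280,80,240,160,3,'pics/d4c.png')
E
```

```text
7.1 [442.40549592 -15.03096365  69.20888063] [-0.01787988  0.6213144   0.52141905] [-0.286  0.568  2.602  2.988  0.846 -1.579]
[-1.00359997 -1.25749831  0.84722313] 0.0059880134185447695
```

View pics/d4c.png

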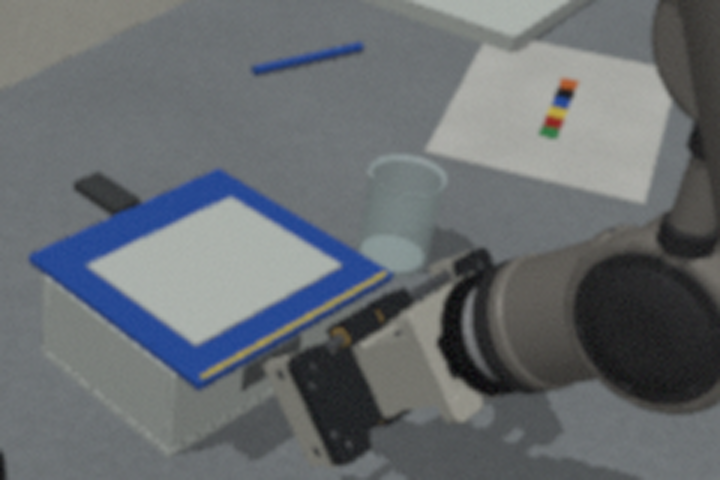

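View pics/wrist4.png

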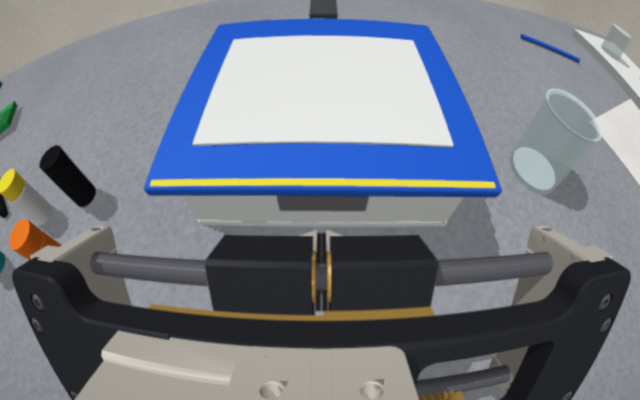

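The gripper is centred before the lip: the fingers are at (321,240) and the lip edge spans (148–498,185). The side view shows clearance. Next I go under the lip and start lifting.

Emit:
{"api": "arm_command", "payload": {
  "plan": [
    {"tx": 0.45, "ty": 0.45, "tz": 0.1, "wx": 0.0, "wy": 0.0, "wz": 0.022, "jaw": -1.0},
    {"tx": 0.45, "ty": 0.4, "tz": 0.0, "wx": 0.0, "wy": 0.0, "wz": 0.022, "jaw": -1.0},
    {"tx": 0.47, "ty": 0.4, "tz": 0.0, "wx": 0.0, "wy": 0.0, "wz": 0.022, "jaw": -1.0},
    {"tx": 0.47, "ty": 0.38, "tz": 0.0, "wx": 0.0, "wy": 0.0, "wz": 0.022, "jaw": -1.0},
    {"tx": 0, "ty": 0, "tz": 0.0, "wx": 0.0, "wy": 0.0, "wz": 0, "jaw": -1.0}
  ]
}}

```text
time: 7.7
tool_pos: [466.8, -17.6, 70.7]
tcp_rot: [1.57, 0.662, -0.124]
contact_force: [-0.7, 0.4, -0.3]
grip_width: 0.3
```

```bash
python3 - <<'E'
from seg import *
from h import *
o=readout.get_obs();M=T(o);print(o['time'],o['tool_pos'],o['contact_force'],o['joint_positions'].round(3))
fs=np.arange(-.08,.45,.04)
tg=[corner_pose([91-178*np.cos(f),0,80+178*np.sin(f)],max(tau(f),np.radians(np.interp(f,[-.09,.2],[52,56])) if f<.2 else 0) if f>=.2 else np.radians(np.interp(f,[-.09,.2],[52,56.6]))) for f in fs]
for t,R in tg: 
    q=ik(t,R,False); assert ok(q),q
rs,_,_=rows(M[:3,3],M[:3,:3],tg);show(rs)
E
```

```text
7.7 [466.79057002 -17.56136144  70.73542269] [-0.72435695  0.38372071 -0.27402004] [-0.282  0.651  2.591  2.994  1.008 -1.59 ]
{"tx": -0.1, "ty": 0.06, "tz": 0.21, "wx": 0.005, "wy": -0.006, "wz": 0.001, "jaw": -1.0},
{"tx": -0.46, "ty": 0.51, "tz": 0.0, "wx": 0.0, "wy": 0.0, "wz": 0.011, "jaw": -1.0},
{"tx": -0.43, "ty": 0.53, "tz": 0.0, "wx": 0.0, "wy": 0.0, "wz": 0.011, "jaw": -1.0},
{"tx": -0.4, "ty": 0.56, "tz": 0.0, "wx": 0.0, "wy": 0.0, "wz": 0.011, "jaw": -1.0},
{"tx": -0.37, "ty": 0.57, "tz": 0.0, "wx": 0.0, "wy": 0.0, "wz": 0.011, "jaw": -1.0},
{"tx": -0.34, "ty": 0.6, "tz": 0.0, "wx": 0.0, "wy": 0.0, "wz": 0.011, "jaw": -1.0},
{"tx": -0.31, "ty": 0.61, "tz": 0.0, "wx": 0.0, "wy": 0.0, "wz": 0.012, "jaw": -1.0},
{"tx": -0.28, "ty": 0.63, "tz": 0.0, "wx": 0.0, "wy": 0.0, "wz": 0.01, "jaw": -1.0},
{"tx": -0.25, "ty": 0.66, "tz": 0.0, "wx": 0.0, "wy": 0.0, "wz": 0.002, "jaw": -1.0},
{"tx": -0.22, "ty": 0.67, "tz": 0.0, "wx": 0.0, "wy": 0.0, "wz": 0.002, "jaw": -1.0},
{"tx": -0.2, "ty": 0.68, "tz": 0.0, "wx": 0.0, "wy": 0.0, "wz": 0.002, "jaw": -1.0},
{"tx": -0.16, "ty": 0.69, "tz": 0.0, "wx": 0.0, "wy": 0.0, "wz": 0.002, "jaw": -1.0},
{"tx": -0.14, "ty": 0.69, "tz": 0.0, "wx": 0.0, "wy": 0.0, "wz": 0.002, "jaw": -1.0},
{"tx": -0.1, "ty": 0.7, "tz": 0.0, "wx": 0.0, "wy": 0.0, "wz": 0.002, "jaw": -1.0},
```

Emit:
{"api": "arm_command", "payload": {
  "plan": [
    {"tx": -0.1, "ty": 0.06, "tz": 0.21, "wx": 0.005, "wy": -0.006, "wz": 0.001, "jaw": -1.0},
    {"tx": -0.15, "ty": 0.17, "tz": 0.0, "wx": 0.0, "wy": 0.0, "wz": 0.004, "jaw": -1.0},
    {"tx": -0.15, "ty": 0.17, "tz": 0.0, "wx": 0.0, "wy": 0.0, "wz": 0.004, "jaw": -1.0},
    {"tx": -0.15, "ty": 0.17, "tz": 0.0, "wx": 0.0, "wy": 0.0, "wz": 0.003, "jaw": -1.0},
    {"tx": -0.15, "ty": 0.18, "tz": 0.0, "wx": 0.0, "wy": 0.0, "wz": 0.004, "jaw": -1.0},
    {"tx": -0.15, "ty": 0.18, "tz": 0.0, "wx": 0.0, "wy": 0.0, "wz": 0.004, "jaw": -1.0},
    {"tx": -0.15, "ty": 0.18, "tz": 0.0, "wx": 0.0, "wy": 0.0, "wz": 0.003, "jaw": -1.0}
  ]
}}

```text
time: 8.4
tool_pos: [465.0, -18.6, 85.2]
tcp_rot: [1.573, 0.64, -0.129]
contact_force: [-0.6, 0.9, -1.7]
grip_width: 0.8
```

```bash
python3 - <<'E'
from h import *
o=readout.get_obs();print(o['time'],o['tool_pos'],o['contact_force'])
cv2.imwrite('pics/side5.png',imaging.capture('side'))
crop('pics/side5.png',280,100,160,120,5,'pics/d5c.png')
E
```

```text
8.4 [465.04069539 -18.60986253  85.17784658] [-0.55825983  0.86075562 -1.65473334]
```

View pics/d5c.png

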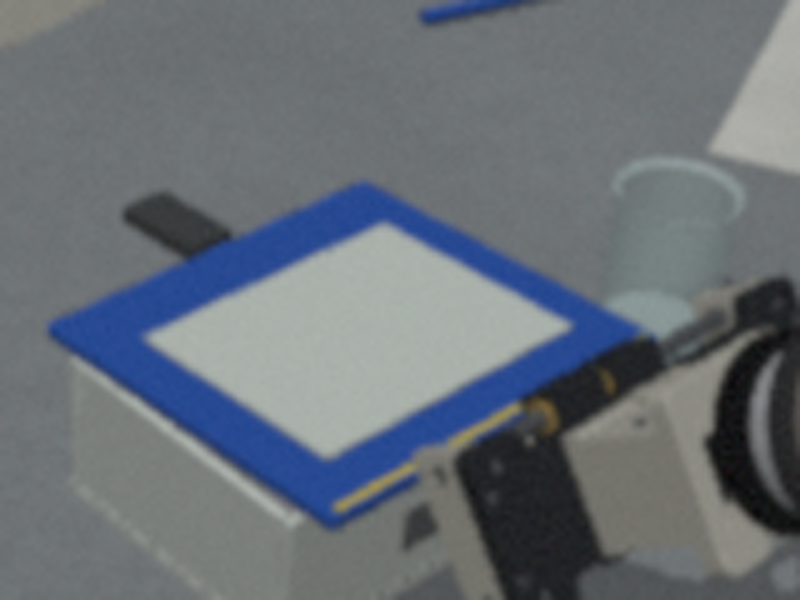

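The lid is up a few mm: a rim gap shows at (180,430) in the crop, with 1.7 N on the finger. I'll continue along the arc.

```bash
cat > arc.py <<'E'
import sys
from seg import *
from h import *
def tq(f): return np.radians(np.interp(f,[-.09,.2,.7,1.1,1.6],[52,56.6,58,64,68]))
def cp(f,r=178): return corner_pose([91-r*np.cos(f),0,80+r*np.sin(f)],tq(f))
def cur(o):
    M=T(o)
    r=least_squares(lambda x:cp(x[0],x[1])[0]-M[:3,3],[.5,178]);return r.x
def go(f1,n,f0=None):
    o=readout.get_obs();M=T(o);x=cur(o);print('t',o['time'],'f,r',x.round(3),'F',o['contact_force'].round(1),o['tool_pos'].round(1),o['joint_positions'].round(2))
    f0=x[0] if f0 is None else f0
    tg=[cp(f) for f in np.linspace(f0,f1,n+1)[1:]]
    for t,R in tg: assert ok(ik(t,R,False))
    rs,_,_=rows(M[:3,3],M[:3,:3],tg);show(rs)
E
python3 -c "
from arc import *
go(.75,15)"
```

```text
t 8.45 f,r [ -0.    178.486] F [-0.9  0.8 -1.7] [465.1 -18.6  85.4] [-0.29  0.61  2.6   2.99  1.   -1.58]
{"tx": -0.46, "ty": 0.73, "tz": 0.08, "wx": 0.0, "wy": -0.002, "wz": 0.015, "jaw": -1.0},
{"tx": -0.45, "ty": 0.72, "tz": 0.0, "wx": 0.0, "wy": 0.0, "wz": 0.014, "jaw": -1.0},
{"tx": -0.41, "ty": 0.76, "tz": 0.0, "wx": 0.0, "wy": 0.0, "wz": 0.013, "jaw": -1.0},
{"tx": -0.35, "ty": 0.78, "tz": 0.0, "wx": 0.0, "wy": 0.0, "wz": 0.014, "jaw": -1.0},
{"tx": -0.31, "ty": 0.83, "tz": 0.0, "wx": 0.0, "wy": 0.0, "wz": 0.003, "jaw": -1.0},
{"tx": -0.26, "ty": 0.85, "tz": 0.0, "wx": 0.0, "wy": 0.0, "wz": 0.002, "jaw": -1.0},
{"tx": -0.22, "ty": 0.85, "tz": 0.0, "wx": 0.0, "wy": 0.0, "wz": 0.003, "jaw": -1.0},
{"tx": -0.18, "ty": 0.87, "tz": 0.0, "wx": 0.0, "wy": 0.0, "wz": 0.002, "jaw": -1.0},
{"tx": -0.13, "ty": 0.87, "tz": 0.0, "wx": 0.0, "wy": 0.0, "wz": 0.003, "jaw": -1.0},
{"tx": -0.08, "ty": 0.89, "tz": 0.0, "wx": 0.0, "wy": 0.0, "wz": 0.002, "jaw": -1.0},
{"tx": -0.04, "ty": 0.88, "tz": 0.0, "wx": 0.0, "wy": 0.0, "wz": 0.003, "jaw": -1.0},
{"tx": 0.01, "ty": 0.88, "tz": 0.0, "wx": 0.0, "wy": 0.0, "wz": 0.002, "jaw": -1.0},
{"tx": 0.06, "ty": 0.89, "tz": 0.0, "wx": 0.0, "wy": 0.0, "wz": 0.002, "jaw": -1.0},
{"tx": 0.1, "ty": 0.88, "tz": 0.0, "wx": 0.0, "wy": 0.0, "wz": 0.003, "jaw": -1.0},
{"tx": 0.16, "ty": 0.85, "tz": 0.0, "wx": 0.0, "wy": 0.0, "wz": 0.013, "jaw": -1.0},
```

Emit:
{"api": "arm_command", "payload": {
  "plan": [
    {"tx": -0.46, "ty": 0.73, "tz": 0.0, "wx": 0.0, "wy": 0.0, "wz": 0.015, "jaw": -1.0},
    {"tx": -0.45, "ty": 0.72, "tz": 0.0, "wx": 0.0, "wy": 0.0, "wz": 0.014, "jaw": -1.0},
    {"tx": -0.41, "ty": 0.76, "tz": 0.0, "wx": 0.0, "wy": 0.0, "wz": 0.013, "jaw": -1.0},
    {"tx": -0.35, "ty": 0.78, "tz": 0.0, "wx": 0.0, "wy": 0.0, "wz": 0.014, "jaw": -1.0},
    {"tx": -0.31, "ty": 0.83, "tz": 0.0, "wx": 0.0, "wy": 0.0, "wz": 0.003, "jaw": -1.0},
    {"tx": -0.26, "ty": 0.85, "tz": 0.0, "wx": 0.0, "wy": 0.0, "wz": 0.002, "jaw": -1.0},
    {"tx": -0.22, "ty": 0.85, "tz": 0.0, "wx": 0.0, "wy": 0.0, "wz": 0.003, "jaw": -1.0},
    {"tx": -0.18, "ty": 0.87, "tz": 0.0, "wx": 0.0, "wy": 0.0, "wz": 0.002, "jaw": -1.0},
    {"tx": -0.13, "ty": 0.87, "tz": 0.0, "wx": 0.0, "wy": 0.0, "wz": 0.003, "jaw": -1.0},
    {"tx": -0.08, "ty": 0.89, "tz": 0.0, "wx": 0.0, "wy": 0.0, "wz": 0.002, "jaw": -1.0},
    {"tx": -0.04, "ty": 0.88, "tz": 0.0, "wx": 0.0, "wy": 0.0, "wz": 0.003, "jaw": -1.0},
    {"tx": 0.01, "ty": 0.88, "tz": 0.0, "wx": 0.0, "wy": 0.0, "wz": 0.002, "jaw": -1.0},
    {"tx": 0.06, "ty": 0.89, "tz": 0.0, "wx": 0.0, "wy": 0.0, "wz": 0.002, "jaw": -1.0},
    {"tx": 0.1, "ty": 0.88, "tz": 0.0, "wx": 0.0, "wy": 0.0, "wz": 0.003, "jaw": -1.0},
    {"tx": 0.16, "ty": 0.85, "tz": 0.0, "wx": 0.0, "wy": 0.0, "wz": 0.013, "jaw": -1.0}
  ]
}}

```text
time: 9.95
tool_pos: [512.7, -25.0, 205.5]
tcp_rot: [1.572, 0.544, -0.13]
contact_force: [-0.6, -1.2, -2.0]
grip_width: 0.5
```

```bash
python3 -c "
from arc import *
cv2.imwrite('pics/side6.png',imaging.capture('side'))
crop('pics/side6.png',240,60,240,180,3,'pics/d6c.png')
go(1.35,13)"
```

```text
t 10.0 f,r [  0.763 178.371] F [ 0.6  0.8 -0.3] [513.7 -25.3 206.4] [-0.27  0.23  2.43  2.92  0.55 -1.45]
{"tx": 0.24, "ty": 0.75, "tz": 0.06, "wx": 0.0, "wy": -0.002, "wz": 0.011, "jaw": -1.0},
{"tx": 0.25, "ty": 0.74, "tz": 0.0, "wx": 0.0, "wy": 0.0, "wz": 0.011, "jaw": -1.0},
{"tx": 0.29, "ty": 0.73, "tz": 0.0, "wx": 0.0, "wy": 0.0, "wz": 0.012, "jaw": -1.0},
{"tx": 0.34, "ty": 0.71, "tz": 0.0, "wx": 0.0, "wy": 0.0, "wz": 0.012, "jaw": -1.0},
{"tx": 0.37, "ty": 0.69, "tz": 0.0, "wx": 0.0, "wy": 0.0, "wz": 0.012, "jaw": -1.0},
{"tx": 0.42, "ty": 0.66, "tz": 0.0, "wx": 0.0, "wy": 0.0, "wz": 0.012, "jaw": -1.0},
{"tx": 0.46, "ty": 0.65, "tz": 0.0, "wx": 0.0, "wy": 0.0, "wz": 0.012, "jaw": -1.0},
{"tx": 0.49, "ty": 0.62, "tz": 0.0, "wx": 0.0, "wy": 0.0, "wz": 0.008, "jaw": -1.0},
{"tx": 0.52, "ty": 0.61, "tz": 0.0, "wx": 0.0, "wy": 0.0, "wz": 0.007, "jaw": -1.0},
{"tx": 0.55, "ty": 0.57, "tz": 0.0, "wx": 0.0, "wy": 0.0, "wz": 0.006, "jaw": -1.0},
{"tx": 0.58, "ty": 0.55, "tz": 0.0, "wx": 0.0, "wy": 0.0, "wz": 0.006, "jaw": -1.0},
{"tx": 0.61, "ty": 0.52, "tz": 0.0, "wx": 0.0, "wy": 0.0, "wz": 0.007, "jaw": -1.0},
{"tx": 0.64, "ty": 0.48, "tz": 0.0, "wx": 0.0, "wy": 0.0, "wz": 0.006, "jaw": -1.0},
```

View pics/d6c.png

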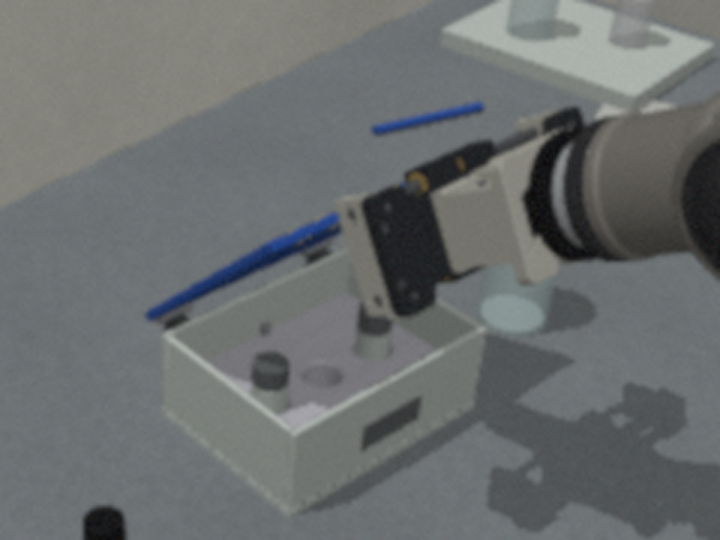

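The lid is at about 45°, and the box is visible with its two grey vials and the empty well at (322,376) in the crop. Continuing.

Emit:
{"api": "arm_command", "payload": {
  "plan": [
    {"tx": 0.24, "ty": 0.75, "tz": 0.0, "wx": 0.0, "wy": 0, "wz": 0.011, "jaw": -1.0},
    {"tx": 0.25, "ty": 0.74, "tz": 0.0, "wx": 0.0, "wy": 0.0, "wz": 0.011, "jaw": -1.0},
    {"tx": 0.29, "ty": 0.73, "tz": 0.0, "wx": 0.0, "wy": 0.0, "wz": 0.012, "jaw": -1.0},
    {"tx": 0.34, "ty": 0.71, "tz": 0.0, "wx": 0.0, "wy": 0.0, "wz": 0.012, "jaw": -1.0},
    {"tx": 0.37, "ty": 0.69, "tz": 0.0, "wx": 0.0, "wy": 0.0, "wz": 0.012, "jaw": -1.0},
    {"tx": 0.42, "ty": 0.66, "tz": 0.0, "wx": 0.0, "wy": 0.0, "wz": 0.012, "jaw": -1.0},
    {"tx": 0.46, "ty": 0.65, "tz": 0.0, "wx": 0.0, "wy": 0.0, "wz": 0.012, "jaw": -1.0},
    {"tx": 0.49, "ty": 0.62, "tz": 0.0, "wx": 0.0, "wy": 0.0, "wz": 0.008, "jaw": -1.0},
    {"tx": 0.52, "ty": 0.61, "tz": 0.0, "wx": 0.0, "wy": 0.0, "wz": 0.007, "jaw": -1.0},
    {"tx": 0.55, "ty": 0.57, "tz": 0.0, "wx": 0.0, "wy": 0.0, "wz": 0.006, "jaw": -1.0},
    {"tx": 0.58, "ty": 0.55, "tz": 0.0, "wx": 0.0, "wy": 0.0, "wz": 0.006, "jaw": -1.0},
    {"tx": 0.61, "ty": 0.52, "tz": 0.0, "wx": 0.0, "wy": 0.0, "wz": 0.007, "jaw": -1.0},
    {"tx": 0.64, "ty": 0.48, "tz": 0.0, "wx": 0.0, "wy": 0.0, "wz": 0.006, "jaw": -1.0}
  ]
}}

```text
time: 11.3
tool_pos: [602.5, -37.0, 251.6]
tcp_rot: [1.572, 0.423, -0.13]
contact_force: [-0.4, 0.3, 0.0]
grip_width: 0.2
```

```bash
python3 -c "
from arc import *
cv2.imwrite('pics/side7.png',imaging.capture('side'))
crop('pics/side7.png',240,40,240,180,3,'pics/d7c.png')
go(1.57,9)"
```

```text
t 11.35 f,r [  1.353 176.126] F [ 0.8 -0.8  1.1] [603.5 -37.2 252.2] [-0.24  0.29  2.23  2.95  0.53 -1.45]
{"tx": 0.24, "ty": 0.4, "tz": 0.06, "wx": -0.001, "wy": -0.002, "wz": 0.006, "jaw": -1.0},
{"tx": 0.36, "ty": 0.23, "tz": 0.0, "wx": 0.0, "wy": 0.0, "wz": 0.004, "jaw": -1.0},
{"tx": 0.36, "ty": 0.22, "tz": 0.0, "wx": 0.0, "wy": 0.0, "wz": 0.003, "jaw": -1.0},
{"tx": 0.38, "ty": 0.22, "tz": 0.0, "wx": 0.0, "wy": 0.0, "wz": 0.003, "jaw": -1.0},
{"tx": 0.37, "ty": 0.2, "tz": 0.0, "wx": 0.0, "wy": 0.0, "wz": 0.004, "jaw": -1.0},
{"tx": 0.39, "ty": 0.2, "tz": 0.0, "wx": 0.0, "wy": 0.0, "wz": 0.003, "jaw": -1.0},
{"tx": 0.38, "ty": 0.18, "tz": 0.0, "wx": 0.0, "wy": 0.0, "wz": 0.003, "jaw": -1.0},
{"tx": 0.4, "ty": 0.17, "tz": 0.0, "wx": 0.0, "wy": 0.0, "wz": 0.004, "jaw": -1.0},
{"tx": 0.4, "ty": 0.16, "tz": 0.0, "wx": 0.0, "wy": 0.0, "wz": 0.003, "jaw": -1.0},
```

View pics/d7c.png

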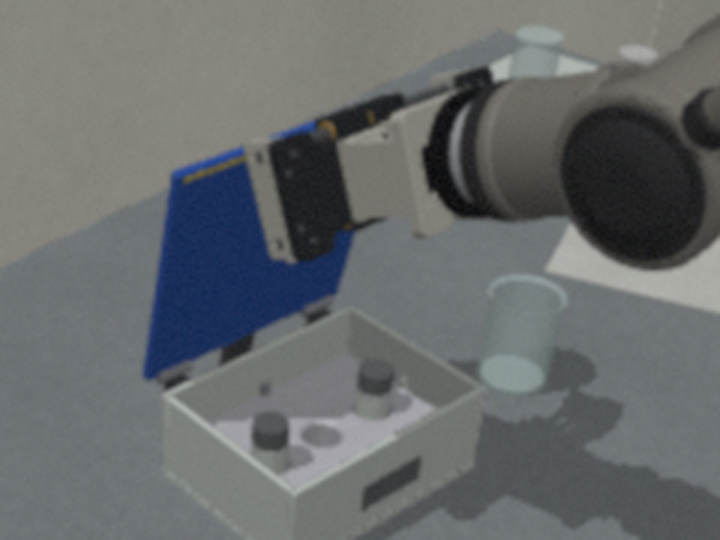

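Emit:
{"api": "arm_command", "payload": {
  "plan": [
    {"tx": 0.3, "ty": 0.25, "tz": 0.0, "wx": 0, "wy": 0, "wz": 0.006, "jaw": -1.0},
    {"tx": 0.36, "ty": 0.23, "tz": 0.0, "wx": 0.0, "wy": 0.0, "wz": 0.004, "jaw": -1.0},
    {"tx": 0.36, "ty": 0.22, "tz": 0.0, "wx": 0.0, "wy": 0.0, "wz": 0.003, "jaw": -1.0},
    {"tx": 0.38, "ty": 0.22, "tz": 0.0, "wx": 0.0, "wy": 0.0, "wz": 0.003, "jaw": -1.0},
    {"tx": 0.37, "ty": 0.2, "tz": 0.0, "wx": 0.0, "wy": 0.0, "wz": 0.004, "jaw": -1.0},
    {"tx": 0.39, "ty": 0.2, "tz": 0.0, "wx": 0.0, "wy": 0.0, "wz": 0.003, "jaw": -1.0},
    {"tx": 0.38, "ty": 0.18, "tz": 0.0, "wx": 0.0, "wy": 0.0, "wz": 0.003, "jaw": -1.0}
  ]
}}

```text
time: 12.05
tool_pos: [631.2, -40.7, 255.0]
tcp_rot: [1.572, 0.397, -0.13]
contact_force: [-0.0, -0.7, 0.9]
grip_width: 0.6
```

```bash
python3 -c "
from arc import *
go(1.9,38)"|head -3; python3 -c "
from h import *
cv2.imwrite('pics/scene7.png',imaging.capture('scene'))
crop('pics/scene7.png',200,110,160,120,5,'pics/s7c.png')
M=T(readout.get_obs());print(M.round(3))
"
```

```text
t 12.05 f,r [  1.512 175.586] F [-0.  -0.7  0.9] [631.2 -40.7 255. ] [-0.23  0.33  2.17  2.96  0.54 -1.46]
{"tx": 0.06, "ty": 0.29, "tz": 0.07, "wx": -0.001, "wy": -0.002, "wz": 0.003, "jaw": -1.0},
{"tx": 0.16, "ty": 0.08, "tz": 0.0, "wx": 0.0, "wy": 0.0, "wz": 0.001, "jaw": -1.0},
[[ 9.15000e-01  3.83000e-01 -1.30000e-01  6.31705e+02]
 [-1.20000e-01 -5.20000e-02 -9.91000e-01 -4.08450e+01]
 [-3.86000e-01  9.22000e-01 -1.00000e-03  2.55196e+02]
 [ 0.00000e+00  0.00000e+00  0.00000e+00  1.00000e+00]]
```

View pics/s7c.png

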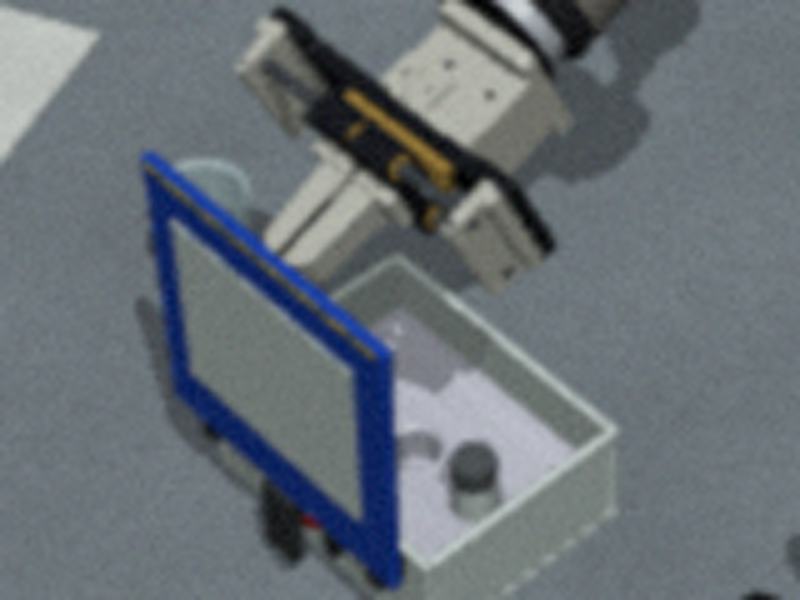

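Emit:
{"api": "arm_command", "payload": {
  "plan": [
    {"tx": 0.19, "ty": 0.07, "tz": 0.0, "wx": 0, "wy": 0, "wz": 0, "jaw": -1.0},
    {"tx": 0.19, "ty": 0.07, "tz": 0.0, "wx": 0, "wy": 0, "wz": 0, "jaw": -1.0},
    {"tx": 0.19, "ty": 0.07, "tz": 0.0, "wx": 0, "wy": 0, "wz": 0, "jaw": -1.0},
    {"tx": 0.19, "ty": 0.07, "tz": 0.0, "wx": 0, "wy": 0, "wz": 0, "jaw": -1.0},
    {"tx": 0.19, "ty": 0.07, "tz": 0.0, "wx": 0, "wy": 0, "wz": 0, "jaw": -1.0},
    {"tx": 0.1, "ty": 0.04, "tz": 0.0, "wx": 0, "wy": 0, "wz": 0, "jaw": -1.0}
  ]
}}

```text
time: 12.7
tool_pos: [642.1, -42.2, 254.5]
tcp_rot: [1.572, 0.398, -0.13]
contact_force: [-0.7, -0.3, 0.0]
grip_width: 0.1
```

```bash
python3 -c "
from h import *
o=readout.get_obs();print(o['tool_pos'],o['contact_force'],o['moment'])
cv2.imwrite('pics/scene8.png',imaging.capture('scene'))
crop('pics/scene8.png',200,110,160,120,5,'pics/s8c.png')
"
```

```text
[642.10583088 -42.15479952 254.5248873 ] [-0.70195553 -0.25752076  0.03913621] [ 0.09479926  0.63951278 -0.03552971]
```

View pics/s8c.png

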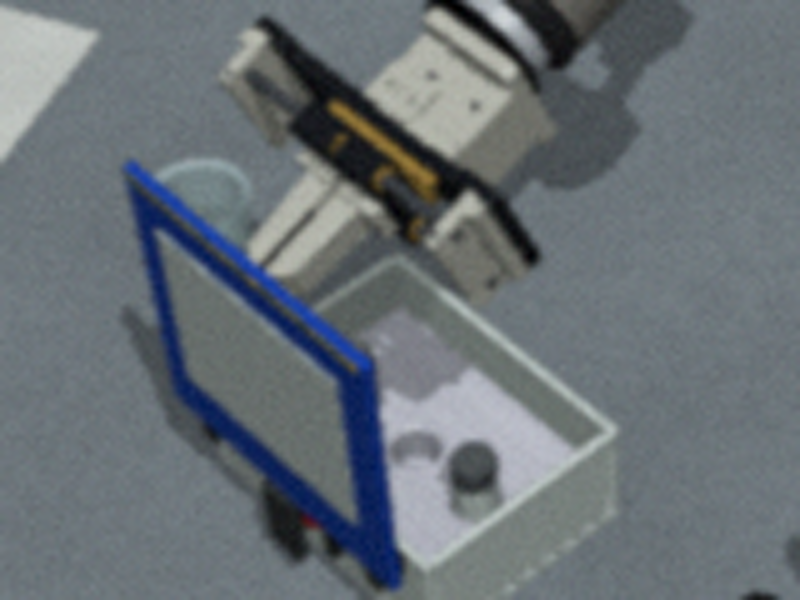

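Emit:
{"api": "arm_command", "payload": {
  "plan": [
    {"tx": 0.14, "ty": 0.05, "tz": 0.0, "wx": 0, "wy": 0, "wz": 0, "jaw": -1.0},
    {"tx": 0.14, "ty": 0.05, "tz": 0.0, "wx": 0, "wy": 0, "wz": 0, "jaw": -1.0},
    {"tx": 0.14, "ty": 0.05, "tz": 0.0, "wx": 0, "wy": 0, "wz": 0, "jaw": -1.0},
    {"tx": 0.14, "ty": 0.05, "tz": 0.0, "wx": 0, "wy": 0, "wz": 0, "jaw": -1.0}
  ]
}}

```text
time: 13.15
tool_pos: [647.9, -42.9, 254.2]
tcp_rot: [1.572, 0.398, -0.13]
contact_force: [-0.5, 0.6, 0.1]
grip_width: 0.5
```

Emit:
{"api": "arm_command", "payload": {
  "plan": [
    {"tx": 0.14, "ty": 0.05, "tz": 0.0, "wx": 0, "wy": 0, "wz": 0, "jaw": -1.0},
    {"tx": 0.14, "ty": 0.05, "tz": 0.0, "wx": 0, "wy": 0, "wz": 0, "jaw": -1.0}
  ]
}}

```text
time: 13.35
tool_pos: [650.9, -43.3, 254.0]
tcp_rot: [1.572, 0.398, -0.13]
contact_force: [0.0, -0.8, 0.0]
grip_width: 0.4
```

Emit:
{"api": "arm_command", "payload": {
  "plan": [
    {"tx": 0.14, "ty": 0.05, "tz": 0.0, "wx": 0, "wy": 0, "wz": 0, "jaw": -1.0},
    {"tx": 0.14, "ty": 0.05, "tz": 0.0, "wx": 0, "wy": 0, "wz": 0, "jaw": -1.0}
  ]
}}

```text
time: 13.55
tool_pos: [653.8, -43.7, 253.9]
tcp_rot: [1.572, 0.398, -0.13]
contact_force: [-0.2, -0.5, 0.4]
grip_width: 0.5
```

Emit:
{"api": "arm_command", "payload": {
  "plan": [
    {"tx": 0.14, "ty": 0.04, "tz": 0.0, "wx": 0, "wy": 0, "wz": 0, "jaw": -1.0},
    {"tx": 0.14, "ty": 0.04, "tz": 0.0, "wx": 0, "wy": 0, "wz": 0, "jaw": -1.0}
  ]
}}

```text
time: 13.75
tool_pos: [656.7, -44.1, 253.5]
tcp_rot: [1.572, 0.398, -0.13]
contact_force: [0.1, -0.2, -0.5]
grip_width: 0.6
```

Emit:
{"api": "arm_command", "payload": {
  "plan": [
    {"tx": 0.14, "ty": 0.04, "tz": 0.0, "wx": 0, "wy": 0, "wz": 0, "jaw": -1.0},
    {"tx": 0.14, "ty": 0.04, "tz": 0.0, "wx": 0, "wy": 0, "wz": 0, "jaw": -1.0}
  ]
}}

```text
time: 13.95
tool_pos: [659.5, -44.4, 253.2]
tcp_rot: [1.572, 0.398, -0.13]
contact_force: [0.2, 0.4, 0.6]
grip_width: 0.3
```

```bash
python3 -c "
from arc import *
o=readout.get_obs();print(o['tool_pos'],o['contact_force'],o['moment'],cur(o))
cv2.imwrite('pics/scene9.png',imaging.capture('scene'))
crop('pics/scene9.png',200,110,160,120,5,'pics/s9c.png')
"
```

```text
[659.54696279 -44.44672343 253.16646457] [0.21993466 0.38178729 0.55566275] [0.15737971 0.63529361 0.01080697] [  1.67597936 174.69886335]
```

View pics/s9c.png

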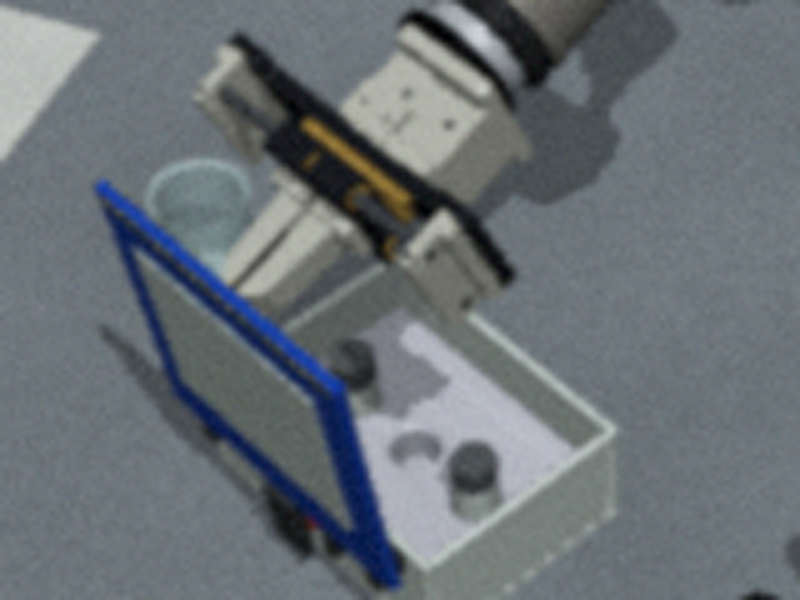

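The lid is past upright and following the finger, with no resistance yet. I'll keep pushing gently.

Emit:
{"api": "arm_command", "payload": {
  "plan": [
    {"tx": 0.14, "ty": 0.04, "tz": 0.0, "wx": 0, "wy": 0, "wz": 0, "jaw": -1.0},
    {"tx": 0.14, "ty": 0.04, "tz": 0.0, "wx": 0, "wy": 0, "wz": 0, "jaw": -1.0}
  ]
}}

```text
time: 14.2
tool_pos: [662.4, -44.8, 252.8]
tcp_rot: [1.572, 0.398, -0.13]
contact_force: [0.1, 0.2, 0.1]
grip_width: 0.2
```

Emit:
{"api": "arm_command", "payload": {
  "plan": [
    {"tx": 0.14, "ty": 0.04, "tz": 0.0, "wx": 0, "wy": 0, "wz": 0, "jaw": -1.0},
    {"tx": 0.14, "ty": 0.04, "tz": 0.0, "wx": 0, "wy": 0, "wz": 0, "jaw": -1.0}
  ]
}}

```text
time: 14.4
tool_pos: [665.3, -45.2, 252.5]
tcp_rot: [1.572, 0.398, -0.13]
contact_force: [0.2, 0.0, 0.5]
grip_width: -0.0
```

Emit:
{"api": "arm_command", "payload": {
  "plan": [
    {"tx": 0.14, "ty": 0.04, "tz": 0.0, "wx": 0, "wy": 0, "wz": 0, "jaw": -1.0},
    {"tx": 0.14, "ty": 0.04, "tz": 0.0, "wx": 0, "wy": 0, "wz": 0, "jaw": -1.0}
  ]
}}

```text
time: 14.6
tool_pos: [668.2, -45.6, 252.1]
tcp_rot: [1.572, 0.398, -0.13]
contact_force: [-0.2, -0.4, 0.5]
grip_width: 0.6
```

Emit:
{"api": "arm_command", "payload": {
  "plan": [
    {"tx": 0.14, "ty": 0.04, "tz": 0.0, "wx": 0, "wy": 0, "wz": 0, "jaw": -1.0},
    {"tx": 0.14, "ty": 0.03, "tz": 0.0, "wx": 0, "wy": 0, "wz": 0, "jaw": -1.0}
  ]
}}

```text
time: 14.8
tool_pos: [671.0, -45.9, 251.7]
tcp_rot: [1.572, 0.398, -0.13]
contact_force: [0.6, 0.3, 0.9]
grip_width: 0.5
```

Emit:
{"api": "arm_command", "payload": {
  "plan": [
    {"tx": 0.14, "ty": 0.04, "tz": 0.0, "wx": 0, "wy": 0, "wz": 0, "jaw": -1.0},
    {"tx": 0.14, "ty": 0.03, "tz": 0.0, "wx": 0, "wy": 0, "wz": 0, "jaw": -1.0}
  ]
}}

```text
time: 15.0
tool_pos: [673.8, -46.3, 251.3]
tcp_rot: [1.572, 0.398, -0.13]
contact_force: [0.6, -0.4, -0.3]
grip_width: 0.3
```

Emit:
{"api": "arm_command", "payload": {
  "plan": [
    {"tx": 0.14, "ty": 0.04, "tz": 0.0, "wx": 0, "wy": 0, "wz": 0, "jaw": -1.0},
    {"tx": 0.14, "ty": 0.03, "tz": 0.0, "wx": 0, "wy": 0, "wz": 0, "jaw": -1.0}
  ]
}}

```text
time: 15.2
tool_pos: [676.6, -46.7, 250.8]
tcp_rot: [1.572, 0.398, -0.13]
contact_force: [-0.2, -0.6, -0.6]
grip_width: 0.7
```

```bash
python3 -c "
from arc import *
o=readout.get_obs();print(o['tool_pos'],o['contact_force'],o['moment'],cur(o))
cv2.imwrite('pics/scene10.png',imaging.capture('scene'))
crop('pics/scene10.png',200,110,160,120,5,'pics/s10c.png')
"
```

```text
[676.62656131 -46.69345102 250.77184598] [-0.16216358 -0.60088033 -0.55416526] [0.1667238  0.63812128 0.00912032] [  1.77547923 174.9916126 ]
```

View pics/s10c.png

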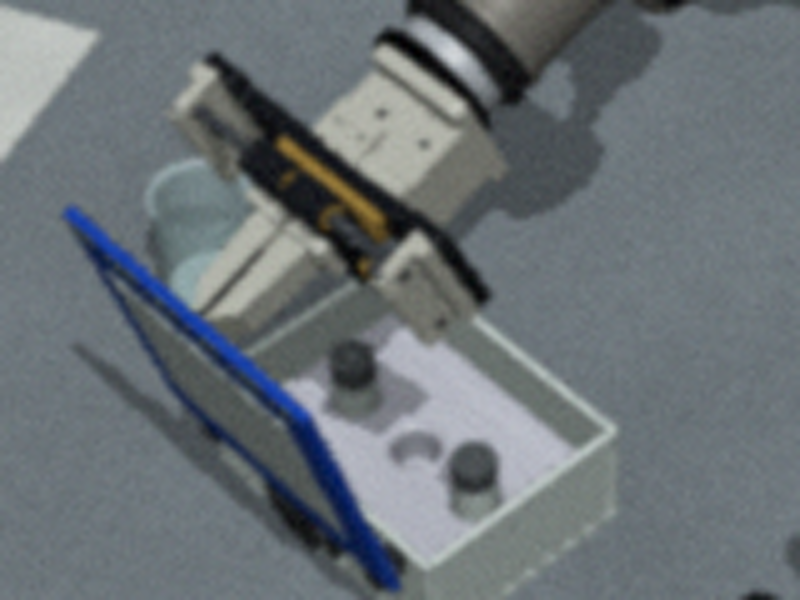

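Emit:
{"api": "arm_command", "payload": {
  "plan": [
    {"tx": 0.14, "ty": 0.03, "tz": 0.0, "wx": 0, "wy": 0, "wz": 0, "jaw": -1.0},
    {"tx": 0.14, "ty": 0.03, "tz": 0.0, "wx": 0, "wy": 0, "wz": 0, "jaw": -1.0}
  ]
}}

```text
time: 15.45
tool_pos: [679.4, -47.0, 250.3]
tcp_rot: [1.572, 0.398, -0.13]
contact_force: [0.2, 0.5, 0.3]
grip_width: 0.7
```

Emit:
{"api": "arm_command", "payload": {
  "plan": [
    {"tx": 0.14, "ty": 0.03, "tz": 0.0, "wx": 0, "wy": 0, "wz": 0, "jaw": -1.0},
    {"tx": 0.14, "ty": 0.03, "tz": 0.0, "wx": 0, "wy": 0, "wz": 0, "jaw": -1.0}
  ]
}}

```text
time: 15.65
tool_pos: [682.0, -47.4, 249.7]
tcp_rot: [1.572, 0.398, -0.13]
contact_force: [-4.0, 0.0, 1.1]
grip_width: 0.4
```

Emit:
{"api": "arm_command", "payload": {
  "plan": [
    {"tx": 0.14, "ty": 0.03, "tz": 0.0, "wx": 0, "wy": 0, "wz": 0, "jaw": -1.0}
  ]
}}

```text
time: 15.75
tool_pos: [683.2, -47.5, 249.3]
tcp_rot: [1.572, 0.398, -0.13]
contact_force: [-7.0, 0.5, 1.9]
grip_width: 0.5
```

Emit:
{"api": "arm_command", "payload": {
  "plan": [
    {"tx": 0.14, "ty": 0.03, "tz": 0.0, "wx": 0, "wy": 0, "wz": 0, "jaw": -1.0}
  ]
}}

```text
time: 15.85
tool_pos: [684.4, -47.7, 249.0]
tcp_rot: [1.572, 0.398, -0.13]
contact_force: [-10.2, 0.8, 3.9]
grip_width: 0.4
```

Emit:
{"api": "arm_command", "payload": {
  "plan": [
    {"tx": 0.14, "ty": 0.03, "tz": 0.0, "wx": 0, "wy": 0, "wz": 0, "jaw": -1.0}
  ]
}}

```text
time: 15.95
tool_pos: [685.6, -47.8, 248.7]
tcp_rot: [1.573, 0.399, -0.13]
contact_force: [-14.2, 1.3, 4.8]
grip_width: 0.5
```

Contact came at TCP x≈681, rising to 14 N, which is under the 20 N limit. I'll ease back, hold briefly, and then withdraw.

Emit:
{"api": "arm_command", "payload": {
  "plan": [
    {"tx": -0.19, "ty": -0.05, "tz": 0.0, "wx": 0, "wy": 0, "wz": 0, "jaw": -1.0},
    {"tx": 0, "ty": 0, "tz": 0.0, "wx": 0, "wy": 0, "wz": 0, "jaw": -1.0},
    {"tx": 0, "ty": 0, "tz": 0.0, "wx": 0, "wy": 0, "wz": 0, "jaw": -1.0}
  ]
}}

```text
time: 16.25
tool_pos: [683.8, -47.6, 249.1]
tcp_rot: [1.572, 0.398, -0.13]
contact_force: [-8.5, 0.7, 2.9]
grip_width: 0.3
```

Emit:
{"api": "arm_command", "payload": {
  "plan": [
    {"tx": -0.1, "ty": 0, "tz": 0.0, "wx": 0, "wy": 0, "wz": 0, "jaw": -1.0},
    {"tx": -0.1, "ty": 0, "tz": 0.0, "wx": 0, "wy": 0, "wz": 0, "jaw": -1.0},
    {"tx": -0.1, "ty": 0, "tz": 0.0, "wx": 0, "wy": 0, "wz": 0, "jaw": -1.0},
    {"tx": -0.2, "ty": 0, "tz": 0.0, "wx": 0, "wy": 0, "wz": 0, "jaw": -1.0},
    {"tx": -0.4, "ty": 0, "tz": 0.0, "wx": 0, "wy": 0, "wz": 0, "jaw": -1.0},
    {"tx": -0.8, "ty": 0, "tz": 0.0, "wx": 0, "wy": 0, "wz": 0, "jaw": -1.0},
    {"tx": -1.5, "ty": 0, "tz": 0.0, "wx": 0, "wy": 0, "wz": 0, "jaw": -1.0},
    {"tx": -3, "ty": 0, "tz": 0.0, "wx": 0, "wy": 0, "wz": 0, "jaw": -1.0}
  ]
}}

```text
time: 17.05
tool_pos: [627.6, -40.4, 273.4]
tcp_rot: [1.572, 0.397, -0.13]
contact_force: [-0.3, 0.1, 0.3]
grip_width: 0.8
```

```bash
python3 -c "
from arc import *
o=readout.get_obs();print(o['time'],o['tool_pos'],o['contact_force'])
cv2.imwrite('pics/scene11.png',imaging.capture('scene'))
crop('pics/scene11.png',200,110,160,120,5,'pics/s11c.png')
"
```

```text
17.05 [627.62051773 -40.41807773 273.38518291] [-0.25980316  0.09858108  0.32345129]
```

View pics/s11c.png

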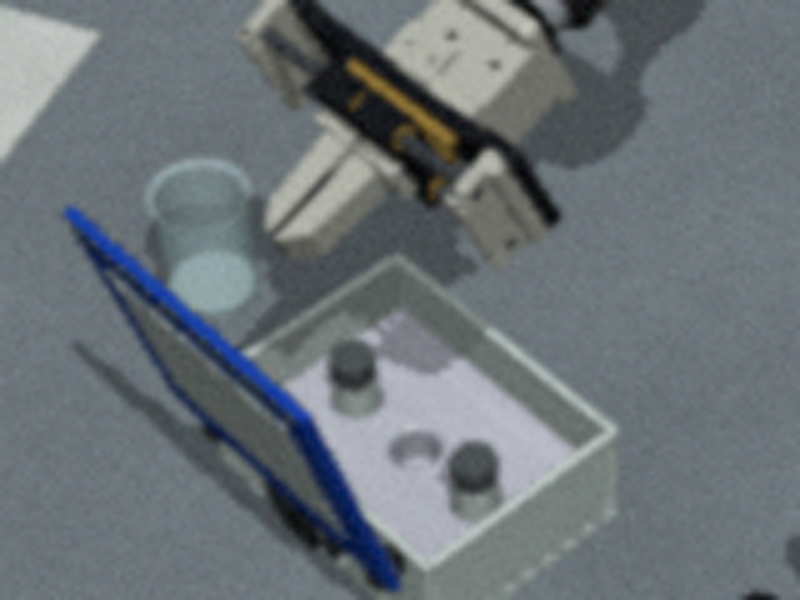

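```bash
cat > vial.py <<'E'
from plan import *
def down(a): # tool z at angle a
    Z=np.array([np.cos(a),np.sin(a),0]);X=np.array([0,0,-1.]);return np.array([X,np.cross(Z,X),Z]).T
E
python3 - <<'E'
from vial import *
from h import *
o=readout.get_obs();q0=o['joint_positions'];print(q0.round(2))
R=down(np.radians(-30));qh=ik([535,-103,270],R,False);print(qh.round(2),ok(qh))
# via: first pull back
qv=q0.copy();
N=34
a=[fk(q0+(qh-q0)*i/N,P) for i in range(N+1)]
for i in range(0,N+1,3): print(i,a[i][0].round(),(a[i][0]+22*a[i][1][:,0]).round(),(q0+(qh-q0)*i/N).round(2))
print(max(np.linalg.norm(a[i+1][0]-a[i][0]) for i in range(N)),max(Ro.from_matrix(a[i][1].T@a[i+1][1]).magnitude() for i in range(N)))
E
```

```text
[-0.23  0.27  2.17  2.94  0.48 -1.43]
[-0.33  0.36  1.43  0.    1.35  0.19] True
0 [624. -39. 274.] [644. -42. 265.] [-0.23  0.27  2.17  2.94  0.48 -1.43]
3 [657.  -9. 313.] [678.  -9. 307.] [-0.24  0.28  2.11  2.68  0.56 -1.29]
6 [679.  27. 344.] [700.  30. 339.] [-0.25  0.29  2.04  2.42  0.64 -1.14]
9 [688.  64. 363.] [708.  71. 359.] [-0.26  0.3   1.98  2.16  0.71 -1.  ]
12 [685.  98. 369.] [704. 109. 364.] [-0.27  0.31  1.91  1.9   0.79 -0.86]
15 [674. 123. 362.] [690. 136. 355.] [-0.27  0.31  1.85  1.64  0.86 -0.71]
18 [655. 133. 344.] [669. 148. 335.] [-0.28  0.32  1.78  1.38  0.94 -0.57]
21 [633. 126. 320.] [644. 141. 307.] [-0.29  0.33  1.72  1.12  1.02 -0.43]
24 [609. 100. 294.] [617. 113. 278.] [-0.3   0.34  1.65  0.87  1.09 -0.28]
27 [585.  56. 272.] [591.  66. 253.] [-0.31  0.34  1.58  0.61  1.17 -0.14]
30 [563.  -5. 261.] [566.   1. 240.] [-0.32  0.35  1.52  0.35  1.24  0.  ]
33 [542. -77. 265.] [542. -76. 243.] [-0.33  0.36  1.45  0.09  1.32  0.14]
26.99350742972412 0.08915577517623212
```

```bash
cat > sw.py <<'E'
from vial import *
from h import *
def sweep(q0,qh,N,b,half=None):
    out=[]
    for i in range(1,N+1):
        s=i/N;q=q0+(qh-q0)*s;q[1]-=b*np.sin(np.pi*s);assert ok(q),q
        out.append((*fk(q,P),q))
    return out
E
python3 - <<'E'
from sw import *
o=readout.get_obs();q0=o['joint_positions'];M=T(o)
qh=ik([535,-103,270],down(np.radians(-30)),False)
a=sweep(q0,qh,28,.3)
for i in range(0,28,3): print(i,a[i][0].round())
print(max(np.linalg.norm(a[i+1][0]-a[i][0]) for i in range(27)))
rs,_,_=rows(M[:3,3],M[:3,:3],[x[:2] for x in a[:14]],0.2);show(rs)
np.save('a.npy',np.array([x[2] for x in a]))
E
```

```text
0 [636. -28. 312.]
3 [653.  17. 417.]
6 [645.  69. 495.]
9 [625. 116. 533.]
12 [605. 145. 531.]
15 [591. 148. 496.]
18 [580. 122. 439.]
21 [569.  66. 373.]
24 [554. -11. 313.]
27 [ 535. -103.  270.]
40.34537574223988
{"tx": -0.47, "ty": 3.89, "tz": -1.32, "wx": -0.04, "wy": 0.048, "wz": 0.078, "jaw": 0.2},
{"tx": -0.43, "ty": 3.79, "tz": -1.33, "wx": -0.042, "wy": 0.051, "wz": 0.073, "jaw": 0.2},
{"tx": -0.37, "ty": 3.61, "tz": -1.35, "wx": -0.043, "wy": 0.052, "wz": 0.068, "jaw": 0.2},
{"tx": -0.33, "ty": 3.4, "tz": -1.37, "wx": -0.045, "wy": 0.055, "wz": 0.06, "jaw": 0.2},
{"tx": -0.27, "ty": 3.14, "tz": -1.36, "wx": -0.046, "wy": 0.056, "wz": 0.052, "jaw": 0.2},
{"tx": -0.22, "ty": 2.84, "tz": -1.37, "wx": -0.047, "wy": 0.058, "wz": 0.044, "jaw": 0.2},
{"tx": -0.18, "ty": 2.49, "tz": -1.34, "wx": -0.047, "wy": 0.059, "wz": 0.034, "jaw": 0.2},
{"tx": -0.15, "ty": 2.11, "tz": -1.32, "wx": -0.046, "wy": 0.06, "wz": 0.024, "jaw": 0.2},
{"tx": -0.11, "ty": 1.71, "tz": -1.29, "wx": -0.045, "wy": 0.062, "wz": 0.014, "jaw": 0.2},
{"tx": -0.1, "ty": 1.28, "tz": -1.24, "wx": -0.043, "wy": 0.062, "wz": 0.004, "jaw": 0.2},
{"tx": -0.07, "ty": 0.84, "tz": -1.19, "wx": -0.04, "wy": 0.062, "wz": -0.008, "jaw": 0.2},
{"tx": -0.07, "ty": 0.39, "tz": -1.12, "wx": -0.035, "wy": 0.061, "wz": -0.017, "jaw": 0.2},
{"tx": -0.06, "ty": -0.05, "tz": -1.06, "wx": -0.032, "wy": 0.062, "wz": -0.027, "jaw": 0.2},
{"tx": -0.05, "ty": -0.5, "tz": -0.99, "wx": -0.026, "wy": 0.06, "wz": -0.037, "jaw": 0.2},
```

Emit:
{"api": "arm_command", "payload": {
  "plan": [
    {"tx": -0.47, "ty": 3.89, "tz": -1.32, "wx": -0.04, "wy": 0.048, "wz": 0.078, "jaw": 0.2},
    {"tx": -0.43, "ty": 3.79, "tz": -1.33, "wx": -0.042, "wy": 0.051, "wz": 0.073, "jaw": 0.2},
    {"tx": -0.37, "ty": 3.61, "tz": -1.35, "wx": -0.043, "wy": 0.052, "wz": 0.068, "jaw": 0.2},
    {"tx": -0.33, "ty": 3.4, "tz": -1.37, "wx": -0.045, "wy": 0.055, "wz": 0.06, "jaw": 0.2},
    {"tx": -0.27, "ty": 3.14, "tz": -1.36, "wx": -0.046, "wy": 0.056, "wz": 0.052, "jaw": 0.2},
    {"tx": -0.22, "ty": 2.84, "tz": -1.37, "wx": -0.047, "wy": 0.058, "wz": 0.044, "jaw": 0.2},
    {"tx": -0.18, "ty": 2.49, "tz": -1.34, "wx": -0.047, "wy": 0.059, "wz": 0.034, "jaw": 0.2},
    {"tx": -0.15, "ty": 2.11, "tz": -1.32, "wx": -0.046, "wy": 0.06, "wz": 0.024, "jaw": 0.2},
    {"tx": -0.11, "ty": 1.71, "tz": -1.29, "wx": -0.045, "wy": 0.062, "wz": 0.014, "jaw": 0.2},
    {"tx": -0.1, "ty": 1.28, "tz": -1.24, "wx": -0.043, "wy": 0.062, "wz": 0.004, "jaw": 0.2},
    {"tx": -0.07, "ty": 0.84, "tz": -1.19, "wx": -0.04, "wy": 0.062, "wz": -0.008, "jaw": 0.2},
    {"tx": -0.07, "ty": 0.39, "tz": -1.12, "wx": -0.035, "wy": 0.061, "wz": -0.017, "jaw": 0.2},
    {"tx": -0.06, "ty": -0.05, "tz": -1.06, "wx": -0.032, "wy": 0.062, "wz": -0.027, "jaw": 0.2},
    {"tx": -0.05, "ty": -0.5, "tz": -0.99, "wx": -0.026, "wy": 0.06, "wz": -0.037, "jaw": 0.2}
  ]
}}

```text
time: 18.5
tool_pos: [602.6, 149.2, 522.0]
tcp_rot: [1.091, 0.231, 0.664]
contact_force: [-0.6, 0.0, -0.7]
grip_width: 55.2
```

```bash
python3 - <<'E'
from sw import *
o=readout.get_obs();q0=o['joint_positions'];M=T(o);Q=np.load('a.npy');print(o['time'],(q0-Q[13]).round(3),o['tool_pos'])
tg=[fk(q,P) for q in Q[14:]]
rs,t,R=rows(M[:3,3],M[:3,:3],tg,0.2);show(rs);print(t)
E
```

```text
18.5 [ 0.     0.006 -0.005 -0.001  0.    -0.002] [602.61225078 149.2142542  521.95731746]
{"tx": -0.23, "ty": -0.8, "tz": -1.08, "wx": -0.018, "wy": 0.058, "wz": -0.045, "jaw": 0.2},
{"tx": -0.01, "ty": -1.33, "tz": -0.81, "wx": -0.015, "wy": 0.059, "wz": -0.054, "jaw": 0.2},
{"tx": 0.02, "ty": -1.7, "tz": -0.73, "wx": -0.009, "wy": 0.056, "wz": -0.062, "jaw": 0.2},
{"tx": 0.07, "ty": -2.06, "tz": -0.62, "wx": -0.003, "wy": 0.056, "wz": -0.068, "jaw": 0.2},
{"tx": 0.12, "ty": -2.36, "tz": -0.52, "wx": 0.002, "wy": 0.053, "wz": -0.075, "jaw": 0.2},
{"tx": 0.2, "ty": -2.64, "tz": -0.39, "wx": 0.009, "wy": 0.052, "wz": -0.08, "jaw": 0.2},
{"tx": 0.29, "ty": -2.86, "tz": -0.27, "wx": 0.014, "wy": 0.05, "wz": -0.085, "jaw": 0.2},
{"tx": 0.38, "ty": -3.05, "tz": -0.13, "wx": 0.018, "wy": 0.047, "wz": -0.09, "jaw": 0.2},
{"tx": 0.48, "ty": -3.19, "tz": 0.02, "wx": 0.023, "wy": 0.044, "wz": -0.094, "jaw": 0.2},
{"tx": 0.58, "ty": -3.28, "tz": 0.18, "wx": 0.026, "wy": 0.042, "wz": -0.097, "jaw": 0.2},
{"tx": 0.68, "ty": -3.32, "tz": 0.35, "wx": 0.03, "wy": 0.038, "wz": -0.1, "jaw": 0.2},
{"tx": 0.76, "ty": -3.32, "tz": 0.52, "wx": 0.032, "wy": 0.033, "wz": -0.103, "jaw": 0.2},
{"tx": 0.82, "ty": -3.29, "tz": 0.69, "wx": 0.035, "wy": 0.03, "wz": -0.106, "jaw": 0.2},
{"tx": 0.87, "ty": -3.2, "tz": 0.87, "wx": 0.037, "wy": 0.023, "wz": -0.107, "jaw": 0.2},
[ 535.01381008 -102.97607076  269.98763243]
```

Emit:
{"api": "arm_command", "payload": {
  "plan": [
    {"tx": -0.23, "ty": -0.8, "tz": -1.08, "wx": -0.018, "wy": 0.058, "wz": -0.045, "jaw": 0.2},
    {"tx": -0.01, "ty": -1.33, "tz": -0.81, "wx": -0.015, "wy": 0.059, "wz": -0.054, "jaw": 0.2},
    {"tx": 0.02, "ty": -1.7, "tz": -0.73, "wx": -0.009, "wy": 0.056, "wz": -0.062, "jaw": 0.2},
    {"tx": 0.07, "ty": -2.06, "tz": -0.62, "wx": -0.003, "wy": 0.056, "wz": -0.068, "jaw": 0.2},
    {"tx": 0.12, "ty": -2.36, "tz": -0.52, "wx": 0.002, "wy": 0.053, "wz": -0.075, "jaw": 0.2},
    {"tx": 0.2, "ty": -2.64, "tz": -0.39, "wx": 0.009, "wy": 0.052, "wz": -0.08, "jaw": 0.2},
    {"tx": 0.29, "ty": -2.86, "tz": -0.27, "wx": 0.014, "wy": 0.05, "wz": -0.085, "jaw": 0.2},
    {"tx": 0.38, "ty": -3.05, "tz": -0.13, "wx": 0.018, "wy": 0.047, "wz": -0.09, "jaw": 0.2},
    {"tx": 0.48, "ty": -3.19, "tz": 0.02, "wx": 0.023, "wy": 0.044, "wz": -0.094, "jaw": 0.2},
    {"tx": 0.58, "ty": -3.28, "tz": 0.18, "wx": 0.026, "wy": 0.042, "wz": -0.097, "jaw": 0.2},
    {"tx": 0.68, "ty": -3.32, "tz": 0.35, "wx": 0.03, "wy": 0.038, "wz": -0.1, "jaw": 0.2},
    {"tx": 0.76, "ty": -3.32, "tz": 0.52, "wx": 0.032, "wy": 0.033, "wz": -0.103, "jaw": 0.2},
    {"tx": 0.82, "ty": -3.29, "tz": 0.69, "wx": 0.035, "wy": 0.03, "wz": -0.106, "jaw": 0.2},
    {"tx": 0.87, "ty": -3.2, "tz": 0.87, "wx": 0.037, "wy": 0.023, "wz": -0.107, "jaw": 0.2},
    {"tx": 0, "ty": 0, "tz": 0, "wx": 0, "wy": 0, "wz": 0, "jaw": 0.2},
    {"tx": 0, "ty": 0, "tz": 0, "wx": 0, "wy": 0, "wz": 0, "jaw": 0.2}
  ]
}}

```text
time: 20.1
tool_pos: [535.4, -102.1, 268.9]
tcp_rot: [1.866, 1.566, 1.34]
contact_force: [-0.7, 0.1, -0.2]
grip_width: 55.4
```

```bash
python3 - <<'E'
from h import *
import pickle
o=readout.get_obs();print(o['time'],T(o).round(3))
pickle.dump(o,open('oA.pkl','wb'))
cv2.imwrite('pics/wristA.png',imaging.capture('wrist'))
crop('pics/wristA.png',230,60,180,150,4,'pics/wAc.png')
E
```

```text
20.1 [[ 1.00000e-03  5.02000e-01  8.65000e-01  5.35439e+02]
 [ 4.00000e-03  8.65000e-01 -5.02000e-01 -1.02147e+02]
 [-1.00000e+00  4.00000e-03 -1.00000e-03  2.68947e+02]
 [ 0.00000e+00  0.00000e+00  0.00000e+00  1.00000e+00]]
```

View pics/wristA.png

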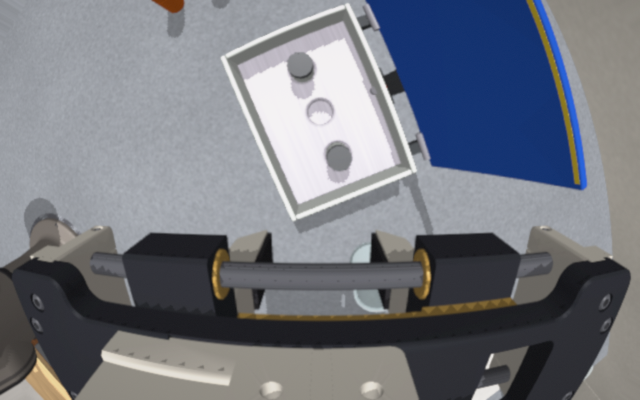

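View pics/wAc.png

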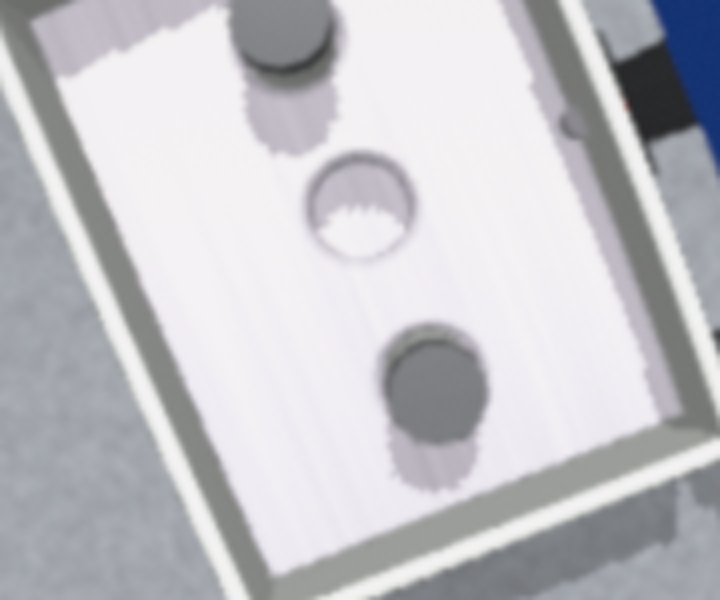

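The wrist view shows the open lid, both grey vials at (300,66) and (338,156), and the empty well at (320,111). I'll compute its position from two views.

```bash
python3 - <<'E'
from boxfit import *
import pickle
A=Cam('wrist',pickle.load(open('oA.pkl','rb')))
g=lambda x,y:f(x,y,4,230,60)
print('well wrist z38',A.atz(g(361,206),38).round(1))
sc=f(415,449,5,200,110)
print('well scene z38',S.atz(sc,38).round(1)); print('tri',tri([(A,g(361,206)),(S,sc)]))
print('caps', A.atz(g(283,22),76).round(1),A.atz(g(437,391),76).round(1))
ctr=(A.atz(g(283,22),76)+A.atz(g(437,391),76))/2;print(ctr)
b=np.array([574.77,-33.95]);print('box fit',b)
print('scene caps',S.atz(f(352,358,5,200,110),76).round(1),S.atz(f(473,463,5,200,110),76).round(1))
E
```

```text
well wrist z38 [573.4 -32.7  38. ]
well scene z38 [574.9 -32.8  38. ]
tri (array([573.84252731, -33.03687788,  36.9452214 ]), [array([0.4, 0.1]), array([ 0.2, -0. ])])
caps [580.5  19.8  76. ] [565.9 -86.5  76. ]
[573.17242431 -33.37388495  76.        ]
box fit [574.77 -33.95]
scene caps [567.6 -86.9  76. ] [583.6  23.   76. ]
```

```bash
cat > lin.py <<'E'
from sw import *
def lin(t1,ang,n,jaw):
    o=readout.get_obs();M=T(o);R0=M[:3,:3];R1=down(ang)
    rv=Ro.from_matrix(R0.T@R1).as_rotvec()
    tg=[(M[:3,3]+(np.array(t1)-M[:3,3])*i/n,R0@Ro.from_rotvec(rv*i/n).as_matrix()) for i in range(1,n+1)]
    for t,R in tg: assert ok(ik(t,R,False)),(t,ik(t,R,False))
    print(o['time'],o['tool_pos'],o['contact_force'].round(1));rs,t,R=rows(M[:3,3],M[:3,:3],tg,jaw);show(rs)
E
python3 -c "
from lin import *
lin([543,190,250],0,9,.6)"
```

```text
20.15 [ 535.50410085 -102.02571297  269.42268966] [ 0.5 -0.2  0.3]
{"tx": 0.23, "ty": 2.85, "tz": -1.56, "wx": -0.058, "wy": 0.0, "wz": -0.001, "jaw": 0.6},
{"tx": 0.23, "ty": 2.93, "tz": -1.38, "wx": -0.059, "wy": 0.0, "wz": 0.0, "jaw": 0.6},
{"tx": 0.22, "ty": 3.01, "tz": -1.22, "wx": -0.058, "wy": 0.0, "wz": -0.001, "jaw": 0.6},
{"tx": 0.23, "ty": 3.08, "tz": -1.03, "wx": -0.059, "wy": 0.0, "wz": 0.0, "jaw": 0.6},
{"tx": 0.22, "ty": 3.13, "tz": -0.86, "wx": -0.058, "wy": 0.0, "wz": -0.001, "jaw": 0.6},
{"tx": 0.22, "ty": 3.17, "tz": -0.67, "wx": -0.058, "wy": 0.001, "wz": 0.0, "jaw": 0.6},
{"tx": 0.22, "ty": 3.21, "tz": -0.48, "wx": -0.059, "wy": 0.0, "wz": -0.001, "jaw": 0.6},
{"tx": 0.22, "ty": 3.23, "tz": -0.3, "wx": -0.058, "wy": 0.0, "wz": 0.0, "jaw": 0.6},
{"tx": 0.22, "ty": 3.25, "tz": -0.1, "wx": -0.059, "wy": 0.0, "wz": -0.001, "jaw": 0.6},
```

Emit:
{"api": "arm_command", "payload": {
  "plan": [
    {"tx": 0.23, "ty": 2.85, "tz": -1.56, "wx": -0.058, "wy": 0.0, "wz": -0.001, "jaw": 0.6},
    {"tx": 0.23, "ty": 2.93, "tz": -1.38, "wx": -0.059, "wy": 0.0, "wz": 0.0, "jaw": 0.6},
    {"tx": 0.22, "ty": 3.01, "tz": -1.22, "wx": -0.058, "wy": 0.0, "wz": -0.001, "jaw": 0.6},
    {"tx": 0.23, "ty": 3.08, "tz": -1.03, "wx": -0.059, "wy": 0.0, "wz": 0.0, "jaw": 0.6},
    {"tx": 0.22, "ty": 3.13, "tz": -0.86, "wx": -0.058, "wy": 0.0, "wz": -0.001, "jaw": 0.6},
    {"tx": 0.22, "ty": 3.17, "tz": -0.67, "wx": -0.058, "wy": 0.001, "wz": 0.0, "jaw": 0.6},
    {"tx": 0.22, "ty": 3.21, "tz": -0.48, "wx": -0.059, "wy": 0.0, "wz": -0.001, "jaw": 0.6},
    {"tx": 0.22, "ty": 3.23, "tz": -0.3, "wx": -0.058, "wy": 0.0, "wz": 0.0, "jaw": 0.6},
    {"tx": 0.22, "ty": 3.25, "tz": -0.1, "wx": -0.059, "wy": 0.0, "wz": -0.001, "jaw": 0.6},
    {"tx": 0, "ty": 0, "tz": 0, "wx": 0, "wy": 0.0, "wz": 0, "jaw": 0.6},
    {"tx": 0, "ty": 0, "tz": 0, "wx": 0, "wy": 0.0, "wz": 0, "jaw": 0.6}
  ]
}}

```text
time: 21.25
tool_pos: [542.7, 190.2, 249.8]
tcp_rot: [-1.951, 1.57, -1.949]
contact_force: [-0.4, 0.0, 0.5]
grip_width: 73.4
```

```bash
python3 - <<'E'
from h import *
import pickle
o=readout.get_obs();print(o['time'],T(o).round(3))
pickle.dump(o,open('oB.pkl','wb'))
cv2.imwrite('pics/wristB.png',imaging.capture('wrist'))
crop('pics/wristB.png',230,20,180,190,4,'pics/wBc.png')
cv2.imwrite('pics/sceneB.png',imaging.capture('scene'))
crop('pics/sceneB.png',200,110,160,120,5,'pics/sBc.png')
E
```

```text
21.25 [[-0.00000e+00 -2.00000e-03  1.00000e+00  5.42686e+02]
 [-1.00000e-03  1.00000e+00  2.00000e-03  1.90234e+02]
 [-1.00000e+00 -1.00000e-03 -0.00000e+00  2.49808e+02]
 [ 0.00000e+00  0.00000e+00  0.00000e+00  1.00000e+00]]
```

View pics/wristB.png

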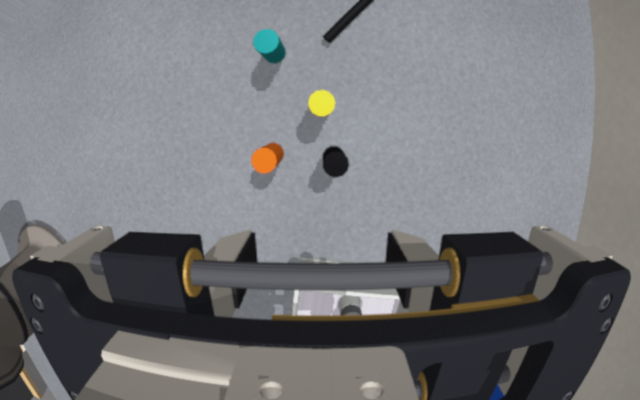

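View pics/wBc.png

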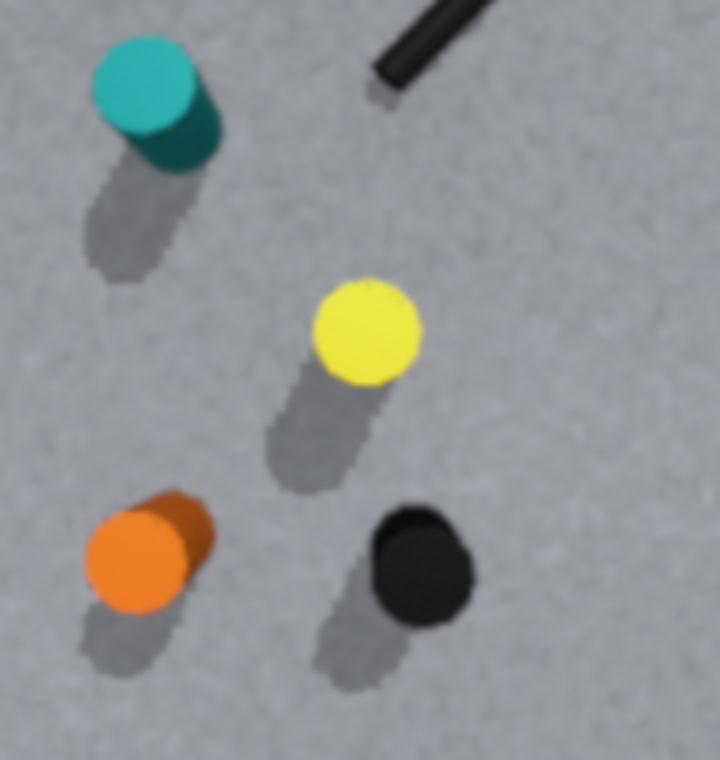

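View pics/sBc.png

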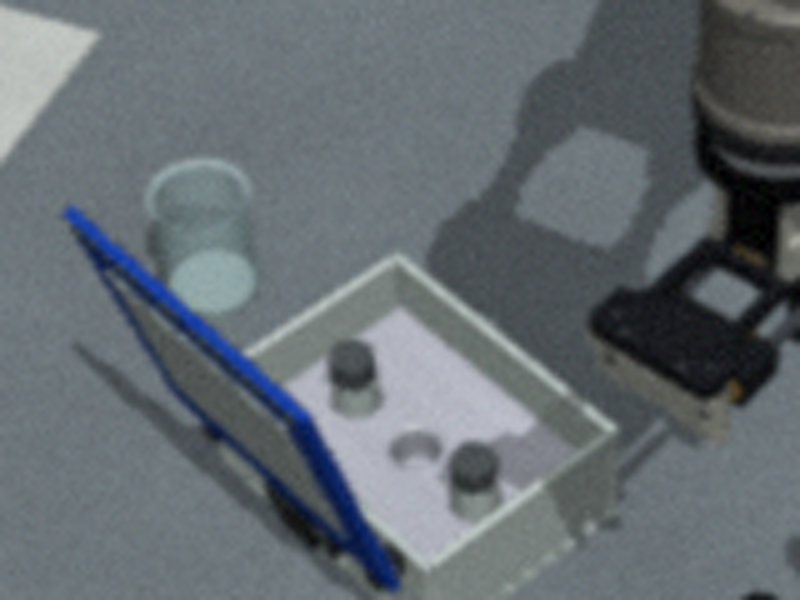

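The yellow cap is at (322,103), seen almost straight down. The black (336,161), orange (265,160) and turquoise (266,41) decoys are clear of it, and the lid is unchanged.

```bash
python3 - <<'E'
from boxfit import *
import pickle
B=Cam('wrist',pickle.load(open('oB.pkl','rb')))
g=lambda x,y:f(x,y,4,230,20)
c=g(367.5,332);print(B.atz(c,66),B.atz(c,33))
sv=lambda x,y:f(x,y,8,330,200); dv=lambda x,y:f(x,y,5,220,220)
print(tri([(B,c),(S,sv(352,328)),(Dd,dv(175,180))]),tri([(B,c),(S,sv(352,328))]))
E
python3 -c "
from lin import *
lin([542.5,274.5,130],0,6,.3)"
```

```text
[542.54802051 276.26870235  66.        ] [542.60301804 277.77143863  33.        ]
(array([542.77045714, 275.83085488,  65.05161872]), [array([0.2, 0.5]), array([ 0.2, -0. ]), array([-0.1,  0.1])]) (array([542.79312794, 275.91308973,  64.97822245]), [array([0.2, 0.4]), array([0.2, 0. ])])
21.35 [543.06503959 188.83998946 249.73293034] [ 0.4  0.3 -0.1]
{"tx": 1.99, "ty": 1.43, "tz": -0.01, "wx": 0.0, "wy": 0.0, "wz": 0.0, "jaw": 0.3},
{"tx": 2.0, "ty": 1.43, "tz": -0.01, "wx": 0.0, "wy": 0.0, "wz": 0.001, "jaw": 0.3},
{"tx": 1.99, "ty": 1.43, "tz": -0.01, "wx": 0.0, "wy": 0.0, "wz": 0.0, "jaw": 0.3},
{"tx": 2.0, "ty": 1.43, "tz": -0.01, "wx": -0.001, "wy": 0.0, "wz": 0.0, "jaw": 0.3},
{"tx": 1.99, "ty": 1.43, "tz": -0.01, "wx": 0.0, "wy": 0.0, "wz": 0.0, "jaw": 0.3},
{"tx": 2.0, "ty": 1.43, "tz": 0.0, "wx": 0.0, "wy": -0.001, "wz": 0.001, "jaw": 0.3},
```

```bash
python3 - <<'E'
from kin import *
from h import *
import pickle
for n in 'AB':
    o=pickle.load(open(f'o{n}.pkl','rb'));print(fk(o['joint_positions'],P)[0],o['tool_pos'])
o=readout.get_obs();print(fk(o['joint_positions'],P)[0],o['tool_pos'],o['joint_positions'])
E
```

```text
[ 535.43672712 -102.14632963  269.00546212] [ 535.43924585 -102.14680453  268.9470049 ]
[542.68347488 190.23385269 249.86458941] [542.6863051  190.23436056 249.80759971]
[543.06221356 188.83952561 249.78990044] [543.06503959 188.83998946 249.73293034] [ 0.20210221  0.43401202  1.37945708 -0.00143504  1.32896899  0.20321287]
```

Emit:
{"api": "arm_command", "payload": {
  "plan": [
    {"tx": 1.99, "ty": 1.43, "tz": -0.01, "wx": 0.0, "wy": 0.0, "wz": 0.0, "jaw": 0.3},
    {"tx": 2.0, "ty": 1.43, "tz": -0.01, "wx": 0.0, "wy": 0.0, "wz": 0.001, "jaw": 0.3},
    {"tx": 1.99, "ty": 1.43, "tz": -0.01, "wx": 0.0, "wy": 0.0, "wz": 0.0, "jaw": 0.3},
    {"tx": 2.0, "ty": 1.43, "tz": -0.01, "wx": 0, "wy": 0.0, "wz": 0.0, "jaw": 0.3},
    {"tx": 1.99, "ty": 1.43, "tz": -0.01, "wx": 0.0, "wy": 0.0, "wz": 0.0, "jaw": 0.3},
    {"tx": 2.0, "ty": 1.43, "tz": 0.0, "wx": 0.0, "wy": 0, "wz": 0, "jaw": 0.3},
    {"tx": 0, "ty": 0, "tz": 0.0, "wx": 0.0, "wy": 0, "wz": 0, "jaw": 0.3}
  ]
}}

```text
time: 22.05
tool_pos: [541.2, 274.6, 127.0]
tcp_rot: [-2.811, 1.564, -2.811]
contact_force: [-0.2, 0.9, -0.1]
grip_width: 59.8
```

Emit:
{"api": "arm_command", "payload": {
  "plan": [
    {"tx": 0, "ty": 0, "tz": 0.0, "wx": 0.0, "wy": 0, "wz": 0, "jaw": 0.3}
  ]
}}

```text
time: 22.15
tool_pos: [542.8, 274.0, 129.8]
tcp_rot: [-2.458, 1.569, -2.459]
contact_force: [-0.2, -0.7, 0.5]
grip_width: 59.8
```

Emit:
{"api": "arm_command", "payload": {
  "plan": [
    {"tx": 0, "ty": 0, "tz": 0.0, "wx": 0.0, "wy": 0, "wz": 0, "jaw": 0.3}
  ]
}}

```text
time: 22.25
tool_pos: [543.4, 274.1, 130.8]
tcp_rot: [-0.446, 1.57, -0.448]
contact_force: [0.5, -0.5, 0.7]
grip_width: 60.0
```

Emit:
{"api": "arm_command", "payload": {
  "plan": [
    {"tx": 1.5, "ty": 0.19, "tz": -0.05, "wx": 0.0, "wy": 0, "wz": 0, "jaw": 0.3},
    {"tx": 1.5, "ty": 0, "tz": 0.0, "wx": 0.0, "wy": 0, "wz": 0, "jaw": 0.3},
    {"tx": 1.5, "ty": 0, "tz": 0.0, "wx": 0.0, "wy": 0, "wz": 0, "jaw": 0.3},
    {"tx": 1.5, "ty": 0, "tz": 0.0, "wx": 0.0, "wy": 0, "wz": 0, "jaw": 0.3},
    {"tx": 1, "ty": 0, "tz": 0.0, "wx": 0.0, "wy": 0, "wz": 0, "jaw": 0.3},
    {"tx": 0.45, "ty": 0, "tz": 0.0, "wx": 0.0, "wy": 0, "wz": 0, "jaw": 0.3},
    {"tx": 0, "ty": 0, "tz": 0.0, "wx": 0.0, "wy": 0, "wz": 0, "jaw": 0.1},
    {"tx": 0, "ty": 0, "tz": 0.0, "wx": 0.0, "wy": 0, "wz": 0, "jaw": -0.1},
    {"tx": 0, "ty": 0, "tz": 0.0, "wx": 0.0, "wy": 0, "wz": 0, "jaw": -0.25},
    {"tx": 0, "ty": 0, "tz": 0.0, "wx": 0.0, "wy": 0, "wz": 0, "jaw": -0.35},
    {"tx": 0, "ty": 0, "tz": 0.0, "wx": 0.0, "wy": 0, "wz": 0, "jaw": -0.5},
    {"tx": 0, "ty": 0, "tz": 0.0, "wx": 0.0, "wy": 0, "wz": 0, "jaw": -1},
    {"tx": 0, "ty": 0, "tz": 0.0, "wx": 0.0, "wy": 0, "wz": 0, "jaw": -1},
    {"tx": 0, "ty": 0, "tz": 0.0, "wx": 0.0, "wy": 0, "wz": 0, "jaw": -1}
  ]
}}

```text
time: 23.65
tool_pos: [542.1, 276.9, 55.2]
tcp_rot: [-2.388, 1.57, -2.388]
contact_force: [-0.0, 0.9, 3.7]
grip_width: 27.4
```

Emit:
{"api": "arm_command", "payload": {
  "plan": [
    {"tx": -0.5, "ty": 0, "tz": 0.0, "wx": 0.0, "wy": 0, "wz": 0, "jaw": -1},
    {"tx": -1.5, "ty": 0, "tz": 0.0, "wx": 0.0, "wy": 0, "wz": 0, "jaw": -1},
    {"tx": -3, "ty": 0, "tz": 0.0, "wx": 0.0, "wy": 0, "wz": 0, "jaw": -1},
    {"tx": -3, "ty": 0, "tz": 0.0, "wx": 0.0, "wy": 0, "wz": 0, "jaw": -1},
    {"tx": -3, "ty": 0, "tz": 0.0, "wx": 0.0, "wy": 0, "wz": 0, "jaw": -1},
    {"tx": 0, "ty": 0, "tz": 0.0, "wx": 0.0, "wy": 0, "wz": 0, "jaw": -1},
    {"tx": 0, "ty": 0, "tz": 0.0, "wx": 0.0, "wy": 0, "wz": 0, "jaw": -1}
  ]
}}

```text
time: 24.35
tool_pos: [542.1, 276.9, 165.2]
tcp_rot: [-2.264, 1.57, -2.264]
contact_force: [-0.3, -0.5, -1.4]
grip_width: 27.2
```

```bash
python3 - <<'E'
from h import *
o=readout.get_obs();print(o['time'],o['tool_pos'],o['grip_width'])
cv2.imwrite('pics/sideC.png',imaging.capture('side'))
crop('pics/sideC.png',170,120,200,150,4,'pics/dCc.png')
cv2.imwrite('pics/wristC.png',imaging.capture('wrist'))
E
```

```text
24.35 [542.06832135 276.91406041 165.22027956] 27.213305747976527
```

View pics/dCc.png

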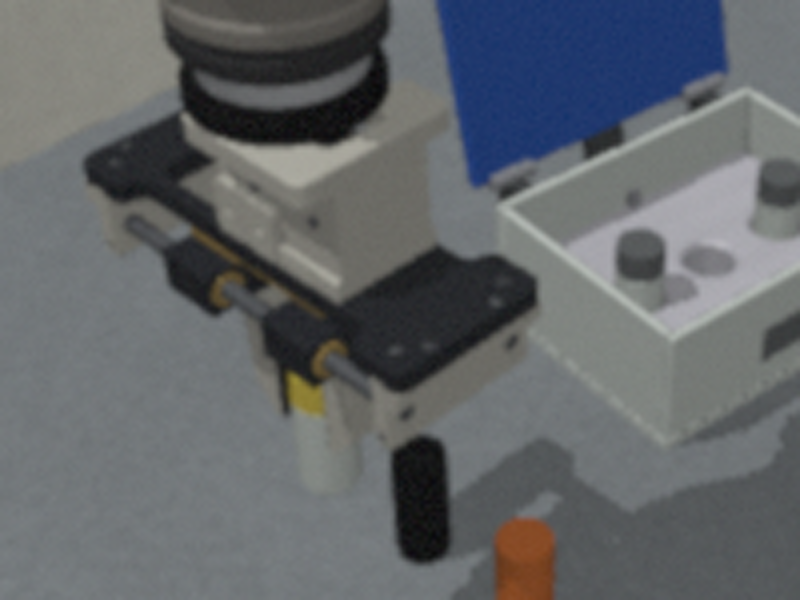

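View pics/wristC.png

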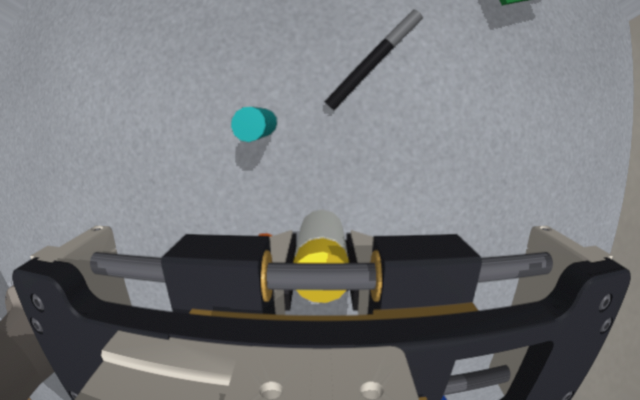

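```bash
crop=1 python3 - <<'E'
from h import *
c=imaging.get_calibration('wrist');m=np.array(c['mount']);Mi=np.linalg.inv(m)
def pj(p):
    v=(Mi@np.array([*p,1]))[:3]*[1,-1,-1];r=np.hypot(v[0],v[1]);th=np.arctan2(r,v[2]);return np.array([c['cx']+c['fx']*th/r*v[0],c['cy']+c['fy']*th/r*v[1]]).round(1)
for dy in(-2,0,2):
    print(dy,'cap c',pj([-10.5,dy,0]),'cap far/near',pj([-10.5,dy-14,0]),pj([-10.5,dy+14,0]),'L/R',pj([-10.5,dy,-14]),pj([-10.5,dy,14]),'bot far',pj([55.5,dy+14,0]))
crop('pics/wristC.png',260,190,120,120,6,'pics/wCc.png')
E
```

```text
-2 cap c [322.3 279.8] cap far/near [322.2 304.3] [322.3 252.9] L/R [292.3 279.6] [352.2 279.6] bot far [321.8 209.7]
0 cap c [322.3 276.1] cap far/near [322.2 300.9] [322.3 248.9] L/R [292.1 276. ] [352.3 275.9] bot far [321.8 206.7]
2 cap c [322.3 272.4] cap far/near [322.2 297.6] [322.3 244.8] L/R [292.  272.2] [352.5 272.1] bot far [321.8 203.7]
```

View pics/wCc.png

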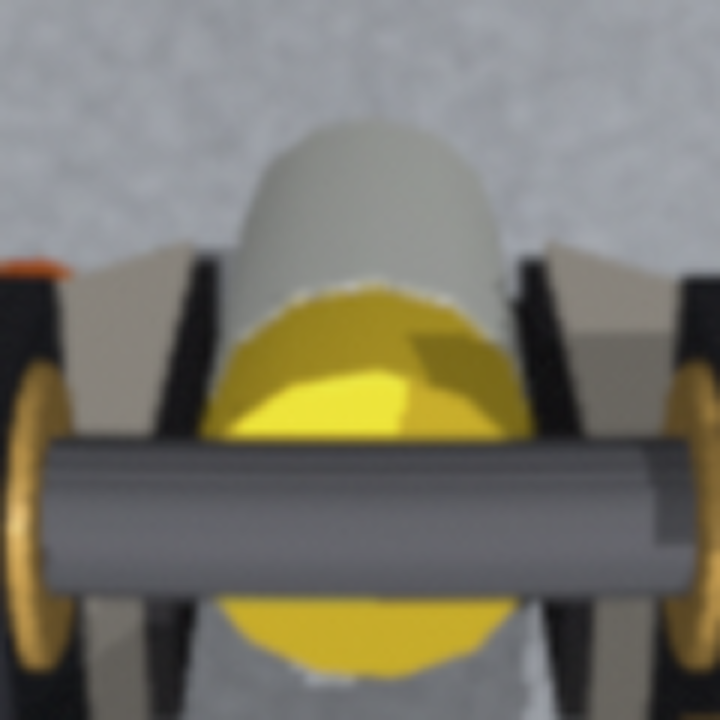

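```bash
python3 -c "
from lin import *
lin([573,-32.3,175],np.radians(52),11,-1)"
```

```text
24.45 [541.33463411 276.62777004 163.56420463] [-0.2  0.1 -1.3]
{"tx": -0.1, "ty": -2.81, "tz": 0.29, "wx": -0.083, "wy": 0.0, "wz": 0.0, "jaw": -1.0},
{"tx": -0.1, "ty": -2.82, "tz": 0.05, "wx": -0.082, "wy": -0.001, "wz": 0.0, "jaw": -1.0},
{"tx": -0.1, "ty": -2.82, "tz": -0.18, "wx": -0.083, "wy": 0.0, "wz": 0.0, "jaw": -1.0},
{"tx": -0.1, "ty": -2.79, "tz": -0.41, "wx": -0.082, "wy": -0.001, "wz": 0.0, "jaw": -1.0},
{"tx": -0.1, "ty": -2.75, "tz": -0.64, "wx": -0.083, "wy": 0.0, "wz": 0.0, "jaw": -1.0},
{"tx": -0.1, "ty": -2.69, "tz": -0.86, "wx": -0.082, "wy": 0.0, "wz": 0.0, "jaw": -1.0},
{"tx": -0.1, "ty": -2.61, "tz": -1.08, "wx": -0.083, "wy": -0.001, "wz": 0.0, "jaw": -1.0},
{"tx": -0.1, "ty": -2.51, "tz": -1.29, "wx": -0.082, "wy": 0.0, "wz": 0.0, "jaw": -1.0},
{"tx": -0.11, "ty": -2.39, "tz": -1.5, "wx": -0.083, "wy": 0.0, "wz": 0.0, "jaw": -1.0},
{"tx": -0.1, "ty": -2.27, "tz": -1.69, "wx": -0.082, "wy": -0.001, "wz": 0.0, "jaw": -1.0},
{"tx": -0.1, "ty": -2.11, "tz": -1.86, "wx": -0.083, "wy": 0.0, "wz": 0.0, "jaw": -1.0},
```

Emit:
{"api": "arm_command", "payload": {
  "plan": [
    {"tx": -0.1, "ty": -2.81, "tz": 0.29, "wx": -0.083, "wy": 0.0, "wz": 0.0, "jaw": -1.0},
    {"tx": -0.1, "ty": -2.82, "tz": 0.05, "wx": -0.082, "wy": 0, "wz": 0.0, "jaw": -1.0},
    {"tx": -0.1, "ty": -2.82, "tz": -0.18, "wx": -0.083, "wy": 0.0, "wz": 0.0, "jaw": -1.0},
    {"tx": -0.1, "ty": -2.79, "tz": -0.41, "wx": -0.082, "wy": 0, "wz": 0.0, "jaw": -1.0},
    {"tx": -0.1, "ty": -2.75, "tz": -0.64, "wx": -0.083, "wy": 0.0, "wz": 0.0, "jaw": -1.0},
    {"tx": -0.1, "ty": -2.69, "tz": -0.86, "wx": -0.082, "wy": 0.0, "wz": 0.0, "jaw": -1.0},
    {"tx": -0.1, "ty": -2.61, "tz": -1.08, "wx": -0.083, "wy": 0, "wz": 0.0, "jaw": -1.0},
    {"tx": -0.1, "ty": -2.51, "tz": -1.29, "wx": -0.082, "wy": 0.0, "wz": 0.0, "jaw": -1.0},
    {"tx": -0.11, "ty": -2.39, "tz": -1.5, "wx": -0.083, "wy": 0.0, "wz": 0.0, "jaw": -1.0},
    {"tx": -0.1, "ty": -2.27, "tz": -1.69, "wx": -0.082, "wy": 0, "wz": 0.0, "jaw": -1.0},
    {"tx": -0.1, "ty": -2.11, "tz": -1.86, "wx": -0.083, "wy": 0.0, "wz": 0.0, "jaw": -1.0},
    {"tx": 0, "ty": 0, "tz": 0, "wx": 0, "wy": 0.0, "wz": 0.0, "jaw": -1.0},
    {"tx": 0, "ty": 0, "tz": 0, "wx": 0, "wy": 0.0, "wz": 0.0, "jaw": -1.0}
  ]
}}

```text
time: 25.75
tool_pos: [573.1, -32.2, 174.9]
tcp_rot: [2.249, 1.567, -3.128]
contact_force: [0.5, 0.6, -0.1]
grip_width: 27.8
```

Emit:
{"api": "arm_command", "payload": {
  "plan": [
    {"tx": 0, "ty": 0, "tz": 0, "wx": 0, "wy": 0.0, "wz": 0.0, "jaw": -1.0}
  ]
}}

```text
time: 25.85
tool_pos: [573.2, -31.1, 175.3]
tcp_rot: [2.313, 1.568, -3.062]
contact_force: [0.1, 0.2, -0.2]
grip_width: 27.0
```

Emit:
{"api": "arm_command", "payload": {
  "plan": [
    {"tx": 0, "ty": 0, "tz": 0, "wx": 0, "wy": 0.0, "wz": 0.0, "jaw": -1.0}
  ]
}}

```text
time: 25.95
tool_pos: [573.4, -30.9, 175.8]
tcp_rot: [2.466, 1.568, -2.908]
contact_force: [-0.1, -0.5, -1.0]
grip_width: 27.3
```

```bash
python3 - <<'E'
from h import *
o=readout.get_obs();print(o['time'],T(o).round(4),o['grip_width'],o['contact_force'])
for n in('side','scene','wrist'): cv2.imwrite(f'pics/{n}D.png',imaging.capture(n))
crop('pics/sideD.png',270,60,200,150,4,'pics/dDc.png')
crop('pics/sceneD.png',200,90,160,140,5,'pics/sDc.png')
E
```

```text
25.95 [[-2.300000e-03 -7.887000e-01  6.147000e-01  5.734335e+02]
 [-5.000000e-04  6.147000e-01  7.887000e-01 -3.087030e+01]
 [-1.000000e+00  1.500000e-03 -1.800000e-03  1.757553e+02]
 [ 0.000000e+00  0.000000e+00  0.000000e+00  1.000000e+00]] 27.282862098772263 [-0.09758628 -0.51379648 -1.02381543]
```

View pics/dDc.png

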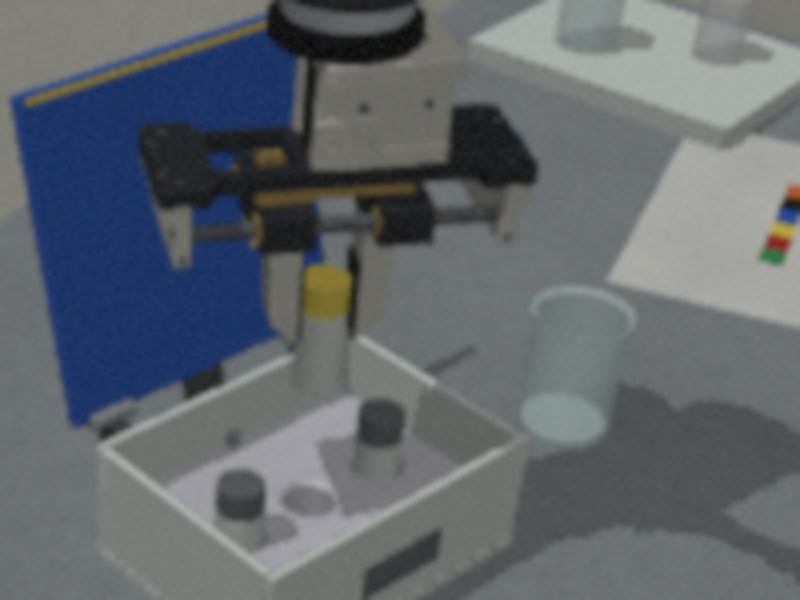

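View pics/sDc.png

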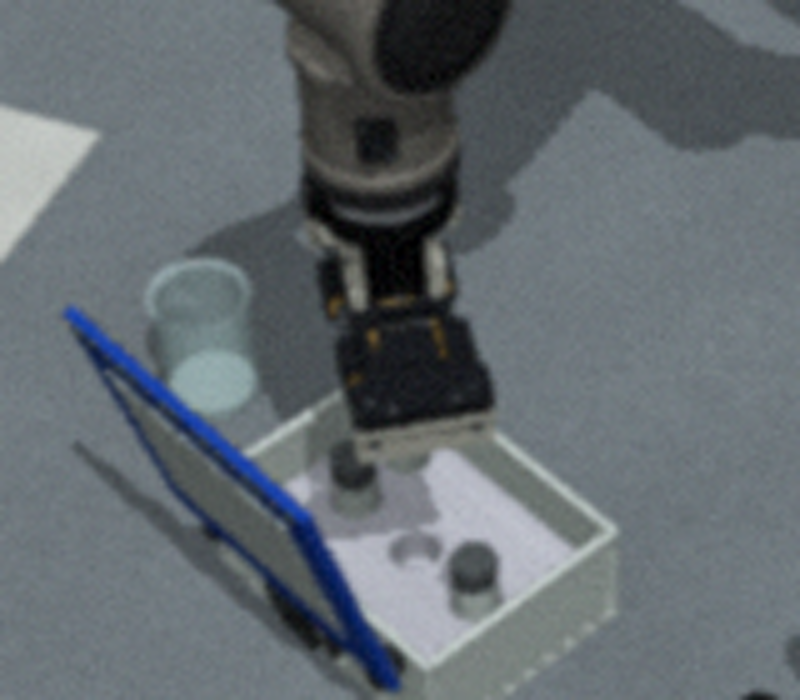

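View pics/wristD.png

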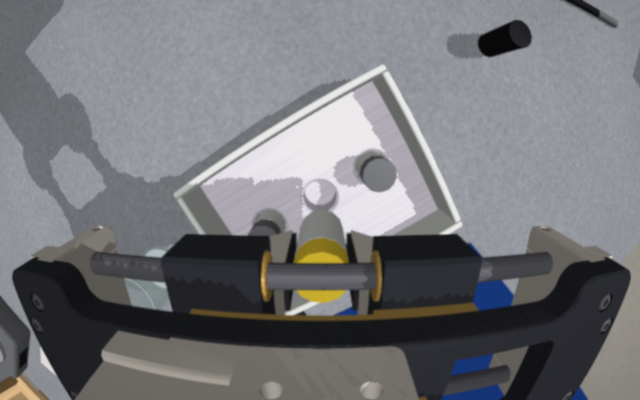

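```bash
python3 - <<'E'
from h import *
crop('pics/wristD.png',260,150,120,160,5,'pics/wDc.png')
E
```

```text
(no output)
```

View pics/wDc.png

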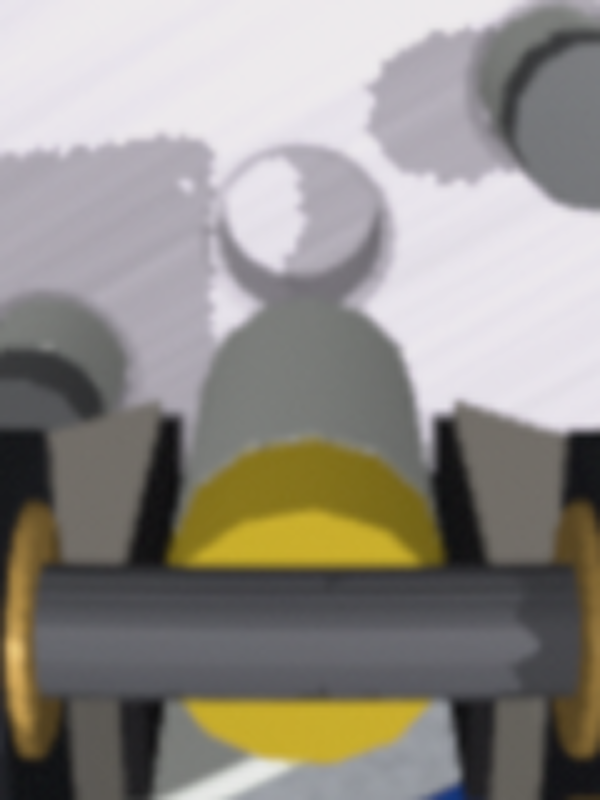

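```bash
python3 - <<'E'
from h import *
c=imaging.get_calibration('wrist');Mi=np.linalg.inv(np.array(c['mount']))
def pj(p):
    v=(Mi@np.array([*p,1]))[:3]*[1,-1,-1];r=np.hypot(v[0],v[1]);th=np.arctan2(r,v[2]);return np.array([c['cx']+c['fx']*th/r*v[0],c['cy']+c['fy']*th/r*v[1]])
ex=lambda x,y:np.array([(x+.5)/5-.5+260,(y+.5)/5-.5+150])
t=np.linspace(0,2*np.pi,120)
def ext(D,y,z,r):
    p=np.array([pj([D,y+r*np.sin(a),z+r*np.cos(a)]) for a in t]);return p[:,0].min(),p[:,0].max(),p[:,1].min(),p[:,1].max()
L,Rr,Tp=ex(215,0)[0],ex(393,0)[0],ex(0,143)[1]
for D in (136,137.5,139):
  s=least_squares(lambda x:np.array(ext(D,x[0],x[1],x[2]))[:3]-[L,Rr,Tp],[0,0,17.7]);print('well',D,s.x.round(2))
# vial: cap top extents (z -10.5), y limits top 508,bottom 762 ; x 168..443 (cap rim widest)
s=least_squares(lambda x:np.array(ext(-10.5,x[0],0,x[1]))[2:]-[ex(0,508)[1],ex(0,762)[1]],[0,14]);print('cap',s.x)
print('bottom far edge: meas',ex(0,298)[1],[ (dy,round(ext(55.5,dy,0,14)[2],1)) for dy in(-2,-1,0,1)], 'x mid cap',ex(306,0)[0],pj([-10.5,-1,0])[0],'bottom x',ex(310,0)[0],pj([55.5,13,0])[0])
E
```

```text
well 136 [ 0.84 -0.87 16.22]
well 137.5 [ 0.45 -0.87 16.31]
well 139 [ 0.06 -0.87 16.4 ]
cap [-0.46891548 13.7539422 ]
bottom far edge: meas 209.2 [(-2, np.float64(210.2)), (-1, np.float64(208.8)), (0, np.float64(207.3)), (1, np.float64(205.8))] x mid cap 320.8 321.8487601050207 bottom x 321.6 321.54513830415937
```

Emit:
{"api": "arm_command", "payload": {
  "plan": [
    {"tx": 1, "ty": 0.08, "tz": -0.08, "wx": 0, "wy": 0.0, "wz": 0.0, "jaw": -1.0},
    {"tx": 2, "ty": 0, "tz": 0, "wx": 0, "wy": 0.0, "wz": 0.0, "jaw": -1.0},
    {"tx": 2, "ty": 0, "tz": 0, "wx": 0, "wy": 0.0, "wz": 0.0, "jaw": -1.0},
    {"tx": 1.5, "ty": 0, "tz": 0, "wx": 0, "wy": 0.0, "wz": 0.0, "jaw": -1.0},
    {"tx": 1, "ty": 0, "tz": 0, "wx": 0, "wy": 0.0, "wz": 0.0, "jaw": -1.0},
    {"tx": 0, "ty": 0, "tz": 0, "wx": 0, "wy": 0.0, "wz": 0.0, "jaw": -1.0},
    {"tx": 0, "ty": 0, "tz": 0, "wx": 0, "wy": 0.0, "wz": 0.0, "jaw": -1.0},
    {"tx": 0, "ty": 0, "tz": 0, "wx": 0, "wy": 0.0, "wz": 0.0, "jaw": -1.0}
  ]
}}

```text
time: 26.9
tool_pos: [573.1, -32.2, 102.0]
tcp_rot: [-2.22, 1.57, -1.312]
contact_force: [-0.4, 0.7, 0.4]
grip_width: 27.5
```

```bash
python3 - <<'E'
from h import *
o=readout.get_obs();print(o['time'],T(o).round(4),o['grip_width'],o['contact_force'])
for n in('side','scene','wrist'): cv2.imwrite(f'pics/{n}E.png',imaging.capture(n))
crop('pics/wristE.png',260,150,120,160,5,'pics/wEc.png')
crop('pics/sideE.png',270,90,200,150,4,'pics/dEc.png')
E
```

```text
26.9 [[ 3.000000e-04 -7.883000e-01  6.153000e-01  5.730645e+02]
 [-1.200000e-03  6.153000e-01  7.883000e-01 -3.224550e+01]
 [-1.000000e+00 -1.000000e-03 -8.000000e-04  1.020136e+02]
 [ 0.000000e+00  0.000000e+00  0.000000e+00  1.000000e+00]] 27.47439048012425 [-0.35692194  0.65829993  0.443092  ]
```

View pics/wEc.png

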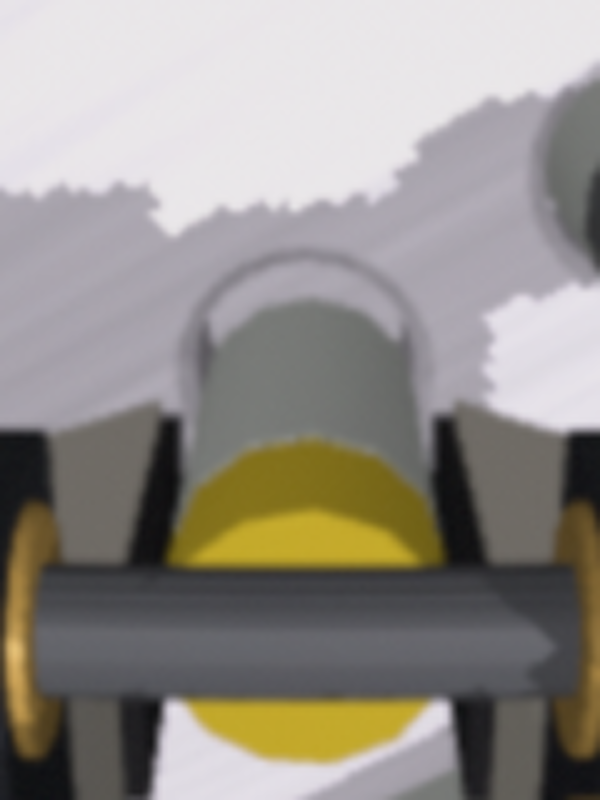

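View pics/dEc.png

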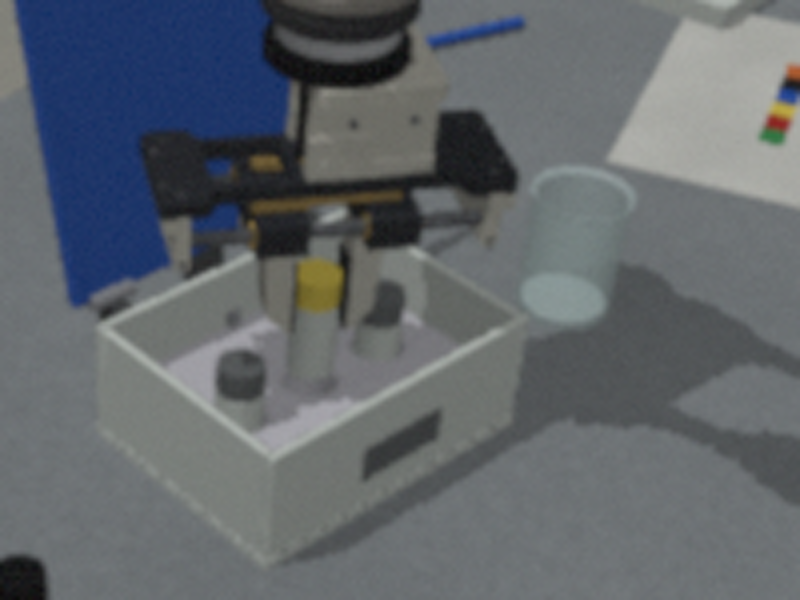

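```bash
python3 - <<'E'
from h import *
c=imaging.get_calibration('wrist');Mi=np.linalg.inv(np.array(c['mount']))
def pj(p):
    v=(Mi@np.array([*p,1]))[:3]*[1,-1,-1];r=np.hypot(v[0],v[1]);th=np.arctan2(r,v[2]);return np.array([c['cx']+c['fx']*th/r*v[0],c['cy']+c['fy']*th/r*v[1]])
ex=lambda x,y:np.array([(x+.5)/5-.5+260,(y+.5)/5-.5+150])
t=np.linspace(0,2*np.pi,120)
def ext(D,y,z,r):
    p=np.array([pj([D,y+r*np.sin(a),z+r*np.cos(a)]) for a in t]);return p[:,0].min(),p[:,0].max(),p[:,1].min(),p[:,1].max()
for D in (63,64,65):
  s=least_squares(lambda x:np.array(ext(D,x[0],x[1],x[2]))[:3]-[ex(181,0)[0],ex(433,0)[0],ex(0,245)[1]],[0,0,17.7]);print('well',D,s.x.round(2))
print('vial bottom dy', least_squares(lambda x:[ext(55.5,x[0],0,14)[2]-ex(0,298)[1]],[0]).x)
E
```

```text
well 63 [ 0.52 -0.35 17.28]
well 64 [ 0.17 -0.35 17.37]
well 65 [-0.19 -0.35 17.46]
vial bottom dy [-1.30101501]
```

The vial is within about 1 mm of the well axis. I'll shift +1 mm along tool y and lower it slowly, watching the force.

Emit:
{"api": "arm_command", "payload": {
  "plan": [
    {"tx": 0.3, "ty": 0.11, "tz": 0, "wx": 0, "wy": 0.0, "wz": 0.0, "jaw": -1.0},
    {"tx": 0.3, "ty": 0, "tz": 0, "wx": 0, "wy": 0.0, "wz": 0.0, "jaw": -1.0},
    {"tx": 0.3, "ty": 0, "tz": 0, "wx": 0, "wy": 0.0, "wz": 0.0, "jaw": -1.0},
    {"tx": 0.2, "ty": 0, "tz": 0, "wx": 0, "wy": 0.0, "wz": 0.0, "jaw": -1.0},
    {"tx": 0.2, "ty": 0, "tz": 0, "wx": 0, "wy": 0.0, "wz": 0.0, "jaw": -1.0}
  ]
}}

```text
time: 27.55
tool_pos: [571.8, -31.6, 88.0]
tcp_rot: [3.091, 1.569, -2.285]
contact_force: [0.9, -0.2, 0.7]
grip_width: 27.7
```

Emit:
{"api": "arm_command", "payload": {
  "plan": [
    {"tx": 0.2, "ty": 0, "tz": 0, "wx": 0, "wy": 0.0, "wz": 0.0, "jaw": -1.0},
    {"tx": 0.2, "ty": 0, "tz": 0, "wx": 0, "wy": 0.0, "wz": 0.0, "jaw": -1.0},
    {"tx": 0.2, "ty": 0, "tz": 0, "wx": 0, "wy": 0.0, "wz": 0.0, "jaw": -1.0}
  ]
}}

```text
time: 27.85
tool_pos: [571.8, -31.6, 82.1]
tcp_rot: [3.133, 1.569, -2.242]
contact_force: [1.3, -1.1, 0.5]
grip_width: 27.3
```

Emit:
{"api": "arm_command", "payload": {
  "plan": [
    {"tx": 0.3, "ty": 0, "tz": 0, "wx": 0, "wy": 0.0, "wz": 0.0, "jaw": -1.0},
    {"tx": 0.3, "ty": 0, "tz": 0, "wx": 0, "wy": 0.0, "wz": 0.0, "jaw": -1.0},
    {"tx": 0.3, "ty": 0, "tz": 0, "wx": 0, "wy": 0.0, "wz": 0.0, "jaw": -1.0},
    {"tx": 0.3, "ty": 0, "tz": 0, "wx": 0, "wy": 0.0, "wz": 0.0, "jaw": -1.0}
  ]
}}

```text
time: 28.25
tool_pos: [571.8, -31.6, 70.0]
tcp_rot: [-3.131, 1.569, -2.223]
contact_force: [1.8, -1.6, 0.8]
grip_width: 27.8
```

Emit:
{"api": "arm_command", "payload": {
  "plan": [
    {"tx": 0.15, "ty": 0, "tz": 0, "wx": 0, "wy": 0.0, "wz": 0.0, "jaw": -1.0},
    {"tx": 0.15, "ty": 0, "tz": 0, "wx": 0, "wy": 0.0, "wz": 0.0, "jaw": -1.0}
  ]
}}

```text
time: 28.45
tool_pos: [571.8, -31.6, 67.2]
tcp_rot: [3.12, 1.569, -2.255]
contact_force: [2.0, -1.7, 1.2]
grip_width: 27.4
```

Emit:
{"api": "arm_command", "payload": {
  "plan": [
    {"tx": 0.1, "ty": 0, "tz": 0, "wx": 0, "wy": 0.0, "wz": 0.0, "jaw": -1.0}
  ]
}}

```text
time: 28.55
tool_pos: [571.8, -31.6, 66.2]
tcp_rot: [3.136, 1.569, -2.239]
contact_force: [1.4, -0.1, 0.7]
grip_width: 27.5
```

Emit:
{"api": "arm_command", "payload": {
  "plan": [
    {"tx": 0.08, "ty": -0.04, "tz": 0, "wx": 0, "wy": 0.0, "wz": 0.0, "jaw": -1.0}
  ]
}}

```text
time: 28.65
tool_pos: [571.8, -31.7, 65.3]
tcp_rot: [2.721, 1.569, -2.655]
contact_force: [1.3, -0.7, 0.6]
grip_width: 27.6
```

Emit:
{"api": "arm_command", "payload": {
  "plan": [
    {"tx": 0.08, "ty": 0, "tz": 0, "wx": 0, "wy": 0.0, "wz": 0.0, "jaw": -1.0}
  ]
}}

```text
time: 28.75
tool_pos: [571.9, -31.7, 65.2]
tcp_rot: [2.827, 1.569, -2.548]
contact_force: [-1.1, -1.0, 12.6]
grip_width: 27.5
```

Emit:
{"api": "arm_command", "payload": {
  "plan": [
    {"tx": 0.05, "ty": 0, "tz": 0, "wx": 0, "wy": 0.0, "wz": 0.0, "jaw": -1.0}
  ]
}}

```text
time: 28.85
tool_pos: [571.9, -31.7, 65.2]
tcp_rot: [3.05, 1.569, -2.325]
contact_force: [-3.0, -0.6, 13.2]
grip_width: 27.5
```

It bottomed at TCP z=65.2 (65.5 expected) with a 13 N reaction. Releasing.

Emit:
{"api": "arm_command", "payload": {
  "plan": [
    {"tx": -0.07, "ty": 0, "tz": 0, "wx": 0, "wy": 0.0, "wz": 0.0, "jaw": -0.38},
    {"tx": 0, "ty": 0, "tz": 0, "wx": 0, "wy": 0.0, "wz": 0.0, "jaw": -0.3},
    {"tx": 0, "ty": 0, "tz": 0, "wx": 0, "wy": 0.0, "wz": 0.0, "jaw": -0.2},
    {"tx": 0, "ty": 0, "tz": 0, "wx": 0, "wy": 0.0, "wz": 0.0, "jaw": -0.15},
    {"tx": 0, "ty": 0, "tz": 0, "wx": 0, "wy": 0.0, "wz": 0.0, "jaw": -0.15},
    {"tx": 0, "ty": 0, "tz": 0, "wx": 0, "wy": 0.0, "wz": 0.0, "jaw": -0.15}
  ]
}}

```text
time: 29.45
tool_pos: [571.8, -31.7, 64.6]
tcp_rot: [2.684, 1.569, -2.691]
contact_force: [0.5, -0.1, -0.5]
grip_width: 38.5
```

Emit:
{"api": "arm_command", "payload": {
  "plan": [
    {"tx": -0.5, "ty": 0, "tz": 0, "wx": 0, "wy": 0.0, "wz": 0.0, "jaw": -0.15},
    {"tx": -1, "ty": 0, "tz": 0, "wx": 0, "wy": 0.0, "wz": 0.0, "jaw": -0.15},
    {"tx": -2, "ty": 0, "tz": 0, "wx": 0, "wy": 0.0, "wz": 0.0, "jaw": -0.15},
    {"tx": -3, "ty": 0, "tz": 0, "wx": 0, "wy": 0.0, "wz": 0.0, "jaw": -0.15},
    {"tx": -3, "ty": 1, "tz": 0, "wx": 0, "wy": 0.0, "wz": 0.0, "jaw": -0.15},
    {"tx": -3, "ty": 3, "tz": 0, "wx": 0, "wy": 0.0, "wz": 0.0, "jaw": -0.15},
    {"tx": -2, "ty": 3, "tz": -1, "wx": 0, "wy": 0.0, "wz": 0.0, "jaw": -0.15},
    {"tx": -2, "ty": 3, "tz": -3, "wx": 0, "wy": 0.0, "wz": 0.0, "jaw": -0.15},
    {"tx": 0, "ty": 3, "tz": -3, "wx": 0, "wy": 0.0, "wz": 0.0, "jaw": -0.15},
    {"tx": 0, "ty": 0, "tz": 0, "wx": 0, "wy": 0.0, "wz": 0.0, "jaw": -0.15},
    {"tx": 0, "ty": 0, "tz": 0, "wx": 0, "wy": 0.0, "wz": 0.0, "jaw": -0.15}
  ]
}}

```text
time: 30.55
tool_pos: [426.7, -6.9, 231.2]
tcp_rot: [-1.662, 1.569, -0.755]
contact_force: [-0.3, -0.9, 0.1]
grip_width: 38.7
```

```bash
python3 - <<'E'
from h import *
o=readout.get_obs();print(o['time'],o['tool_pos'],o['grip_width'],o['contact_force'])
for n in('side','scene'): cv2.imwrite(f'pics/{n}F.png',imaging.capture(n))
crop('pics/sideF.png',250,90,200,150,4,'pics/dFc.png')
crop('pics/sceneF.png',200,90,160,140,5,'pics/sFc.png')
E
```

```text
30.55 [426.65117645  -6.90407239 231.24578826] 38.684490479345776 [-0.26098008 -0.90535432  0.13333159]
```

View pics/dFc.png

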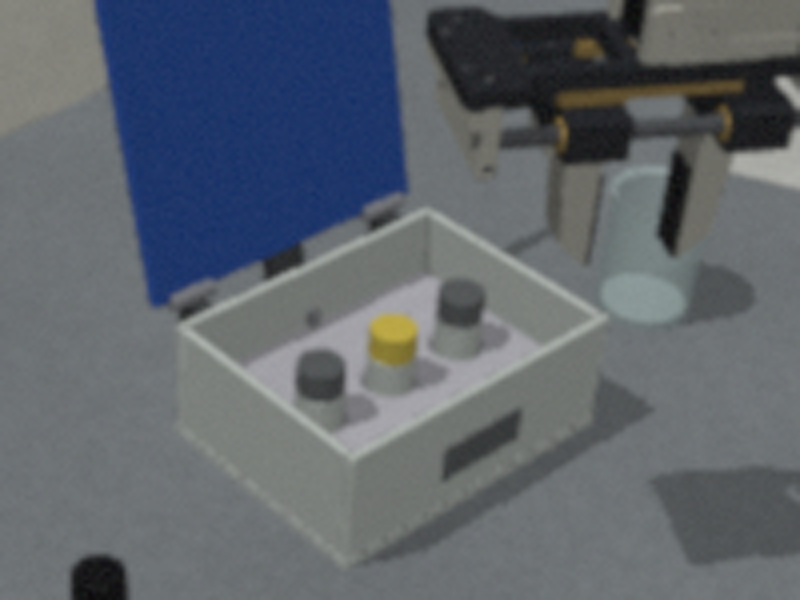

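View pics/sFc.png

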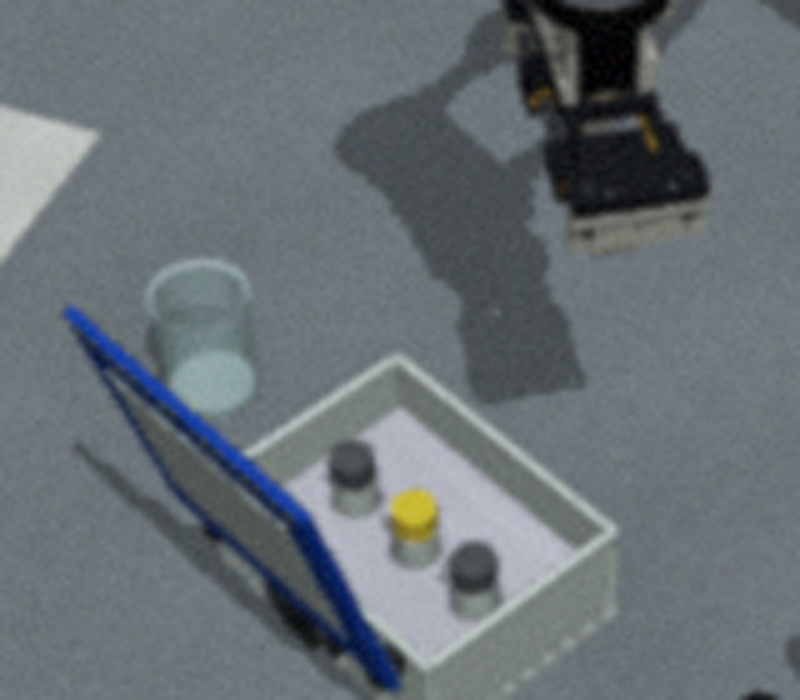

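Both views show the yellow-capped vial upright between the grey ones and level with them: side crop (393,338), scene crop (414,515). The lid is still open and the gripper is well clear, so I'm handing the job in.

```bash
python3 - <<'E'
from boxfit import *
a=S.atz(f(414,503,5,200,90),76);b=Dd.atz(f(394,329,4,250,90),76);print(a,b)
from plant import bot
print(bot.close_job())
E
```

```text
[570.82256857 -34.12568563  76.        ] [572.76127598 -32.03464354  76.        ]
the job is handed in; nothing more can be done
None
```

The lid is open against the buffer and standing by itself. The yellow-capped vial is seated in the middle well and released. I handed the job in at about 30.6 s of the 72 s allowed; no verdict is reported.

- **Lid:** I lifted the lip from below and pushed it up and over to about 1.78 rad. There the finger force rose as it met the red buffer, peaking at 14 N at the fingertips, which is above the advised 5–10 N but under the 20 N limit. After I backed off, the lid looked the same in every later picture.
- **Vial:** The vial bottomed in the well at tool height 65.2 mm (65.5 expected) with a 13 N reaction, before I opened the jaws and withdrew.
- **Last checks:**
  - The final pictures show the vial upright and level with the two grey ones, and the beaker where it was.
  - The marker was not in those last crops; it lay in its place in the wrist view after the grasp, and I never moved near it afterwards.
  - The two cameras put the vial's cap centre about 1 to 3 mm from my estimate of the well centre and about 3 mm from each other. I take that as calibration and reading error, because the vial went in to full depth.

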